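# Pack the bone instruments into their case

## Task

Pack the washed bone instruments away: raise the lid of the steel case fully and flip its red-handled stay up under it, so that the lid rests on the stay by itself. Lay every instrument on the mat into the notches of the case, one to a notch across both rails, tip towards the hinge and yellow flat straight up, rolling those that lie with another flat up. Once all are in, with the lid still resting on its stay, fold the stay down again and shut the lid; leave the other things on the table where they are.

Things in the scene. Friction and masses are not known exactly. Their poses are not given: they have to be found in the camera images.
- case: Steel instrument case, fixed, 170 (x) x 250 (y) x 60 mm (z), walls and floor 3 mm. Origin: centre of its underside; x points to the hinge side (far from the robot), z up. Inside, two blue silicone rails run along y, centred at x = -59 and +3 mm, 8 mm thick, 24 mm high with four notches each (see notch0); the floor between them is clear.
- notch0 (a point): First notch (case y = -81 mm): where an instrument's origin lies when laid across both rails, x = -28, z = 28 mm in the case frame. Axes as the case. A notch has a flat floor 15.5 mm wide, 16 mm above the table, and flanks that rise outward at 60 degrees for 8 mm (25 mm wide at the top), so a hexagonal handle settles on one of its flats.
- notch1 (a point): The same for notch 1, at case y = -27 mm.
- notch2 (a point): The same for notch 2, at case y = 27 mm.
- notch3 (a point): The same for notch 3, at case y = 81 mm.
- lid (a joint): Lid (0.45 kg), hinged on the far upper edge: 0 shut, 1.536 fully raised (88 degrees). Damped, 4 N m s/rad both ways: moving it at 0.25 rad/s takes 4 to 8 N at the handle. Let go fully raised it sinks slowly, to 1.48 in about 13 s, to 1.42 in about 20 s, shut in about 45 s, unless the stay stands under it; then it comes to rest at 1.34, after some 30 s if not pulled down.
- lid_grip (a point): Middle of the lid's handle: a black round bar 96 mm long along the case's y, 12 mm thick, 30 mm in front of the lid's front edge in the plane of the lid sheet, 200 mm from the hinge line. Fingers can straddle it from above at any lid angle while it turns between them.
- lid_hinge (a point): Middle of the lid's hinge line, case x = +85, z = 60 mm; the lid turns about the case's y axis through it. The lid is a 4 mm sheet, 170 mm from hinge to front edge, its underside level with the hinge line. Its dark ear on the right (-y) edge carries the catch for the stay, 128 mm from the hinge.
- stay (a joint): Stay: steel rod on the outside of the case's right (-y) wall. 0: folded, level, pointing to the front. It flips up about the case's y axis to its stop at 1.815, leaning on past upright, and stays there. The lid must be above 1.43 while it passes; the sinking lid then rests on its end in the catch (stay about 1.70). It folds only once the lid is raised off it again.
- stay_grip (a point): Middle of the free part of the stay's red cross grip: a round bar 10 mm thick along the case's y at the end of the rod, 140 mm from the pivot line, sticking out to -y; 35 mm of it are free for fingers to straddle. This point lies at case y = -173 mm.
- stay_pivot (a point): Pivot of the stay on the right wall: case x = +35, y = -135, z = 40 mm.
- mat: Flat teal silicone drying mat, fixed, grippy (friction about 1), 210 (x) x 400 (y) x 3 mm. Origin: centre of its underside. The instruments lie on it at the start, side by side, tips pointing away from the robot.
- driver: Screwdriver, 95 g; may be absent. Black handle: a hexagonal prism 90 mm long, 24 mm across flats, 27.7 mm across corners, with a 7 mm round shaft, 55 mm long, at its +x end, clear of what the handle lies on. One of the six flats is inlaid yellow. Origin: middle of the handle, on its axis. x runs along the handle to the tip; z points out of the yellow flat.
- chisel: Bone chisel, 95 g; may be absent. Black handle: a hexagonal prism 90 mm long, 24 mm across flats, 27.7 mm across corners, with a shaft with a 13 mm wide flat blade, 51 mm long, at its +x end, clear of what the handle lies on. One of the six flats is inlaid yellow. Origin: middle of the handle, on its axis. x runs along the handle to the tip; z points out of the yellow flat.
- awl: Awl, 95 g; may be absent. Black handle: a hexagonal prism 90 mm long, 24 mm across flats, 27.7 mm across corners, with a pointed 7 mm shaft, 54 mm long, at its +x end, clear of what the handle lies on. One of the six flats is inlaid yellow. Origin: middle of the handle, on its axis. x runs along the handle to the tip; z points out of the yellow flat.
- tamp: Bone tamp, 95 g; may be absent. Black handle: a hexagonal prism 90 mm long, 24 mm across flats, 27.7 mm across corners, with a 7 mm shaft with a 14 mm round head, 52 mm long, at its +x end, clear of what the handle lies on. One of the six flats is inlaid yellow. Origin: middle of the handle, on its axis. x runs along the handle to the tip; z points out of the yellow flat.
- vial_big: Bystander: big amber vial. 42 mm wide, 68 mm high. Origin: centre of its underside. Leave it alone.
- vial_small: Bystander: small amber vial. 30 mm wide, 48 mm high. Origin: centre of its underside. Leave it alone.
- gauze: Bystander: gauze stack. 100 x 100 x 33 mm. Origin: centre of its underside. Leave it alone.
- tub: Bystander: tub. 122 mm wide, 64 mm high, lime green lid. Origin: centre of its underside. Leave it alone.
- spray: Bystander: spray bottle. About 75 mm wide, 196 mm high, orange head. Origin: centre of its underside. Leave it alone.
Not all that is in view belongs to the job. Leave any blue or green look-alike of the tamp alone. What is shaped like the awl but green is not meant.

How it is judged:
On the way, in this order (a step that is already met when the one before it is completed fails the run):
1. the stay is flipped up under the raised lid and let go (value of joint stay above 1.6 rad and value of joint lid above 1.29 rad and contact force between each of the fingers, the arm and stay below 0.1 N), for 0.3 s.
2. every instrument present lies in a notch with its yellow flat up, let go, while the lid rests on its stay by itself (all of step 1 and angle between each of driver, chisel, awl, tamp's own z axis and vertical below 0.2 rad and z of driver in the frame of case between 0.024 and 0.032 m and x of driver in the frame of case between -0.046 and -0.01 m and y of driver in the frame of case between -0.1 and 0.1 m and angle between the x axis of each of driver, chisel, awl, tamp and the x axis of case, either way round below 0.15 rad and z of chisel in the frame of case between 0.024 and 0.032 m and x of chisel in the frame of case between -0.046 and -0.01 m and y of chisel in the frame of case between -0.1 and 0.1 m and z of awl in the frame of case between 0.024 and 0.032 m and x of awl in the frame of case between -0.046 and -0.01 m and y of awl in the frame of case between -0.1 and 0.1 m and z of tamp in the frame of case between 0.024 and 0.032 m and x of tamp in the frame of case between -0.046 and -0.01 m and y of tamp in the frame of case between -0.1 and 0.1 m and value of joint lid below 1.43 rad and contact force between stay and lid above 0.2 N and contact force between each of the arm, the fingers and lid below 0.1 N and contact force between the fingers and driver below 0.05 N and contact force between the fingers and chisel below 0.05 N and contact force between the fingers and awl below 0.05 N and contact force between the fingers and tamp below 0.05 N), for 0.3 s.
At the end, for the whole second after the job is handed in: Every instrument lies still in its own notch across both rails (height within 4 mm, along the case within 18 mm, 9 degrees), tip to the hinge, yellow flat up within 11 degrees; the stay is folded (within 9 degrees) and the lid shut (within 2 degrees) (angle between each of driver, chisel, awl, tamp's own z axis and vertical below 0.2 rad and z of driver in the frame of case between 0.024 and 0.032 m and x of driver in the frame of case between -0.046 and -0.01 m and y of driver in the frame of case between -0.1 and 0.1 m and angle between the x axis of each of driver, chisel, awl, tamp and the x axis of case, either way round below 0.15 rad and z of chisel in the frame of case between 0.024 and 0.032 m and x of chisel in the frame of case between -0.046 and -0.01 m and y of chisel in the frame of case between -0.1 and 0.1 m and z of awl in the frame of case between 0.024 and 0.032 m and x of awl in the frame of case between -0.046 and -0.01 m and y of awl in the frame of case between -0.1 and 0.1 m and z of tamp in the frame of case between 0.024 and 0.032 m and x of tamp in the frame of case between -0.046 and -0.01 m and y of tamp in the frame of case between -0.1 and 0.1 m and value of joint lid below 0.04 rad and value of joint stay below 0.15 rad and linear speed of each of driver, chisel, awl, tamp below 0.02 m/s); the robot touches nothing.
It fails at once if a bystander is moved more than 40 mm (distance of any of vial_big, vial_small, gauze, tub, spray from where it was at the start of the episode above 0.04 m).
It fails at once if a bystander is tipped over (angle between any of vial_big, vial_small, gauze, tub, spray's own z axis and vertical above 0.5 rad).
Of driver, chisel, awl, tamp only 2 to 3 are there at a start; the rules pass over those that are not, and their reading is None.
At some moment in a run one of driver, chisel, awl, tamp may be knocked a few centimetres aside while the robot is not near it.
Once in a run the grip may slacken for a moment while it holds something.
It also fails if it takes over 210 s, if anything falls off the work surface, if the arm or the gripper's body presses on something with over 40 N, if the wrist force passes 120 N, or if a joint passes its speed limit or range.

## Robot

A 7-joint arm with a two-finger parallel gripper is mounted at the origin on the work surface. World frame = base frame: x ahead of the robot, y to its left, z up, the work surface at z = 0. Lengths are in m, angles in rad, forces in N, time in s.
With the tool pointing down it reaches from about 0.35 to 0.9 m from the base axis. Payload 8.1 kg.
Tool frame: the origin (TCP) lies between the finger pads; the fingertips stand 22 mm ahead of it and the grasp point (between the pads) lies 3 mm ahead of it; z points along the fingers, x is the direction in which the jaws open and shut, and the axes are right-handed (so a half turn about z gives the same grasp; the last joint's range is limited). The gripper opens to 92 mm and grips with 3 to 60 N. Pads are 19 mm wide; open, the fingers measure 130 mm over their backs; the gripper's body (75 mm by 190 mm) begins 47 mm behind the grasp point.
Start: joints at [-1.388, 0.434, 0.025, 1.573, -0.012, 1.134, -0.075], TCP at [0.176, 0.6, 0.249] pointing down, gripper open.
Joint ranges: [-2.62, 2.62], [-0.44, 2.09], [-1.27, 1.32], [0.08, 2.57], [-1.32, 4.46], [0.12, 2], [-2.74, 2.74]. Speed limits (rad/s): [2.22, 2.22, 3.01, 3.01, 3.14, 3.14, 3.14].

## Interface

Orientations are given as a rotation vector (axis times angle).
In Python, from cell import arm, vision, order gives the robot as it stands.
- The arm moves only by the tool apply_moves, never from a script. Its argument "commands" is a list of rows, each a list of 6 numbers: the shift along the tool's x, y, z in cm, then the turn, a rotation vector about the tool's x, y, z in rad. A call has 1 to 5 rows; each row shifts and turns the commanded pose from where the row before left it, along the tool's axes as they then stand; what a row does not reach is not made up. A row lasts 1/10 s, in which the tool goes at most 50 mm and 8.59 degrees, less where a joint would pass 70% of its speed; a pose out of reach is approached as far as the arm can. A call with a gripper value outside its range is refused whole. "claw" is the closure, from -1 (fully open) to 1 (shut), so that 0 is half open, set as the call begins (left out, the last holds). The fingers move at their own pace and stop on an object; "newtons" is the grip in N (left out, the last holds). Time passes only in rows, so rows that do not move let the fingers close. It gives the time, the measured TCP pose, the force and the opening at its end, in the units of the state.
- arm.observe(): the state, without advancing time (a new reading comes with each control period).
- vision.get_image(name): name is "scene" or "top" or "wrist"; returns (picture, depth): 400x640x3 uint8, red, green, blue; 400x640 float32, m along the optical axis (not along the pixel's ray), 0 where there is no reading.
- vision.get_calibration(name): a dict with "K" (3x3 intrinsics, pixels), "R" (3x3) and "t" (3): a world point X has camera coordinates R X + t. Camera axes: x right, y down, z forward; pixel columns grow to the right and rows downward; lengths in m; the calibration is good to about 2 mm. A picture is of the moment at which its call begins: read the wrist's pose just before it. get_calibration takes no time and is no camera call; for the wrist camera it gives the pose at the moment of the call.
- order.sign_off(): hands the job in, once; it reports no verdict.
The state is a dict: "clock": time; "joints": joint angles; "dq": joint speeds; "joint_efforts": joint torques, N m; "position": TCP position; "ee_rot": TCP orientation; "force": force on the tool from outside, world axes, zero at the start; "ft_torque": the same for the moment, N m; "width": opening from 0.0 (shut) to 1.0 (fully open).
Only numpy, scipy, OpenCV 4.12 (cv2) and the standard library are available. Lean on these libraries where they do the work, as an engineer would, in place of code of your own. Each camera call takes 0.05 s, during which the arm holds its last target.

## Working session

There is one attempt and no reset: what is moved stays moved. The work goes in short steps, Python scripts to look and compute and a tool call to move; the robot and the scene stay as the last step left them, time stands still between calls to the robot, and variables do not carry over. Pictures are saved under pics/ and viewed, and the job is handed in when it is done.

Besides the shell and the picture viewer there is one more tool, called after "Emit:" as a command line: name --pt "numbers of a row" for each row, then --argument value for the rest. apply_moves: Moves the arm, as the interface text tells. Its arguments: {"type":"object","properties":{"commands":{"type":"array","items":{"type":"array","items":{"type":"number"}}},"claw":{"type":"number"},"newtons":{"type":"number"}},"required":["commands"]}

I'll start by looking at the state and the cameras.

```bash
ls; mkdir -p pics
cat > h.py <<'E'
import numpy as np, cv2
from scipy.spatial.transform import Rotation as Rn
from cell import arm, vision, order
def snap(name, fn=None):
    im,d=vision.get_image(name)
    if fn: cv2.imwrite('pics/'+fn+'.png', im[:,:,::-1])
    return im,d,vision.get_calibration(name)
def ray_plane(c,u,v,z):
    K,R,t=c['K'],c['R'],c['t']
    o=-R.T@t; d=R.T@np.linalg.solve(K,np.array([u,v,1.0]))
    return o+d*(z-o[2])/d[2]
def px3(c,u,v,dep):
    K,R,t=c['K'],c['R'],c['t']
    return R.T@(np.linalg.solve(K,np.array([u,v,1.0]))*dep-t)
def cloud(c,d):
    K,R,t=map(np.asarray,(c['K'],c['R'],c['t']))
    v,u=np.mgrid[0:d.shape[0],0:d.shape[1]]
    p=np.stack([u,v,np.ones_like(u)],-1).reshape(-1,3)@np.linalg.inv(K).T*d.reshape(-1,1)
    return ((p-t)@R).reshape(d.shape+(3,))
def proj(c,X):
    x=np.asarray(c['R'])@np.asarray(X)+c['t']; p=np.asarray(c['K'])@x; return p[:2]/p[2]
def st():
    s=arm.observe(); return s
E
python3 - <<'E'
from h import *
print(st())
for n in ("scene","top","wrist"):
    im,d,c=snap(n,n+'0'); print(n,c)
E
```

```text
pics
{'clock': 0.0, 'joints': array([-1.38760565,  0.43522407,  0.0249689 ,  1.57412405, -0.0115827 ,
        1.13399911, -0.07510395]), 'dq': array([ 4.20670825e-05, -9.47599334e-04, -7.27866827e-04,  3.06790801e-04,
        1.97656474e-04,  1.14093949e-04, -2.17762344e-03]), 'joint_efforts': array([-5.47272248e-04, -6.67822838e+01,  9.84715708e-01, -3.14466798e+01,
       -6.07392867e-02,  4.25466523e-02,  1.62010824e-04]), 'position': array([0.17611509, 0.59916023, 0.24793381]), 'ee_rot': array([ 2.51434261e+00,  1.88171439e+00, -1.86367683e-03]), 'force': array([-0.26135354, -0.55148934, -0.50427906]), 'ft_torque': array([-0.00640396,  0.03662475,  0.02576468]), 'width': 0.9957330091741428}
scene {'K': array([[462.22550242,   0.        , 328.85077578],
       [  0.        , 462.22550242, 195.25341473],
       [  0.        ,   0.        ,   1.        ]]), 'R': array([[-0.0479969 ,  0.99873256, -0.01515153],
       [ 0.60380942,  0.01692744, -0.79694896],
       [-0.7956824 , -0.04739972, -0.60385659]]), 't': array([ 0.06430132, -0.24792892,  1.66722671])}
top {'K': array([[503.01064541,   0.        , 318.82752236],
       [  0.        , 503.01064541, 206.46091956],
       [  0.        ,   0.        ,   1.        ]]), 'R': array([[-0.02728887, -0.99955814,  0.01178316],
       [-0.99628185,  0.02623204, -0.08206313],
       [ 0.08171778, -0.01397876, -0.99655747]]), 't': array([-0.02558229,  0.49544599,  1.66034816])}
wrist {'K': array([[326.72133486,   0.        , 318.67563875],
       [  0.        , 326.72133486, 194.3815784 ],
       [  0.        ,   0.        ,   1.        ]]), 'R': array([[ 0.28152743,  0.95955251, -0.00113325],
       [ 0.92890762, -0.27223992,  0.25102998],
       [ 0.24056793, -0.07172451, -0.96797865]]), 't': array([-0.62385696, -0.03126062,  0.38851884])}
```

View pics/scene0.png

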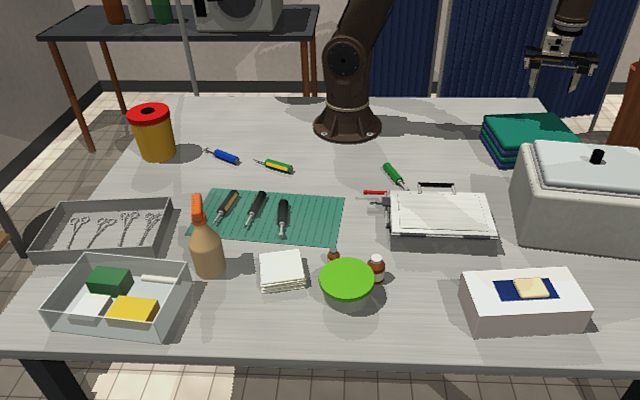

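View pics/top0.png

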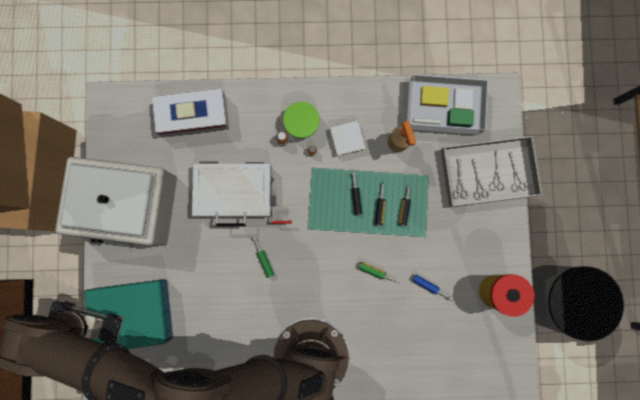

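View pics/wrist0.png

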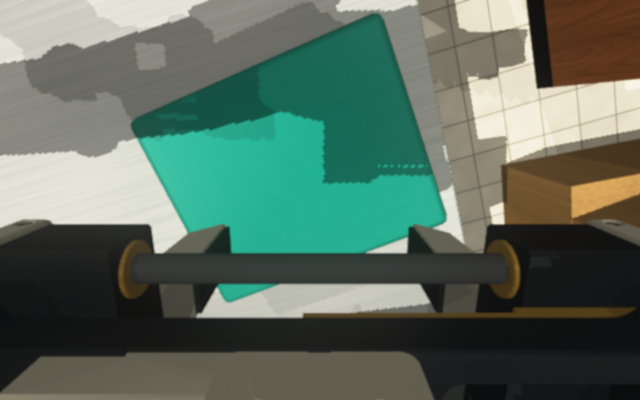

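Run:
```python
from h import *
im,d,c=snap("top"); P=cloud(c,d)
np.savez('top0.npz',im=im,d=d)
cv2.imwrite('pics/t1.png',cv2.resize(im[145:245,300:440,::-1],None,fx=5.5,fy=5.5,interpolation=cv2.INTER_CUBIC))
cv2.imwrite('pics/t2.png',cv2.resize(im[150:250,175:305,::-1],None,fx=6,fy=6,interpolation=cv2.INTER_CUBIC))
for u,v in [(195,165),(270,165),(270,215),(195,215),(230,225),(281,222),(356,200),(380,205),(404,206),(310,172),(428,172),(310,230),(428,235),(300,150)]: print((u,v),P[v,u].round(4))
im,d,c=snap("scene")
cv2.imwrite('pics/s1.png',cv2.resize(im[170:260,180:350,::-1],None,fx=4.7,fy=4.7,interpolation=cv2.INTER_CUBIC))
cv2.imwrite('pics/s2.png',cv2.resize(im[150:270,340:510,::-1],None,fx=4.7,fy=4.7,interpolation=cv2.INTER_CUBIC))
```

```text
(195, 165) [0.6373 0.3623 0.0652]
(270, 165) [ 0.643   0.1235 -0.0052]
(270, 215) [0.4706 0.125  0.016 ]
(195, 215) [0.4733 0.3619 0.0716]
(230, 225) [0.4379 0.2493 0.0743]
(281, 222) [ 0.3572 -0.0154  1.6956]
(356, 200) [ 0.5127 -0.1636  0.0236]
(380, 205) [ 0.4936 -0.2428  0.027 ]
(404, 206) [ 0.4881 -0.3229  0.0269]
(310, 172) [ 0.6153 -0.0123 -0.0047]
(428, 172) [ 6.044e-01 -4.147e-01 -6.000e-04]
(310, 230) [ 0.4176 -0.0072 -0.0021]
(428, 235) [ 0.3899 -0.4043  0.0028]
(300, 150) [0.6907 0.0198 0.0029]
```

View pics/t1.png

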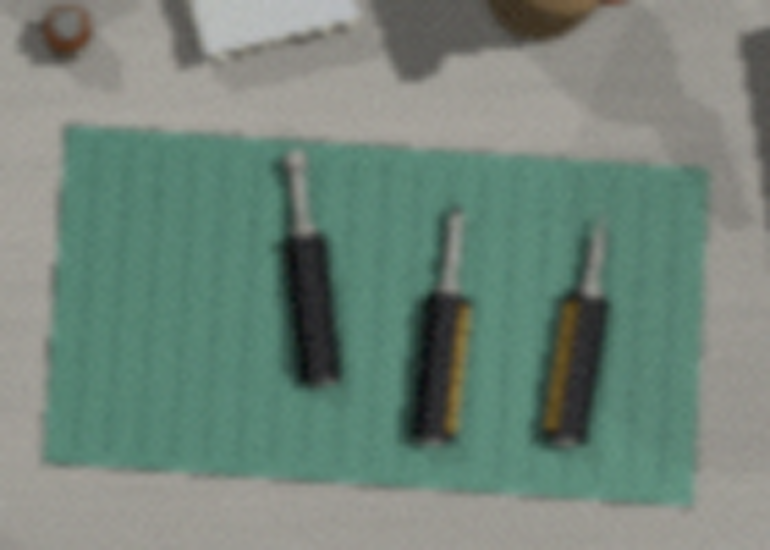

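View pics/t2.png

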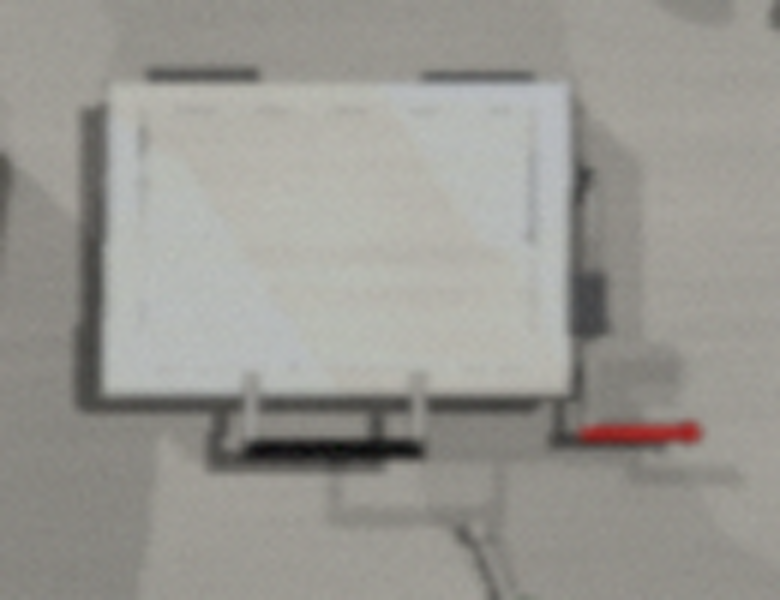

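View pics/s1.png

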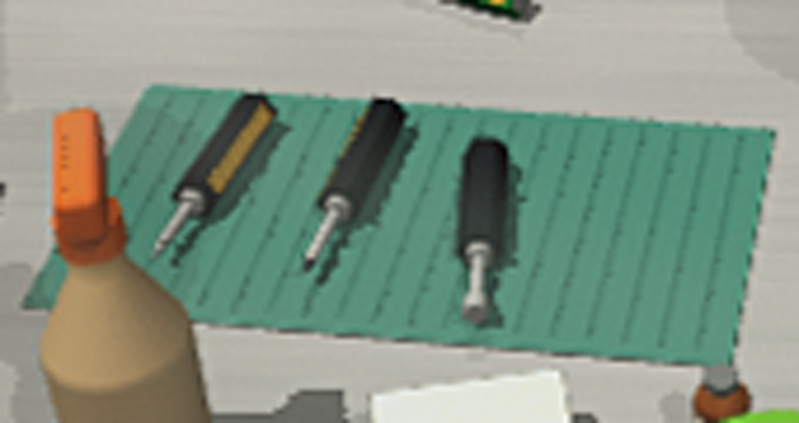

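View pics/s2.png

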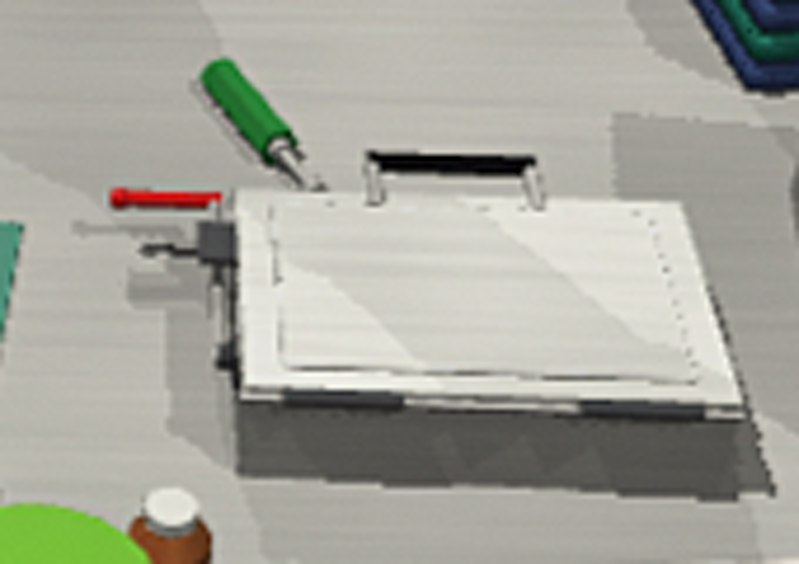

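Scene and top views (far camera looks back at the robot, so it is mirrored against the top view):
- **Case:** shut at top (231,190). Its black handle is at (230,225), the red stay grip at (281,222) and the dark ear at (273,200).
- **Mat:** three black-handled tools. Tamp at (356,193), with its round head and no yellow in sight. A second at (380,205), yellow on its right upper flank. A third at (404,206), pointed like the awl, yellow on its left upper flank.
- **Could be mistaken for instruments:** green tool at (262,257), green and yellow one at (372,271), blue one at (427,286). All three have coloured handles and lie off the mat, so I leave them.

Next I measure.

```bash
cat > meas.py <<'E'
from h import *
def hsv(im): return cv2.cvtColor(im,cv2.COLOR_RGB2HSV)
def comps(m,amin=20):
    n,l,s,ce=cv2.connectedComponentsWithStats(m.astype(np.uint8))
    return [(i,s[i],ce[i],l==i) for i in range(1,n) if s[i,4]>=amin]
E
python3 - <<'E'
from meas import *
im=np.load('top0.npz')['im']; c=vision.get_calibration('top')
H=hsv(im); h,s,v=[H[...,i].astype(int) for i in range(3)]
# lid
m=np.zeros(im.shape[:2],bool); m[155:222,185:278]=(v[155:222,185:278]>175)
for t in (165,175,185,195):
    m[:]=False; m[155:222,185:278]=(v[155:222,185:278]>t)
    cs=comps(m,500)
    for i,sx,ce,mm in cs:
        cnt,_=cv2.findContours(mm.astype(np.uint8),cv2.RETR_EXTERNAL,cv2.CHAIN_APPROX_NONE)
        r=cv2.minAreaRect(max(cnt,key=len)); print(t,sx,ce.round(1),r)
# manual corners
for u,vv in [(193.3,164.2),(270,164.2),(270.8,215.8),(192.2,215.8)]: print(ray_plane(c,u,vv,0.064).round(4))
# black handle, red
def report(mask,z,nm):
    for i,sx,ce,mm in comps(mask,15):
        cnt,_=cv2.findContours(mm.astype(np.uint8),cv2.RETR_EXTERNAL,cv2.CHAIN_APPROX_NONE)
        pts=np.array([ray_plane(c,p[0],p[1],z)[:2] for p in np.argwhere(mm)[:,::-1]])
        r=cv2.minAreaRect((pts*1000).astype(np.float32)); print(nm,sx[:5],[np.round(q,1) for q in r[0:2]],round(r[2],1), 'mean',(pts.mean(0)*1000).round(1))
        w,V=np.linalg.eigh(np.cov(pts.T)); a=V[:,1]; print('   axis',a.round(3), np.degrees(np.arctan2(a[1],a[0])).round(1))
mk=np.zeros_like(m); mk[218:232,200:262]=v[218:232,200:262]<50; report(mk,0.062,'handle')
mk[:]=False; mk[210:232,265:300]=(s[210:232,265:300]>120)&((h[210:232,265:300]<8)|(h[210:232,265:300]>172)); report(mk,0.040,'red')
mk[:]=False; mk[165:240,305:432]=v[165:240,305:432]<60; report(mk,0.020,'inst')
mk[:]=False; mk[165:240,305:432]=(s[165:240,305:432]>100)&(abs(h[165:240,305:432]-20)<10); report(mk,0.020,'yel')
mk[:]=False; mk[160:240,300:432]=(s[160:240,300:432]>60)&(abs(h[160:240,300:432]-80)<20); report(cv2.morphologyEx(mk.astype(np.uint8),cv2.MORPH_CLOSE,np.ones((9,9)))>0,0.003,'mat')
E
```

```text
165 [ 193  164   77   51 3841] [230.9 188.9] ((231.0, 189.0), (50.0, 76.0), 90.0)
175 [ 193  164   76   51 3591] [230.8 189.4] ((230.5, 188.99998474121094), (74.99998474121094, 49.99999237060547), -0.0)
[0.6403 0.3681 0.064 ]
[0.634  0.1178 0.064 ]
[0.4647 0.1185 0.064 ]
[0.4715 0.3728 0.064 ]
handle [216 223  29   4  69] [array([439. , 251.3]), array([ 9.7, 90.5])] 1.3 mean [439.4 251.1]
   axis [0.017 1.   ] 89.0
red [272 221  19   3  51] [array([445. ,  87.3]), array([59.2,  6.6])] 88.5 mean [445.3  89. ]
   axis [-0.008  1.   ] 90.4
inst [351 188  11  27 205] [array([ 510.3, -163.7]), array([88.6, 27. ])] 4.1 mean [ 509.6 -163.4]
   axis [-0.997 -0.08 ] -175.4
inst [374 198  10  27 164] [array([ 473.7, -237.5]), array([24.4, 88.4])] 83.3 mean [ 473.2 -236.3]
   axis [-0.988  0.152] 171.3
inst [398 198  12  27 129] [array([ 469.8, -324.6]), array([26.1, 89.1])] 75.9 mean [ 469.2 -327.6]
   axis [-0.975  0.22 ] 167.3
yel [381 201   4  23  45] [array([ 470.6, -250.4]), array([ 6.6, 74.6])] 80.7 mean [ 471.4 -250.9]
   axis [-0.988  0.154] 171.1
yel [399 200   6  24  66] [array([ 470.7, -315.6]), array([ 9.4, 78.5])] 78.2 mean [ 471.5 -315.7]
   axis [-0.979  0.203] 168.3
mat [ 309  168  119   68 7066] [array([ 507.4, -205.9]), array([396.1, 206.1])] 84.6 mean [ 506.9 -206. ]
   axis [0.094 0.996] 84.6
```

```bash
cat > plan.py <<'E'
from h import *
# tool orientation: pointing down, tool x at world azimuth a (deg); optional pitch about world axis
def down(a_deg): 
    a=np.radians(a_deg); x=np.array([np.cos(a),np.sin(a),0]); z=np.array([0,0,-1.]); return np.stack([x,np.cross(z,x),z],1)
def pose():
    s=st(); return np.array(s['position']),Rn.from_rotvec(s['ee_rot']).as_matrix(),s
def rows(p,R,pts,dp=2,dr=2):
    """pts: list of (pos,R) waypoints one per row; prints rows in tool units rounded"""
    out=[]
    for q,Q in pts:
        d=np.round(R.T@(np.asarray(q)-p)*100,dp); w=np.round(Rn.from_matrix(R.T@Q).as_rotvec(),dr)
        w=w+0.; d=d+0.
        p=p+R@d/100; R=R@Rn.from_rotvec(w).as_matrix(); out.append([*map(float,d),*map(float,w)])
    return out,p,R
def line(target,Rt,n,p=None,R=None,show=True):
    if p is None: p,R,_=pose()
    w=Rn.from_matrix(R.T@Rt).as_rotvec(); pts=[]
    for k in range(1,n+1):
        f=k/n; pts.append((p+(np.asarray(target)-p)*f,R@Rn.from_rotvec(w*f).as_matrix()))
    o,p2,R2=rows(p,R,pts)
    if show:
        for i in range(0,len(o),5): print(str(o[i:i+5]).replace(' ',''))
        print('max step mm',max(np.linalg.norm(r[:3]) for r in o)*10,'rad',max(np.linalg.norm(r[3:]) for r in o),'end',p2.round(4))
    return o,p2,R2
CASE0=np.array([0.5526,0.2443,0.]); CYAW=np.radians(-1.4)
def case2w(x,y,z,o=None,yaw=None):
    o=CASE0 if o is None else o; yaw=CYAW if yaw is None else yaw
    return o+np.array([np.cos(yaw)*x-np.sin(yaw)*y,np.sin(yaw)*x+np.cos(yaw)*y,z])
E
python3 - <<'E'
from plan import *
p,R,s=pose(); print(R.round(3))
c=vision.get_calibration('wrist'); cp=-c['R'].T@c['t']; print('cam in tool',R.T@(cp-p),'view dir in tool',R.T@c['R'].T@np.array([0,0,1]), 'img x', R.T@c['R'].T@np.array([1,0,0]))
h=case2w(-.115,0,.062); print(h)
line([h[0],h[1],0.20],down(-1.4),11)
E
```

```text
[[ 0.282  0.959 -0.   ]
 [ 0.959 -0.282 -0.001]
 [-0.001  0.    -1.   ]]
cam in tool [-0.0005459  -0.0675532  -0.13508766] view dir in tool [1.69991927e-04 2.50933536e-01 9.68004303e-01] img x [ 9.99999884e-01 -4.79674021e-04 -5.12658965e-05]
[0.43763433 0.2471097  0.062     ]
[[-2.4,3.18,0.44,0.0,0.0,0.12],[-2.01,3.45,0.44,0.0,0.0,0.12],[-1.57,3.67,0.44,0.0,0.0,0.12],[-1.13,3.82,0.45,0.0,0.0,0.12],[-0.66,3.93,0.44,0.0,0.0,0.12]]
[[-0.19,3.99,0.44,0.0,0.0,0.11],[0.26,3.98,0.44,0.0,0.0,0.12],[0.73,3.92,0.44,0.0,0.0,0.12],[1.19,3.81,0.44,0.0,0.0,0.12],[1.64,3.63,0.45,0.0,0.0,0.12]]
[[2.06,3.42,0.44,0.0,0.0,0.12]]
max step mm 40.18681375774895 rad 0.12 end [0.4376 0.2471 0.2   ]
```

Emit:
apply_moves --pt "-2.4 3.18 0.44 0 0 0.12" --pt "-2.01 3.45 0.44 0 0 0.12" --pt "-1.57 3.67 0.44 0 0 0.12" --pt "-1.13 3.82 0.45 0 0 0.12" --pt "-0.66 3.93 0.44 0 0 0.12"

```text
clock: 0.75
position: [0.2958, 0.4382, 0.2265]
ee_rot: [-2.962, -1.048, -0.0]
force: [0.4, -0.1, 0.9]
width: 1.004
```

Emit:
apply_moves --pt "-0.19 3.99 0.44 0 0 0.11" --pt "0.26 3.98 0.44 0 0 0.12" --pt "0.73 3.92 0.44 0 0 0.12" --pt "1.19 3.81 0.44 0 0 0.12" --pt "1.64 3.63 0.45 0 0 0.12"

```text
clock: 1.25
position: [0.4147, 0.2781, 0.2046]
ee_rot: [-3.138, -0.142, -0.001]
force: [0.8, 0.6, -0.5]
width: 1.002
```

Emit:
apply_moves --pt "2.06 3.42 0.44 0 0 0.12" --pt "0 0 0 0 0 0" --claw 0.4

```text
clock: 1.45
position: [0.4406, 0.242, 0.2001]
ee_rot: [3.139, -0.058, 0.002]
force: [-0.1, -0.1, 0.5]
width: 0.877
```

Run:
```python
from plan import *
p,R,s=pose(); print(p,R.round(3),s['width'],s['clock'],s['joints'].round(2),s['force'])
im,d,c=snap('wrist','w1'); np.savez('w1.npz',im=im,d=d,R=c['R'],t=c['t'],K=c['K'])
im,d,c=snap('scene'); cv2.imwrite('pics/s3.png',cv2.resize(im[60:260,300:540,::-1],None,fx=3,fy=3,interpolation=cv2.INTER_CUBIC))
```

```text
[0.44060813 0.24203862 0.20006644] [[ 0.999 -0.037  0.001]
 [-0.037 -0.999 -0.002]
 [ 0.002  0.002 -1.   ]] 0.877491578365212 1.45 [-0.95  0.3   0.44  1.96 -0.15  0.92 -0.48] [-0.13150509 -0.08970107  0.53658169]
```

View pics/w1.png

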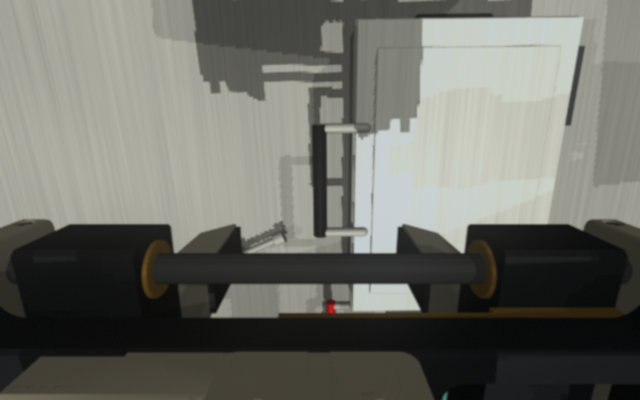

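View pics/s3.png

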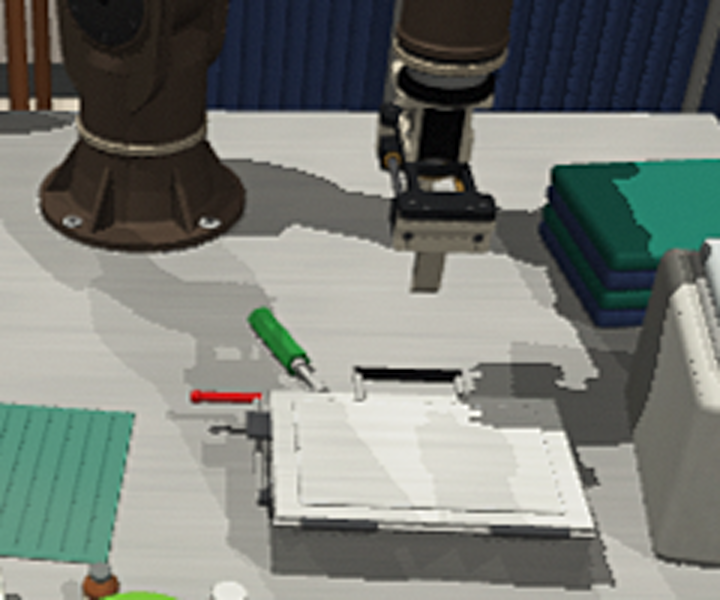

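```bash
python3 - <<'E'
from meas import *
import plan
z=np.load('w1.npz'); im=z['im']; c={k:z[k] for k in 'KRt'}
H=hsv(im); v=H[...,2].astype(int); s_=H[...,1].astype(int);h_=H[...,0]
mk=np.zeros(v.shape,bool); mk[115:245,308:334]=v[115:245,308:334]<60
for i,sx,ce,mm in comps(mk,200):
    pts=np.array([ray_plane(c,u,w,0.0655)[:2] for w,u in np.argwhere(mm)])
    r=cv2.minAreaRect((pts*1000).astype(np.float32)); print(sx,r)
mk[:]=False; q=(slice(295,318),slice(315,345)); mk[q]=(s_[q]>120)&((h_[q]<8)|(h_[q]>172))
for i,sx,ce,mm in comps(mk,10): print('red',sx,ce,ray_plane(c,*ce,0.043).round(4))
P=plan.cloud(c,z['d'])
print('dep on lid',P[100,480],P[200,480],'bar',P[180,320])
# lid corners
for u,w in [(356,17),(582,17),(563,310),(357,310)]: print(ray_plane(c,u,w,0.064).round(4))
E
python3 - <<'E'
import cv2;im=cv2.imread('pics/w1.png');cv2.imwrite('pics/w1c.png',cv2.resize(im[0:320,290:610],None,fx=1.8,fy=1.8))
E
```

```text
[ 312  125   15  112 1387] ((439.40521240234375, 251.54336547851562), (96.07383728027344, 11.326895713806152), 89.82227325439453)
red [326 300   9  14 110] [329.91818182 306.7       ] [0.4462 0.1176 0.043 ]
dep on lid [0.56938604 0.31503203 0.06397939] [0.57598449 0.23271566 0.06642068] bar [0.44001281 0.25486407 0.06937237]
[0.4707 0.3779 0.064 ]
[0.6402 0.3728 0.064 ]
[0.6657 0.1215 0.064 ]
[0.4713 0.1272 0.064 ]
```

View pics/w1c.png

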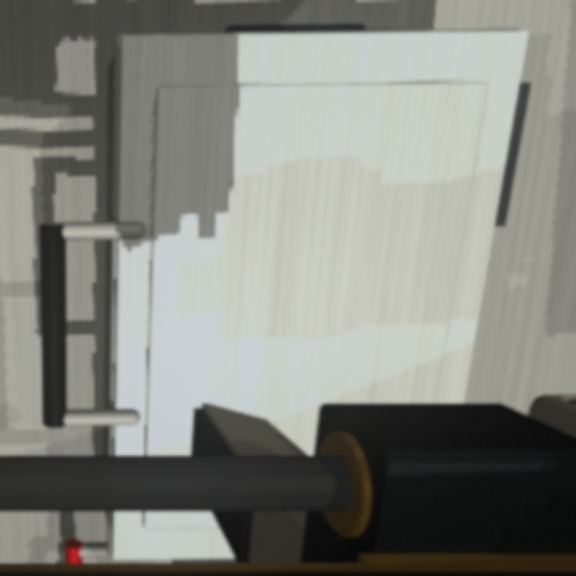

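Run:
```python
from plan import *
p,R,s=pose(); print(p,s['clock'],s['width'])
line([.4388,.2515,.12],down(-1.2),3)
```

```text
[0.43795599 0.24670185 0.20007092] 1.55 0.7869424719294232
[[0.02,-0.16,2.67,0.0,0.0,0.0],[0.03,-0.16,2.67,0.0,0.0,0.0],[0.02,-0.16,2.67,0.0,0.0,-0.01]]
max step mm 26.749579435946277 rad 0.01 end [0.4388 0.2515 0.12  ]
```

Emit:
apply_moves --pt "0.02 -0.16 2.67 0 0 0" --pt "0.03 -0.16 2.67 0 0 0" --pt "0.02 -0.16 2.67 0 0 -0.01" --pt "0 0 0 0 0 0" --pt "0 0 0 0 0 0" --claw 0.56 --newtons 25

```text
clock: 2.05
position: [0.4379, 0.2529, 0.1203]
ee_rot: [3.141, -0.021, -0.001]
force: [-0.6, -0.6, 0.2]
width: 0.352
```

Emit:
apply_moves --pt "0 0 0 0 0 0" --pt "0 0 0 0 0 0" --pt "0 0 0 0 0 0"

```text
clock: 2.35
position: [0.4389, 0.2525, 0.121]
ee_rot: [-3.14, 0.024, -0.002]
force: [0.2, -0.4, -0.1]
width: 0.223
```

Run:
```python
from plan import *
p,R,s=pose(); print(p,s['clock'],s['width'])
line([.4385,.2515,.075],down(-1.2),3)
im,d,c=snap('wrist','w2')
```

```text
[0.43894826 0.2525338  0.12100447] 2.35 0.22325185027089017
[[-0.02,0.04,1.53,0.0,0.0,0.0],[-0.01,0.03,1.54,0.0,0.0,0.0],[-0.02,0.04,1.53,0.0,0.0,0.01]]
max step mm 15.40324641106543 rad 0.01 end [0.4385 0.2515 0.075 ]
```

View pics/w2.png

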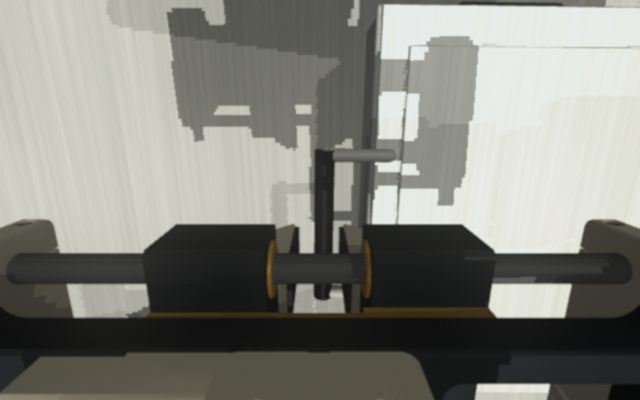

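The bar at (323,150–298) sits centred between the fingers (300–340), so I go down and grip.

Emit:
apply_moves --pt "-0.02 0.04 1.53 0 0 0" --pt "-0.01 0.03 1.54 0 0 0" --pt "-0.02 0.04 1.53 0 0 0" --pt "0 0 0 0 0 0"

```text
clock: 2.8
position: [0.4379, 0.2507, 0.0732]
ee_rot: [3.141, -0.024, -0.001]
force: [0.6, -0.6, 0.0]
width: 0.223
```

Emit:
apply_moves --pt "0 0 0 0 0 0" --pt "0 0 0 0 0 0" --pt "0 0 0 0 0 0" --pt "0 0 0 0 0 0" --claw 1 --newtons 25

```text
clock: 3.2
position: [0.4418, 0.2508, 0.0758]
ee_rot: [-3.14, 0.027, -0.011]
force: [10.5, -2.9, -3.0]
width: 0.116
```

```bash
cat > lid.py <<'E'
from plan import *
# arc for lid: hinge at (hx,hz); radius r, bar TCP offset
def arc(a0,a1,n,hx,hz,r,p,R,yaw=CYAW,off=0.):
    """increments of bar position along arc, tool keeps orientation"""
    pts=[]
    for k in range(1,n+1):
        a=a0+(a1-a0)*k/n
        dx=-r*np.cos(a)+r*np.cos(a0); dz=r*np.sin(a)-r*np.sin(a0)
        pts.append((p+np.array([np.cos(yaw)*dx,np.sin(yaw)*dx,dz]),R))
    o,p2,_=rows(p,R,pts)
    for i in range(0,len(o),5): print(str(o[i:i+5]).replace(' ',''))
    print('end',p2)
E
python3 - <<'E'
from lid import *
p,R,s=pose(); print(p,s['clock'],s['width'],s['force'])
arc(0.01,1.536,50,0,0,.2,p,down(-1.2))
E
```

```text
[0.44184861 0.25076745 0.07581525] 3.2 0.1158458529827261 [10.47951982 -2.9482107  -2.96814668]
[[0.02,0.0,-0.61,0.0,0.0,0.0],[0.03,0.0,-0.61,0.0,0.0,0.0],[0.05,0.0,-0.61,0.0,0.0,0.0],[0.07,0.0,-0.6,0.0,0.0,0.0],[0.09,0.0,-0.61,0.0,0.0,0.0]]
[[0.11,0.0,-0.6,0.0,0.0,0.0],[0.13,0.0,-0.6,0.0,0.0,0.0],[0.14,0.0,-0.59,0.0,0.0,0.0],[0.16,0.0,-0.59,0.0,0.0,0.0],[0.18,0.0,-0.58,0.0,0.0,0.0]]
[[0.2,0.0,-0.58,0.0,0.0,0.0],[0.22,0.0,-0.57,0.0,0.0,0.0],[0.23,0.01,-0.56,0.0,0.0,0.0],[0.25,0.0,-0.56,0.0,0.0,0.0],[0.27,0.0,-0.55,0.0,0.0,0.0]]
[[0.28,0.0,-0.54,0.0,0.0,0.0],[0.3,0.0,-0.53,0.0,0.0,0.0],[0.32,0.0,-0.52,0.0,0.0,0.0],[0.33,0.0,-0.52,0.0,0.0,0.0],[0.35,0.0,-0.5,0.0,0.0,0.0]]
[[0.36,0.0,-0.49,0.0,0.0,0.0],[0.38,0.01,-0.48,0.0,0.0,0.0],[0.39,0.0,-0.47,0.0,0.0,0.0],[0.4,0.0,-0.45,0.0,0.0,0.0],[0.42,0.0,-0.45,0.0,0.0,0.0]]
[[0.44,0.0,-0.43,0.0,0.0,0.0],[0.44,0.0,-0.41,0.0,0.0,0.0],[0.46,0.0,-0.41,0.0,0.0,0.0],[0.47,0.01,-0.39,0.0,0.0,0.0],[0.48,0.0,-0.37,0.0,0.0,0.0]]
[[0.5,0.0,-0.36,0.0,0.0,0.0],[0.5,0.0,-0.34,0.0,0.0,0.0],[0.51,0.0,-0.33,0.0,0.0,0.0],[0.53,0.0,-0.32,0.0,0.0,0.0],[0.53,0.01,-0.29,0.0,0.0,0.0]]
[[0.54,0.0,-0.28,0.0,0.0,0.0],[0.55,0.0,-0.27,0.0,0.0,0.0],[0.56,0.0,-0.24,0.0,0.0,0.0],[0.57,0.0,-0.23,0.0,0.0,0.0],[0.57,0.01,-0.22,0.0,0.0,0.0]]
[[0.58,0.0,-0.19,0.0,0.0,0.0],[0.58,0.0,-0.18,0.0,0.0,0.0],[0.59,0.0,-0.16,0.0,0.0,0.0],[0.59,0.0,-0.14,0.0,0.0,0.0],[0.6,0.01,-0.12,0.0,0.0,0.0]]
[[0.6,0.0,-0.1,0.0,0.0,0.0],[0.61,0.0,-0.09,0.0,0.0,0.0],[0.61,0.0,-0.07,0.0,0.0,0.0],[0.6,0.01,-0.05,0.0,0.0,0.0],[0.61,0.0,-0.03,0.0,0.0,0.0]]
end [0.63479163 0.24602572 0.27371525]
```

Emit:
apply_moves --pt "0.3 0 0 0 0 0" --pt "0.03 0 -0.61 0 0 0" --pt "0.05 0 -0.61 0 0 0" --pt "0.07 0 -0.6 0 0 0" --pt "0.09 0 -0.61 0 0 0"

```text
clock: 3.7
position: [0.444, 0.2507, 0.099]
ee_rot: [3.141, -0.024, 0.002]
force: [5.6, -0.8, -10.1]
width: 0.117
```

Emit:
apply_moves --pt "0.11 0 -0.6 0 0 0" --pt "0.13 0 -0.6 0 0 0" --pt "0.14 0 -0.59 0 0 0" --pt "0.16 0 -0.59 0 0 0" --pt "0.18 0 -0.58 0 0 0"

```text
clock: 4.2
position: [0.4503, 0.2506, 0.1283]
ee_rot: [3.141, -0.024, -0.001]
force: [3.4, -1.4, -9.3]
width: 0.122
```

Emit:
apply_moves --pt "0.2 0 -0.58 0 0 0" --pt "0.22 0 -0.57 0 0 0" --pt "0.23 0 -0.56 0 0 0" --pt "0.25 0 -0.56 0 0 0" --pt "0.27 0 -0.55 0 0 0"

```text
clock: 4.7
position: [0.4607, 0.2503, 0.1561]
ee_rot: [3.14, -0.023, -0.005]
force: [-7.4, -1.7, -6.9]
width: 0.121
```

Run:
```python
from h import *
im,d,c=snap('scene'); cv2.imwrite('pics/s4.png',cv2.resize(im[60:260,300:540,::-1],None,fx=3,fy=3,interpolation=cv2.INTER_CUBIC))
s=st();print(s['position'],s['width'],s['force'])
```

```text
[0.46114307 0.25031266 0.15692452] 0.11897365853619864 [-8.55632248 -4.09930276  1.92823396]
```

View pics/s4.png

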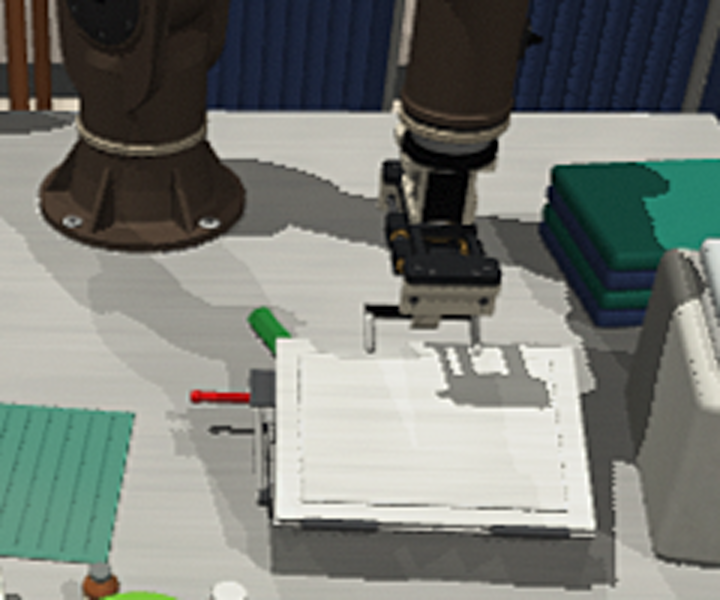

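The lid is rising with the bar in the grip, so I carry on along the arc.

Emit:
apply_moves --pt "0.18 0 -0.54 0 0 0" --pt "0.25 0 -0.53 0 0 0" --pt "0.27 0 -0.52 0 0 0" --pt "0.33 0 -0.52 0 0 0" --pt "0.35 0 -0.5 0 0 0"

```text
clock: 5.25
position: [0.4749, 0.25, 0.1824]
ee_rot: [3.141, -0.024, -0.005]
force: [-8.4, -3.6, -5.2]
width: 0.122
```

Emit:
apply_moves --pt "0.36 0 -0.49 0 0 0" --pt "0.38 0 -0.48 0 0 0" --pt "0.39 0 -0.47 0 0 0" --pt "0.4 0 -0.45 0 0 0" --pt "0.42 0 -0.45 0 0 0"

```text
clock: 5.75
position: [0.4923, 0.2496, 0.2056]
ee_rot: [3.14, -0.022, -0.011]
force: [-17.8, -4.4, 4.9]
width: 0.123
```

Emit:
apply_moves --pt "0.44 0 -0.43 0 0 0" --pt "0.44 0 -0.41 0 0 0" --pt "0.46 0 -0.41 0 0 0" --pt "0.47 0 -0.39 0 0 0" --pt "0.48 0 -0.37 0 0 0"

```text
clock: 6.25
position: [0.5132, 0.2491, 0.2266]
ee_rot: [3.14, -0.022, -0.018]
force: [-29.7, -8.1, 21.1]
width: 0.125
```

Emit:
apply_moves --pt "0.5 0 -0.36 0 0 0" --pt "0.5 0 -0.34 0 0 0" --pt "0.51 0 -0.33 0 0 0" --pt "0.53 0 -0.32 0 0 0" --pt "0.53 0 -0.29 0 0 0"

```text
clock: 6.75
position: [0.5401, 0.2489, 0.245]
ee_rot: [-3.141, 0.022, 0.013]
force: [-30.4, -11.2, 34.4]
width: 0.12
```

Emit:
apply_moves --pt "0.54 0 -0.28 0 0 0" --pt "0.55 0 -0.27 0 0 0" --pt "0.56 0 -0.24 0 0 0" --pt "0.57 0 -0.23 0 0 0" --pt "0.57 0 -0.22 0 0 0"

```text
clock: 7.25
position: [0.5713, 0.2481, 0.2591]
ee_rot: [-3.14, 0.024, 0.001]
force: [-18.0, -7.8, 23.7]
width: 0.12
```

Emit:
apply_moves --pt "0.58 0 -0.19 0 0 0" --pt "0.58 0 -0.18 0 0 0" --pt "0.59 0 -0.16 0 0 0" --pt "0.59 0 -0.14 0 0 0" --pt "0.6 0 -0.12 0 0 0"

```text
clock: 7.75
position: [0.6027, 0.2473, 0.2673]
ee_rot: [-3.14, 0.025, -0.005]
force: [-12.8, -7.9, 21.3]
width: 0.126
```

Emit:
apply_moves --pt "0.6 0 -0.1 0 0 0" --pt "0.61 0 -0.09 0 0 0" --pt "0.61 0 -0.07 0 0 0" --pt "0.6 0 -0.05 0 0 0" --pt "0.5 0 -0.03 0 0 0"

```text
clock: 8.25
position: [0.6328, 0.2465, 0.2702]
ee_rot: [-3.141, 0.026, -0.008]
force: [-6.7, -7.7, 13.1]
width: 0.122
```

Run:
```python
from h import *
im,d,c=snap('scene'); cv2.imwrite('pics/s5.png',cv2.resize(im[60:260,300:540,::-1],None,fx=3,fy=3,interpolation=cv2.INTER_CUBIC))
s=st();print(s['position'],s['width'],s['force'],s['joints'].round(2))
```

```text
[0.63377718 0.24642705 0.27017723] 0.12317386065128658 [-1.82324304 -6.73565301 13.42049149] [-0.73  0.53  0.45  1.42 -0.23  1.23 -0.27]
```

View pics/s5.png

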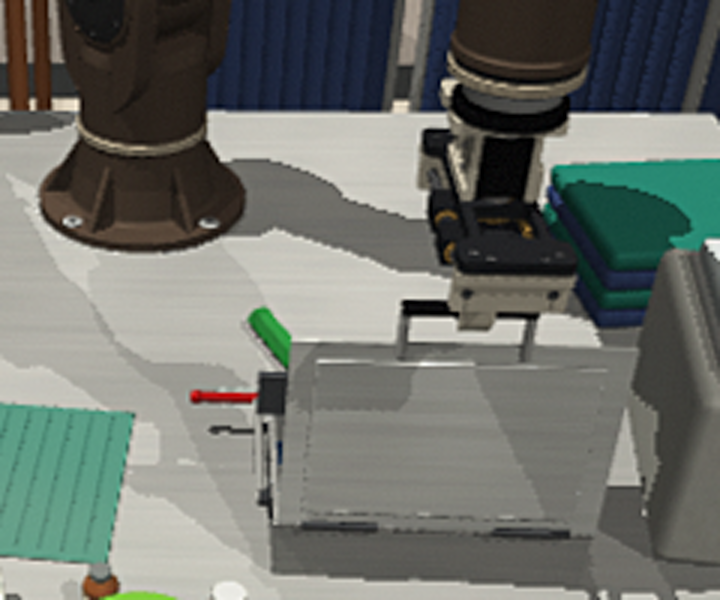

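Emit:
apply_moves --pt "0.4 0 -0.1 0 0 0" --pt "0.4 0 -0.1 0 0 0" --pt "0 0 0 0 0 0" --pt "0 0 0 0 0 0" --pt "0 0 0 0 0 0"

```text
clock: 8.8
position: [0.6391, 0.2463, 0.2704]
ee_rot: [3.141, -0.026, 0.002]
force: [-9.4, -6.6, 9.4]
width: 0.122
```

Run:
```python
from h import *
im,d,c=snap('top','t5'); cv2.imwrite('pics/t5.png',cv2.resize(im[130:260,170:310,::-1],None,fx=5,fy=5,interpolation=cv2.INTER_CUBIC))
s=st();print(s['position'],s['width'],s['force'],s['joints'].round(2))
```

```text
[0.63904089 0.24634713 0.27042297] 0.11863368284333836 [-9.292038   -6.32267547  8.93500075] [-0.72  0.54  0.45  1.4  -0.24  1.25 -0.27]
```

View pics/t5.png

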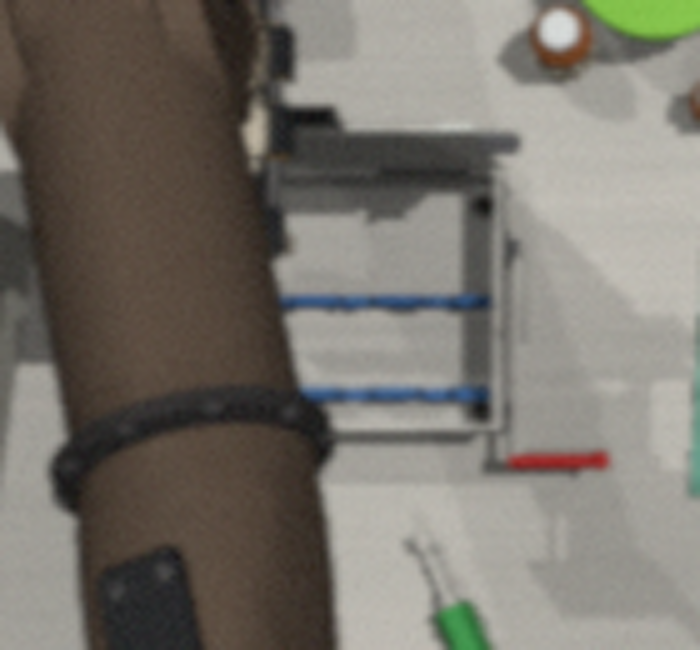

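The lid now stands at its stop: the TCP holds at x 0.639 with a steady 9 N. The open case with its blue rails is visible. I release and go to the stay's red grip.

Emit:
apply_moves --pt "0 0 0 0 0 0" --pt "0 0 0 0 0 0" --pt "0 0 0 0 0 0" --claw 0.5

```text
clock: 9.15
position: [0.6397, 0.2487, 0.2689]
ee_rot: [-3.14, 0.023, -0.004]
force: [-0.1, 0.4, 0.6]
width: 0.245
```

Run:
```python
from plan import *
p,R,s=pose(); print(p,s['clock'],s['width'],s['force'])
o,p2,R2=line([p[0]-.002,p[1],.325],down(-1.3),2)
o,p3,R3=line([.446,.073,.17],down(-1.3),7,p2,R2)
line([.446,.073,.09],down(-1.3),2,p3,R3)
```

```text
[0.63965368 0.2486753  0.2689228 ] 9.15 0.24502676249710995 [-0.07175755  0.39349386  0.58303196]
[[-0.09,0.0,-2.8,0.0,0.0,0.0],[-0.09,0.0,-2.81,0.0,0.0,0.01]]
max step mm 28.114409117034633 rad 0.01 end [0.6377 0.2486 0.325 ]
[[-2.68,2.58,2.2,0.0,0.0,0.0],[-2.68,2.58,2.21,0.0,0.0,0.0],[-2.69,2.57,2.2,0.0,0.0,0.0],[-2.68,2.58,2.21,0.0,0.0,0.0],[-2.68,2.58,2.2,0.0,0.0,0.0]]
[[-2.68,2.58,2.2,0.0,0.0,0.0],[-2.69,2.58,2.21,0.0,0.0,0.0]]
max step mm 43.33197433766433 rad 0.0 end [0.446 0.073 0.17 ]
[[-0.01,0.0,4.0,0.0,0.0,0.0],[-0.01,0.01,4.0,0.0,0.0,0.0]]
max step mm 40.00024999921876 rad 0.0 end [0.446 0.073 0.09 ]
```

Emit:
apply_moves --pt "-0.09 0 -2.8 0 0 0" --pt "-0.09 0 -2.8 0 0 0.01" --pt "-2.68 2.58 2.2 0 0 0" --pt "-2.68 2.58 2.2 0 0 0" --pt "-2.68 2.58 2.2 0 0 0"

```text
clock: 9.65
position: [0.5544, 0.1723, 0.2578]
ee_rot: [-3.141, 0.038, -0.004]
force: [0.1, -0.1, -0.2]
width: 0.25
```

Emit:
apply_moves --pt "-2.68 2.58 2.2 0 0 0" --pt "-2.68 2.58 2.2 0 0 0" --pt "-2.68 2.58 2.2 0 0 0" --pt "-2.68 2.58 2.2 0 0 0" --pt "-0.01 0 5 0 0 0"

```text
clock: 10.15
position: [0.4444, 0.0701, 0.122]
ee_rot: [-3.138, 0.044, -0.009]
force: [1.4, 2.4, 0.0]
width: 0.248
```

Emit:
apply_moves --pt "0 0 0 0 0 0"

```text
clock: 10.25
position: [0.442, 0.0713, 0.1167]
ee_rot: [3.139, -0.04, -0.009]
force: [-0.2, 0.7, 0.9]
width: 0.244
```

Run:
```python
from plan import *
im,d,c=snap('wrist','w6')
p,R,s=pose(); print(p,s['clock'],s['width'],s['force'])
line([.446,.073,.052],down(-1.3),3)
from meas import *
H=hsv(im); s_=H[...,1].astype(int);h_=H[...,0]
mk=(s_>120)&((h_<8)|(h_>172))
for i,sx,ce,mm in comps(mk,40): print('red',sx,ce,ray_plane(c,*ce,0.043).round(4))
```

```text
[0.44382085 0.07193216 0.11895824] 10.3 0.2511236288212192 [ 0.32252143 -0.51931107  0.69878908]
[[0.08,-0.04,2.23,0.0,0.0,0.0],[0.08,-0.04,2.23,0.0,0.0,0.0],[0.08,-0.04,2.23,0.0,0.0,0.0]]
max step mm 22.31793001154005 rad 0.0 end [0.446 0.073 0.052]
red [ 319  142   17   97 1301] [327.16448885 190.35049962] [0.4492 0.0865 0.043 ]
```

View pics/w6.png

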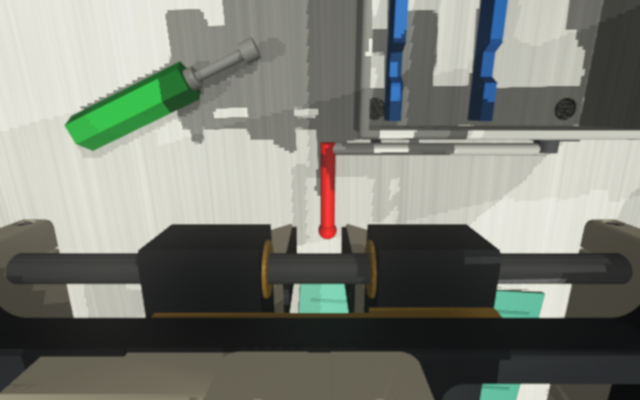

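Run:
```python
from plan import *
p,R,s=pose(); c=vision.get_calibration('wrist'); print(p)
for v in (142,150,226,238): print(v,ray_plane(c,327,v,.043).round(4))
line([.448,.0735,.052],down(-1.3),3)
```

```text
[0.44382085 0.07193216 0.11895824]
142 [0.4497 0.1184 0.043 ]
150 [0.4496 0.1133 0.043 ]
226 [0.4486 0.0614 0.043 ]
238 [0.4485 0.0526 0.043 ]
[[0.15,-0.06,2.23,0.0,0.0,0.0],[0.14,-0.06,2.23,0.0,0.0,0.0],[0.15,-0.06,2.23,0.0,0.0,0.0]]
max step mm 22.358443595205813 rad 0.0 end [0.448  0.0735 0.052 ]
```

Emit:
apply_moves --pt "0.15 -0.06 2.23 0 0 0" --pt "0.14 -0.06 2.23 0 0 0" --pt "0.15 -0.06 2.23 0 0 0" --pt "0 0 0 0 0 0"

```text
clock: 10.7
position: [0.4504, 0.0748, 0.053]
ee_rot: [-3.141, 0.038, 0.0]
force: [-0.0, -0.4, 0.8]
width: 0.25
```

Emit:
apply_moves --pt "0 0 0 0 0 0" --pt "0 0 0 0 0 0" --pt "0 0 0 0 0 0" --claw 1 --newtons 12

```text
clock: 11.0
position: [0.4475, 0.0744, 0.0542]
ee_rot: [-3.14, 0.038, 0.004]
force: [-7.8, 0.4, 8.4]
width: 0.101
```

Run:
```python
from lid import *
p,R,s=pose(); print(p,s['clock'],s['width'],s['force'])
arc(0.0,1.8,25,0,0,.14,p,down(-1.3))
```

```text
[0.44754541 0.07444401 0.05421827] 11.0 0.1007551571334182 [-7.82511466  0.35640869  8.40651117]
[[0.04,0.0,-1.01,0.0,0.0,0.0],[0.1,0.0,-1.0,0.0,0.0,0.0],[0.19,0.0,-0.99,0.0,0.0,0.0],[0.25,0.0,-0.98,0.0,0.0,0.0],[0.32,0.0,-0.95,0.0,0.0,0.0]]
[[0.39,0.0,-0.93,0.0,0.0,0.0],[0.45,0.0,-0.9,0.0,0.0,0.0],[0.52,0.0,-0.87,0.0,0.0,0.0],[0.58,0.0,-0.82,0.0,0.0,0.0],[0.63,0.01,-0.78,0.0,0.0,0.0]]
[[0.7,0.0,-0.73,0.0,0.0,0.0],[0.74,0.0,-0.69,0.0,0.0,0.0],[0.79,0.0,-0.62,0.0,0.0,0.0],[0.83,0.0,-0.57,0.0,0.0,0.0],[0.87,0.0,-0.51,0.0,0.0,0.0]]
[[0.91,0.0,-0.44,0.0,0.0,0.0],[0.93,0.01,-0.38,0.0,0.0,0.0],[0.96,0.0,-0.3,0.0,0.0,0.0],[0.98,0.0,-0.24,0.0,0.0,0.0],[0.99,0.0,-0.17,0.0,0.0,0.0]]
[[1.01,0.0,-0.1,0.0,0.0,0.0],[1.0,0.0,-0.02,0.0,0.0,0.0],[1.01,0.01,0.05,0.0,0.0,0.0],[1.0,0.0,0.12,0.0,0.0,0.0],[0.99,0.0,0.2,0.0,0.0,0.0]]
end [0.61929439 0.07024641 0.19051827]
```

Emit:
apply_moves --pt "-0.2 0 -1.0 0 0 0" --pt "0.1 0 -1.0 0 0 0" --pt "0.19 0 -0.99 0 0 0" --pt "0.25 0 -0.98 0 0 0" --pt "0.32 0 -0.95 0 0 0"

```text
clock: 11.5
position: [0.4558, 0.074, 0.1033]
ee_rot: [-3.141, 0.039, -0.0]
force: [-1.3, 3.8, -1.1]
width: 0.1
```

Emit:
apply_moves --pt "0.39 0 -0.93 0 0 0" --pt "0.45 0 -0.9 0 0 0" --pt "0.52 0 -0.87 0 0 0" --pt "0.58 0 -0.82 0 0 0" --pt "0.63 0.01 -0.78 0 0 0"

```text
clock: 12.0
position: [0.4791, 0.0733, 0.1454]
ee_rot: [-3.141, 0.039, 0.009]
force: [-9.9, 3.6, 7.2]
width: 0.103
```

Emit:
apply_moves --pt "0.7 0 -0.73 0 0 0" --pt "0.74 0 -0.69 0 0 0" --pt "0.79 0 -0.62 0 0 0" --pt "0.83 0 -0.57 0 0 0" --pt "0.87 0 -0.51 0 0 0"

```text
clock: 12.5
position: [0.5196, 0.0718, 0.1776]
ee_rot: [-3.141, 0.04, 0.005]
force: [-9.8, 2.2, 15.6]
width: 0.102
```

Run:
```python
from h import *
im,d,c=snap('scene'); cv2.imwrite('pics/s7.png',cv2.resize(im[60:260,300:540,::-1],None,fx=3,fy=3,interpolation=cv2.INTER_CUBIC))
s=st();print(s['position'],s['width'],s['force'])
```

```text
[0.52190065 0.07180836 0.17865266] 0.10054913649470806 [-7.24915989  1.05561224 18.70518368]
```

View pics/s7.png

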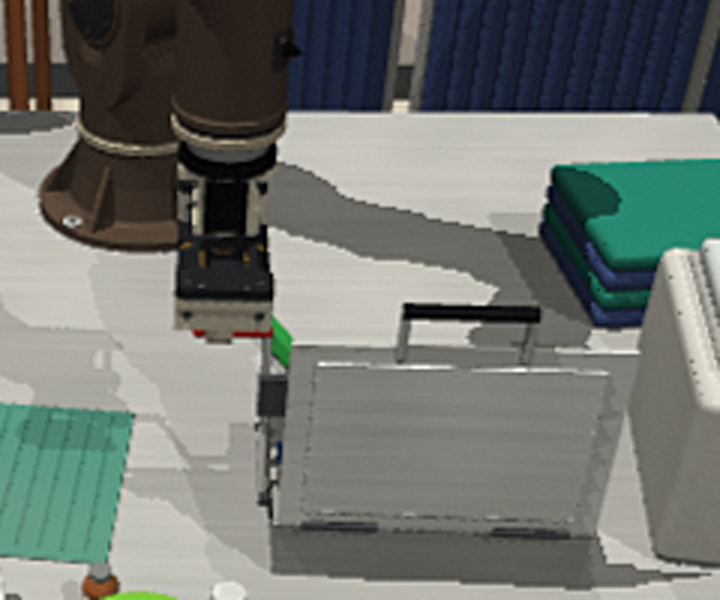

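The stay follows the gripper, and the lid stays high, clear of it. I finish the arc.

Emit:
apply_moves --pt "0.91 0 -0.5 0 0 0" --pt "0.93 0.01 -0.43 0 0 0" --pt "0.96 0 -0.35 0 0 0" --pt "0.98 0 -0.24 0 0 0" --pt "0.99 0 -0.17 0 0 0"

```text
clock: 13.05
position: [0.5695, 0.0705, 0.1935]
ee_rot: [3.141, -0.04, 0.001]
force: [-1.5, 1.3, 0.8]
width: 0.107
```

Emit:
apply_moves --pt "1.01 0 -0.1 0 0 0" --pt "1.0 0 -0.02 0 0 0" --pt "1.01 0.01 0.05 0 0 0" --pt "1.0 0 0.12 0 0 0" --pt "0.9 0 0.2 0 0 0"

```text
clock: 13.55
position: [0.6185, 0.069, 0.1905]
ee_rot: [3.141, -0.04, 0.0]
force: [-0.8, 0.3, 1.0]
width: 0.101
```

Emit:
apply_moves --pt "0.3 0 0.05 0 0 0" --pt "0 0 0 0 0 0" --pt "0 0 0 0 0 0"

```text
clock: 13.85
position: [0.6203, 0.069, 0.1899]
ee_rot: [3.141, -0.04, -0.001]
force: [0.5, -1.0, -0.8]
width: 0.105
```

Run:
```python
from h import *
im,d,c=snap('scene'); cv2.imwrite('pics/s8.png',cv2.resize(im[60:260,300:540,::-1],None,fx=3,fy=3,interpolation=cv2.INTER_CUBIC))
im,d,c=snap('top'); cv2.imwrite('pics/t8.png',cv2.resize(im[130:260,170:310,::-1],None,fx=5,fy=5,interpolation=cv2.INTER_CUBIC))
s=st();print(s['position'],s['width'],s['force'])
```

```text
[0.62008799 0.0690609  0.19001445] 0.10272654200614618 [ 0.08054724 -1.32649627 -1.96407341]
```

View pics/s8.png

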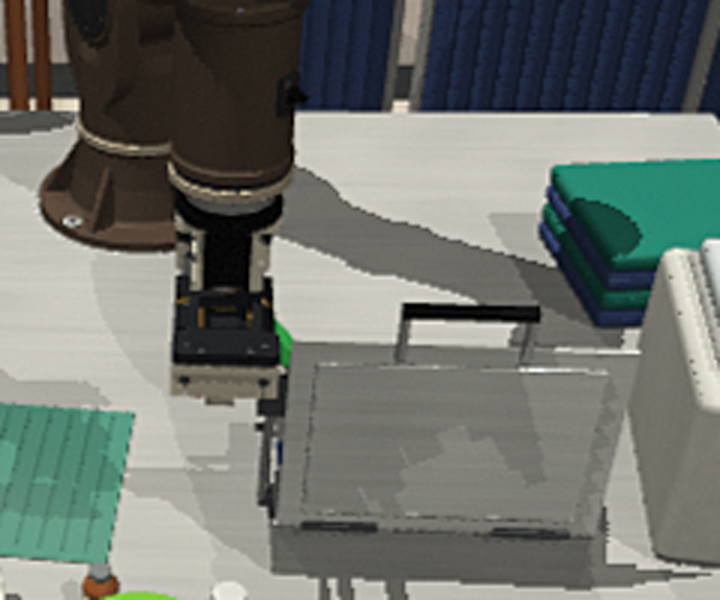

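View pics/t8.png

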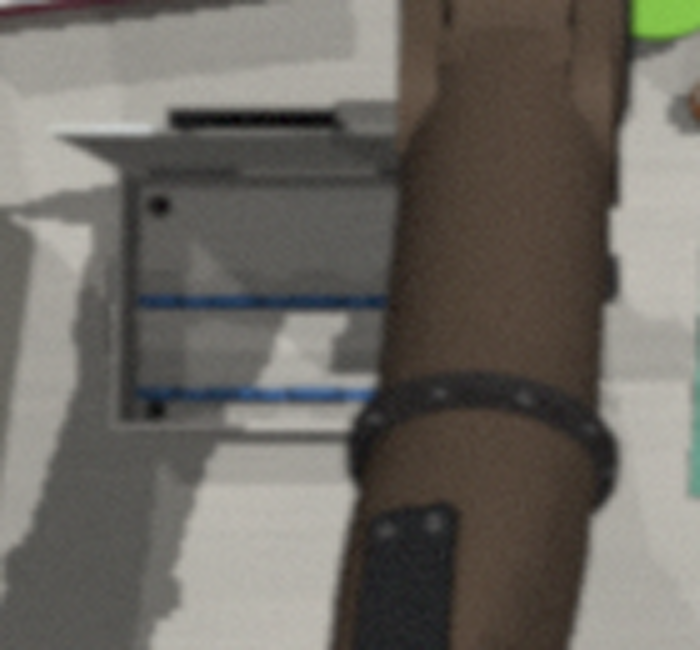

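The stay is past upright: grip 33 mm beyond the pivot, about 1.80 rad. I let go and lift off.

Emit:
apply_moves --pt "0 0 0 0 0 0" --pt "0 0 0 0 0 0" --pt "0 0 0 0 0 0" --pt "0 0 -2.5 0 0 0" --pt "0 0 -4 0 0 0" --claw 0.4

```text
clock: 14.45
position: [0.6191, 0.0694, 0.2538]
ee_rot: [3.14, -0.039, -0.007]
force: [0.5, 0.6, 0.1]
width: 0.297
```

Run:
```python
from plan import *
im,d,c=snap('scene'); cv2.imwrite('pics/s9.png',cv2.resize(im[60:260,300:540,::-1],None,fx=3,fy=3,interpolation=cv2.INTER_CUBIC))
p,R,s=pose();print(p,s['width'],s['force'],s['clock'])
```

```text
[0.62275713 0.06918142 0.26233665] 0.295731511143921 [ 2.49016932 -0.81192894  5.42911519] 14.5
```

View pics/s9.png

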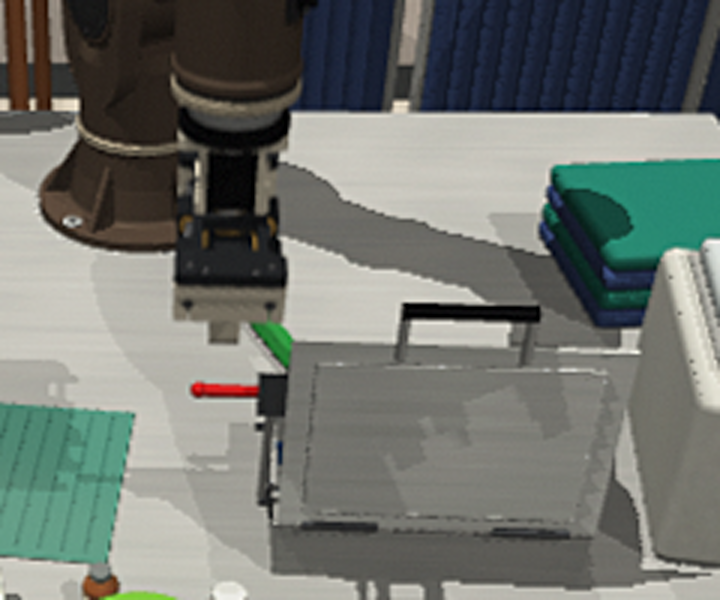

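The stay stands up under the ear, its red grip free at (225,390). I move over the mat and turn the jaws across the instruments.

Run:
```python
from plan import *
line([.42,-.24,.2],down(88.6),12)
```

```text
[[-1.63,2.62,0.5,0.0,0.0,-0.13],[-1.95,2.39,0.51,0.0,0.0,-0.13],[-2.25,2.11,0.5,0.0,0.0,-0.13],[-2.5,1.8,0.51,0.0,0.0,-0.13],[-2.71,1.47,0.5,0.0,0.0,-0.13]]
[[-2.88,1.1,0.51,0.0,0.0,-0.14],[-3.01,0.69,0.5,0.0,0.0,-0.13],[-3.07,0.29,0.51,0.0,0.0,-0.13],[-3.08,-0.11,0.5,0.0,0.0,-0.13],[-3.04,-0.5,0.51,0.01,0.0,-0.13]]
[[-2.95,-0.89,0.51,0.0,0.0,-0.13],[-2.81,-1.27,0.51,0.0,0.0,-0.13]]
max step mm 31.282902678619834 rad 0.14 end [ 0.42 -0.24  0.2 ]
```

Emit:
apply_moves --pt "-1.63 2.62 0.5 0 0 -0.13" --pt "-1.95 2.39 0.5 0 0 -0.13" --pt "-2.25 2.11 0.5 0 0 -0.13" --pt "-2.5 1.8 0.5 0 0 -0.13" --pt "-2.71 1.47 0.5 0 0 -0.13"

```text
clock: 15.0
position: [0.5354, -0.0606, 0.2303]
ee_rot: [2.987, 0.974, 0.002]
force: [0.1, -0.8, -0.9]
width: 0.297
```

Emit:
apply_moves --pt "-2.88 1.1 0.5 0 0 -0.14" --pt "-3.01 0.69 0.5 0 0 -0.13" --pt "-3.07 0.29 0.5 0 0 -0.13" --pt "-3.08 -0.11 0.5 0 0 -0.13" --pt "-3.04 -0.5 0.5 0 0 -0.13" --claw -0.3

```text
clock: 15.5
position: [0.4509, -0.1896, 0.2053]
ee_rot: [2.509, 1.889, 0.001]
force: [0.2, -0.2, -0.2]
width: 0.64
```

Emit:
apply_moves --pt "-2.95 -0.89 0.5 0 0 -0.13" --pt "-2.81 -1.27 0.5 0 0 -0.13" --pt "0 0 0 0 0 0" --pt "0 0 0 0 0 0"

```text
clock: 15.9
position: [0.4175, -0.2406, 0.1954]
ee_rot: [2.254, 2.188, 0.001]
force: [0.2, 0.7, -0.0]
width: 0.653
```

Run:
```python
from plan import *
p,R,s=pose();print(p,R.round(3),s['width'],s['clock'],s['joints'].round(2))
im,d,c=snap('wrist','w10'); np.savez('w10.npz',im=im,d=d,R=c['R'],t=c['t'],K=c['K'])
im,d,c=snap('scene'); cv2.imwrite('pics/s10.png',cv2.resize(im[60:260,300:540,::-1],None,fx=3,fy=3,interpolation=cv2.INTER_CUBIC))
```

```text
[ 0.41749503 -0.24064174  0.19539453] [[ 0.029  1.     0.001]
 [ 1.    -0.029  0.   ]
 [ 0.     0.001 -1.   ]] 0.6529732012591091 15.9 [ 0.19  0.26  0.27  2.   -0.09  0.89  2.05]
```

View pics/w10.png

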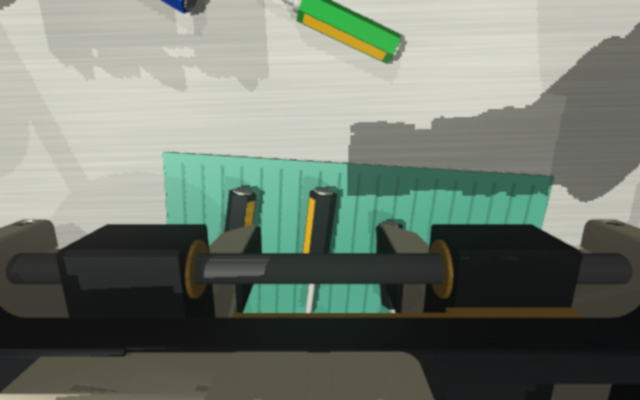

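View pics/s10.png

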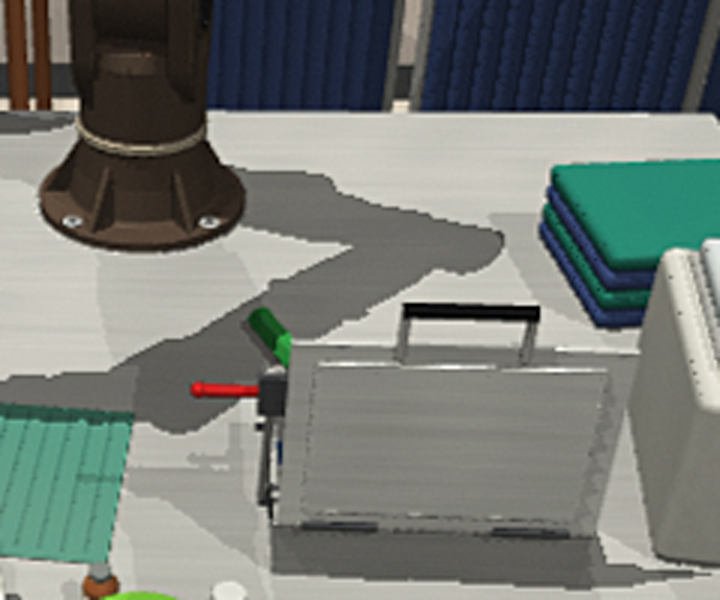

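With this wrist turn the camera sits on the robot side, and only the handle ends show at (242,190) and (323,190). I shift forward for a full view.

Emit:
apply_moves --pt "0 4 -0.5 0 0 0" --pt "0 4 -0.5 0 0 0" --pt "0 4 -0.5 0 0 0" --pt "0 2 -0.5 0 0 0" --pt "0 0 0 0 0 0"

```text
clock: 16.5
position: [0.5617, -0.2413, 0.2154]
ee_rot: [2.245, 2.196, 0.003]
force: [0.9, 0.3, 1.1]
width: 0.647
```

Emit:
apply_moves --pt "0 0 0 0 0 0"

```text
clock: 16.6
position: [0.558, -0.2424, 0.2148]
ee_rot: [-2.248, -2.194, 0.0]
force: [-1.3, -0.9, -0.3]
width: 0.647
```

```bash
cat > inst.py <<'E'
from meas import *
def find(im,c,rowmax=222,z=0.021):
    """black handles + yellow from wrist view: returns list"""
    H=hsv(im); h,s,v=[H[...,i].astype(int) for i in range(3)]
    teal=(abs(h-83)<15)&(s>60)
    blk=(v<75)&~teal; yel=(abs(h-21)<9)&(s>110)&(v>60)
    m=(blk|yel); m[rowmax:]=False
    m=cv2.morphologyEx(m.astype(np.uint8),cv2.MORPH_OPEN,np.ones((3,3)))
    out=[]
    for i,sx,ce,mm in comps(m,400):
        pts=np.array([ray_plane(c,u,w,z)[:2] for w,u in np.argwhere(mm)])
        r=cv2.minAreaRect((pts*1000).astype(np.float32)); w_,V=np.linalg.eigh(np.cov(pts.T)); a=V[:,1]; a=a*np.sign(a[0])
        out.append((ce.round(0),sx[:5],np.round(r[0],1),np.round(r[1],1),round(float(np.degrees(np.arctan2(a[1],a[0]))),1),int((yel&mm).sum())))
    return out
E
python3 - <<'E'
from plan import *; import inst
p,R,s=pose();print(p,s['clock'])
im,d,c=snap('wrist','w11'); np.savez('w11.npz',im=im,d=d,R=c['R'],t=c['t'],K=c['K'])
for r in inst.find(im,c): print(r)
E
```

```text
[ 0.55803174 -0.24244006  0.21481998] 16.6
(array([236.,  77.]), array([ 220,   41,   31,   95, 1510], dtype=int32), array([ 468.7, -323.9]), array([25.6, 85.6]), -2.7, 776)
(array([314.,  88.]), array([ 299,   42,   33,   97, 1975], dtype=int32), array([ 471.9, -246.8]), array([22.2, 88.9]), -9.0, 565)
(array([394., 104.]), array([386,  84,  16,  41, 560], dtype=int32), array([ 486.3, -168.5]), array([38.2, 13.6]), 4.8, 0)
```

View pics/w11.png

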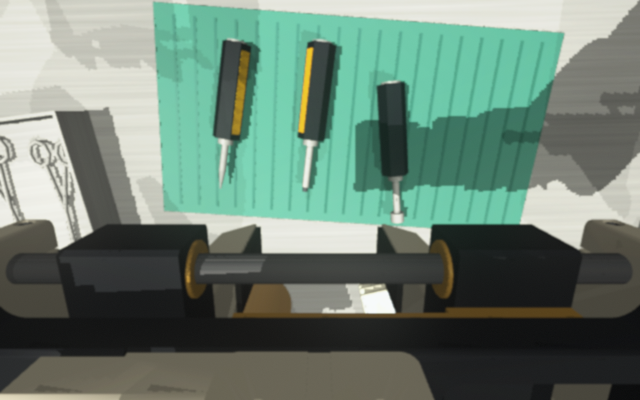

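The wrist view shows the awl at (236,77) with yellow on its +y flank, the driver at (314,88) with yellow on its -y flank, and the tamp at (394,130) with no yellow seen. I start with the driver, rolling it one flat towards +y by pushing with the -y finger.

Run:
```python
from plan import *
p,R,s=pose();print(p,s['clock'])
o,p2,R2=line([.475,-.246,.10],down(81),4)
line([.475,-.246,.031],down(81),3,p2,R2)
```

```text
[ 0.55722567 -0.2428843   0.21487674] 16.65
[[-0.13,-2.05,2.87,0.0,0.0,0.03],[-0.19,-2.05,2.88,0.0,0.0,0.04],[-0.28,-2.03,2.87,0.0,0.0,0.03],[-0.33,-2.03,2.87,0.0,0.0,0.03]]
max step mm 35.40197734590541 rad 0.04 end [ 0.475 -0.246  0.1  ]
[[0.0,0.0,2.3,0.0,0.0,0.0],[0.0,0.0,2.3,0.0,0.0,0.0],[0.0,0.01,2.3,0.0,0.0,0.0]]
max step mm 23.000217390276987 rad 0.0 end [ 0.475 -0.246  0.031]
```

Emit:
apply_moves --pt "-0.13 -2.05 2.87 0 0 0.03" --pt "-0.19 -2.05 2.88 0 0 0.04" --pt "-0.28 -2.03 2.87 0 0 0.03" --pt "-0.33 -2.03 2.87 0 0 0.03" --pt "0 0 0 0 0 0"

```text
clock: 17.15
position: [0.4694, -0.2458, 0.0973]
ee_rot: [-2.386, -2.033, 0.007]
force: [0.1, 0.6, -0.0]
width: 0.654
```

Run:
```python
from plan import *
p,R,s=pose();print(p,R.round(3),s['clock'],s['width'])
im,d,c=snap('wrist','w12')
line([.475,-.246,.031],down(81),3)
```

```text
[ 0.4693861  -0.24581553  0.09734014] [[ 0.159  0.987 -0.008]
 [ 0.987 -0.159  0.003]
 [ 0.001 -0.008 -1.   ]] 17.15 0.6535032752673916
[[0.02,0.1,2.27,0.0,0.0,0.0],[0.02,0.09,2.28,0.0,0.0,0.0],[0.02,0.1,2.27,0.0,0.0,0.0]]
max step mm 22.818632737304835 rad 0.0 end [ 0.475 -0.246  0.031]
```

View pics/w12.png

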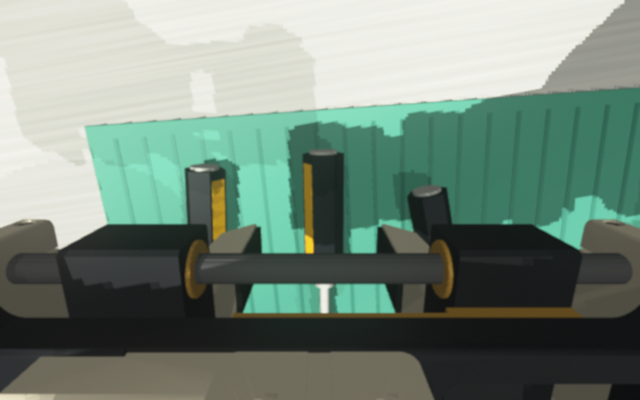

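The driver (303–343 px) is centred between the fingers and lined up. I go down and push 30 mm.

Emit:
apply_moves --pt "0.02 0.0 2.27 0 0 0" --pt "0.02 0.0 2.28 0 0 0" --pt "0.02 0.0 2.2 0 0 0" --pt "0 0 0 0 0 0" --pt "0.5 0 0 0 0 0"

```text
clock: 17.7
position: [0.477, -0.242, 0.0339]
ee_rot: [2.388, 2.04, 0.0]
force: [0.3, -0.4, -0.3]
width: 0.65
```

Emit:
apply_moves --pt "0.5 0 0 0 0 0" --pt "0.4 0 0 0 0 0" --pt "0.4 0 0 0 0 0" --pt "0.4 0 0 0 0 0" --pt "0.4 0 0 0 0 0"

```text
clock: 18.2
position: [0.4793, -0.2226, 0.0338]
ee_rot: [2.387, 2.039, -0.002]
force: [-7.9, -13.8, 17.6]
width: 0.65
```

Emit:
apply_moves --pt "0.4 0 0 0 0 0" --pt "0 0 0 0 0 0" --pt "-0.5 0 0 0 0 0" --pt "-0.5 0 0 0 0 0" --pt "0 0 0 0 0 0"

```text
clock: 18.7
position: [0.4786, -0.2268, 0.0329]
ee_rot: [2.388, 2.041, 0.0]
force: [0.5, 0.4, 0.3]
width: 0.654
```

Run:
```python
from plan import *
p,R,s=pose();print(p,s['clock'],s['width'],s['force'])
im,d,c=snap('wrist','w13')
im,d,c=snap('top'); cv2.imwrite('pics/t13.png',cv2.resize(im[145:245,300:440,::-1],None,fx=5.5,fy=5.5,interpolation=cv2.INTER_CUBIC))
```

```text
[ 0.47856669 -0.22677233  0.0328633 ] 18.7 0.6543087950588214 [0.50555083 0.35432223 0.29699514]
```

View pics/w13.png

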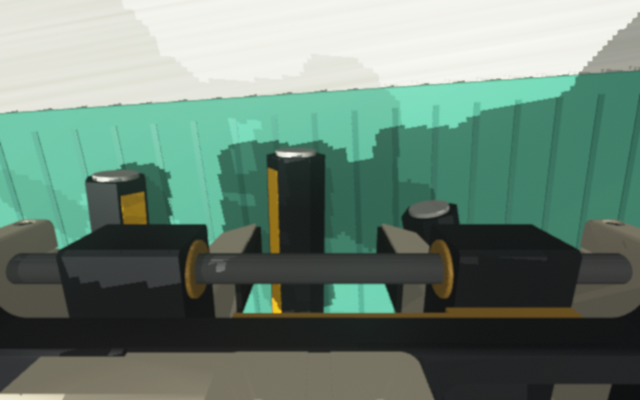

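View pics/t13.png

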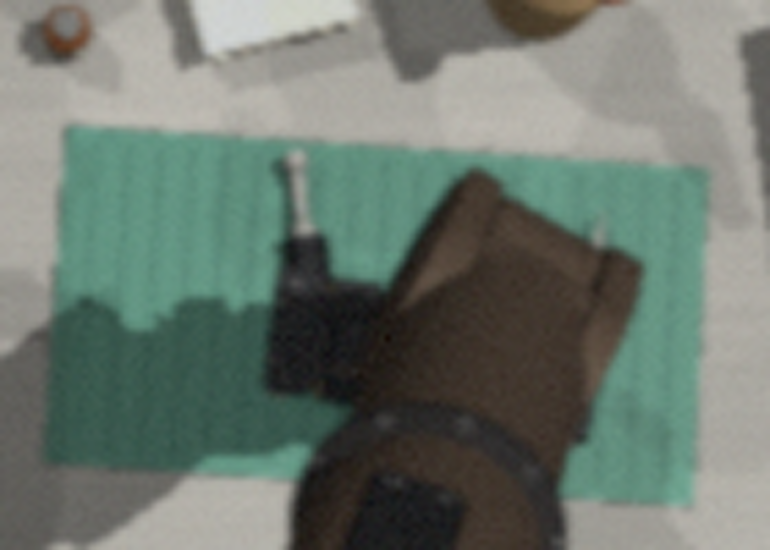

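Run:
```python
from plan import *
im,d,c=snap('scene'); cv2.imwrite('pics/s13.png',cv2.resize(im[120:270,180:360,::-1],None,fx=4.2,fy=4.2,interpolation=cv2.INTER_CUBIC))
```

```text
(no output)
```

View pics/s13.png

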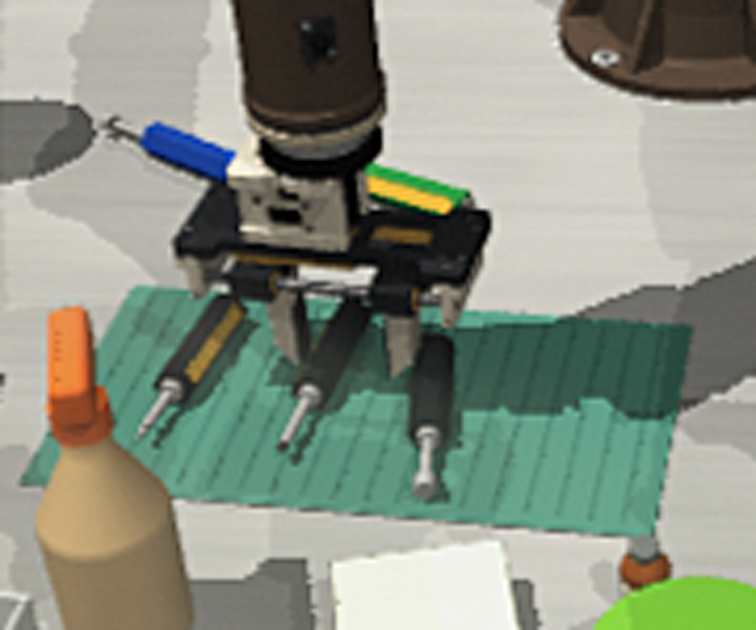

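The push jammed: the +y finger met the tamp, and the pad's friction pinned the corner (14 N) instead of tipping it. Nothing rolled. I back off, narrow the jaws, and next time lift while pushing.

Emit:
apply_moves --pt "-0.4 0 0 0 0 0" --pt "0 0 -3.4 0 0 0" --pt "-0.5 0 -3.4 0 0 0" --pt "0 0 0 0 0 0" --pt "0 0 0 0 0 0" --claw 0.13

```text
clock: 19.35
position: [0.4777, -0.2354, 0.1013]
ee_rot: [2.387, 2.041, 0.002]
force: [-0.1, -0.4, -0.8]
width: 0.433
```

```bash
cat >> inst.py <<'E'
def tail(im,c,band=(150,222),zc=0.015,show=True):
    """seen tails (rows band): per component centre line by fitting mid columns, projected on z=0.021"""
    H=hsv(im); h,s,v=[H[...,i].astype(int) for i in range(3)]
    teal=(h>65)&(h<100)&(s>60)
    m=(~teal)&((v<80)|((abs(h-21)<9)&(s>110))); m[:band[0]]=False; m[band[1]:]=False
    m=cv2.morphologyEx(m.astype(np.uint8),cv2.MORPH_OPEN,np.ones((3,3)))
    for i,sx,ce,mm in comps(m,300):
        L=[]
        for r in range(sx[1]+8,sx[1]+sx[3]-2,2):
            cs=np.where(mm[r])[0]
            a=ray_plane(c,cs[0],r,0.019)[:2]; b=ray_plane(c,cs[-1],r,0.019)[:2]; L.append(np.r_[(a+b)/2,np.linalg.norm(a-b)])
        L=np.array(L); 
        if len(L)<4: continue
        k=np.polyfit(L[:,0],L[:,1],1); top=ray_plane(c,*[ce[0],sx[1]],0.02)
        print('px',ce.round(0),sx[:4],'yaw %.1f'%np.degrees(np.arctan(k[0])),'y at x0 %.3f: %.4f'%(L[:,0].mean(),np.polyval(k,L[:,0].mean())),'w',(L[:,2].mean()*1000).round(1),'tail x %.4f'%top[0])
E
python3 - <<'E'
from plan import *; import inst
p,R,s=pose();print(p,s['clock'],s['width'])
im,d,c=snap('wrist','w14'); inst.tail(im,c,(60,222))
E
```

```text
[ 0.47768812 -0.2354297   0.10131764] 19.35 0.4330759186454123
px [301. 184.] [296 148  10  74] yaw -9.1 y at x0 0.459: -0.2450 w 5.9 tail x 0.4325
px [202. 193.] [193 165  18  57] yaw -11.7 y at x0 0.455: -0.3130 w 10.2 tail x 0.4334
px [417. 203.] [404 183  29  39] yaw 4.8 y at x0 0.484: -0.1673 w 15.2 tail x 0.4679
```

View pics/w14.png

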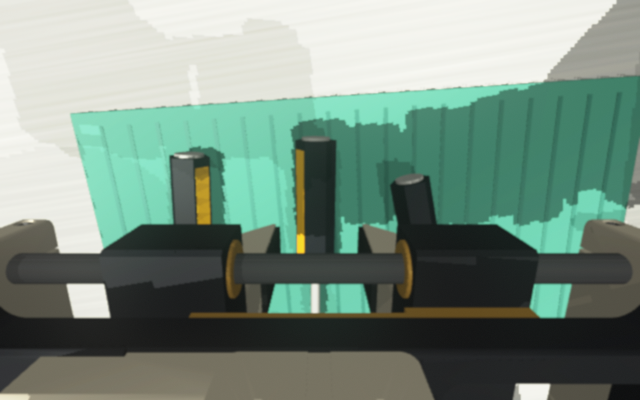

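Run:
```python
from plan import *; import cv2
im=cv2.imread('pics/w14.png'); c=vision.get_calibration('wrist')
hs=cv2.cvtColor(im,cv2.COLOR_BGR2HSV)
for r in (160,180,200,215): print(r,[tuple(hs[r,u]) for u in (200,303,320,332,410)])
for u,v in [(296,180),(336,180),(296,215),(335,215),(170,180),(210,180),(395,200),(433,200)]: print((u,v),ray_plane(c,u,v,.016).round(4))
```

```text
160 [(np.uint8(77), np.uint8(80), np.uint8(51)), (np.uint8(23), np.uint8(171), np.uint8(121)), (np.uint8(81), np.uint8(71), np.uint8(47)), (np.uint8(78), np.uint8(71), np.uint8(43)), (np.uint8(80), np.uint8(126), np.uint8(128))]
180 [(np.uint8(22), np.uint8(193), np.uint8(173)), (np.uint8(23), np.uint8(177), np.uint8(117)), (np.uint8(80), np.uint8(67), np.uint8(46)), (np.uint8(79), np.uint8(72), np.uint8(39)), (np.uint8(45), np.uint8(17), np.uint8(119))]
200 [(np.uint8(22), np.uint8(199), np.uint8(178)), (np.uint8(22), np.uint8(192), np.uint8(149)), (np.uint8(82), np.uint8(62), np.uint8(45)), (np.uint8(80), np.uint8(62), np.uint8(37)), (np.uint8(90), np.uint8(42), np.uint8(43))]
215 [(np.uint8(22), np.uint8(204), np.uint8(175)), (np.uint8(22), np.uint8(193), np.uint8(140)), (np.uint8(81), np.uint8(58), np.uint8(44)), (np.uint8(83), np.uint8(62), np.uint8(37)), (np.uint8(85), np.uint8(37), np.uint8(41))]
(296, 180) [ 0.4539 -0.2476  0.016 ]
(336, 180) [ 0.4582 -0.2205  0.016 ]
(296, 215) [ 0.4788 -0.2519  0.016 ]
(335, 215) [ 0.4831 -0.2247  0.016 ]
(170, 180) [ 0.4406 -0.333   0.016 ]
(210, 180) [ 0.4448 -0.3059  0.016 ]
(395, 200) [ 0.4787 -0.1818  0.016 ]
(433, 200) [ 0.4828 -0.1556  0.016 ]
```

Run:
```python
from plan import *
p,R,s=pose();print(p,s['clock'])
line([.480,-.2380,.028],down(81),3)
```

```text
[ 0.47709311 -0.23501272  0.10048296] 19.4
[[-0.08,0.11,2.42,0.0,0.0,0.0],[-0.09,0.11,2.41,0.0,0.0,0.0],[-0.08,0.11,2.42,0.0,0.0,0.0]]
max step mm 24.238193001954578 rad 0.0 end [ 0.48  -0.238  0.028]
```

Emit:
apply_moves --pt "-0.08 0.11 2.42 0 0 0" --pt "-0.09 0.11 2.41 0 0 0" --pt "-0.08 0.11 2.42 0 0 0" --pt "0 0 0 0 0 0" --pt "0 0 0 0 0 0"

```text
clock: 19.9
position: [0.4791, -0.2378, 0.0267]
ee_rot: [-2.385, -2.04, 0.002]
force: [0.0, 0.1, 0.6]
width: 0.436
```

Emit:
apply_moves --pt "0.3 0 0 0 0 0" --pt "0.35 0 -0.1 0 0 0" --pt "0.3 0 -0.5 0 0 0" --pt "0.3 0 -0.4 0 0 0" --pt "0.3 0 -0.3 0 0 0"

```text
clock: 20.4
position: [0.4828, -0.2226, 0.042]
ee_rot: [2.387, 2.042, 0.001]
force: [0.3, -0.4, -0.1]
width: 0.436
```

Emit:
apply_moves --pt "0.3 0 -0.2 0 0 0" --pt "0.3 0 0 0 0 0" --pt "0 0 0 0 0 0" --pt "0 0 0 0 0 0"

```text
clock: 20.8
position: [0.4834, -0.217, 0.0432]
ee_rot: [-2.387, -2.042, 0.0]
force: [-0.2, -0.2, -0.5]
width: 0.43
```

Run:
```python
from plan import *; import inst
p,R,s=pose();print(p,s['clock'],s['width'])
im,d,c=snap('wrist','w15')
```

```text
[ 0.48339021 -0.21699606  0.04323335] 20.8 0.43039232293968593
```

View pics/w15.png

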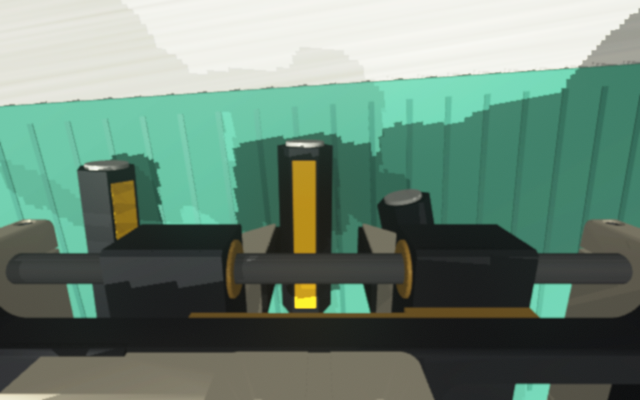

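The driver's yellow flat is now straight up at (305,220). I centre over it, go down and grip.

Emit:
apply_moves --pt "-0.7 -0.4 0 0 0 0" --pt "0 -0.4 0.7 0 0 0" --pt "0 0 0.8 0 0 0" --pt "0 0 0 0 0 0"

```text
clock: 21.25
position: [0.4734, -0.2225, 0.027]
ee_rot: [-2.387, -2.04, 0.002]
force: [0.3, 1.0, 0.6]
width: 0.439
```

Emit:
apply_moves --pt "0 0 0 0 0 0" --pt "0 0 0 0 0 0" --pt "0 0 0 0 0 0" --pt "0 0 0 0 0 0" --claw 1 --newtons 25

```text
clock: 21.65
position: [0.4746, -0.2227, 0.0284]
ee_rot: [2.387, 2.042, 0.0]
force: [-0.3, -0.2, -0.6]
width: 0.285
```

Run:
```python
from plan import *
p,R,s=pose();print(p,R.round(3),s['clock'],s['width'],s['force'])
im,d,c=snap('wrist','w16')
```

```text
[ 0.47460469 -0.22269736  0.02841423] [[ 0.155  0.988  0.   ]
 [ 0.988 -0.155  0.   ]
 [ 0.     0.    -1.   ]] 21.65 0.28535463313889714 [-0.29947982 -0.20704673 -0.5784454 ]
```

View pics/w16.png

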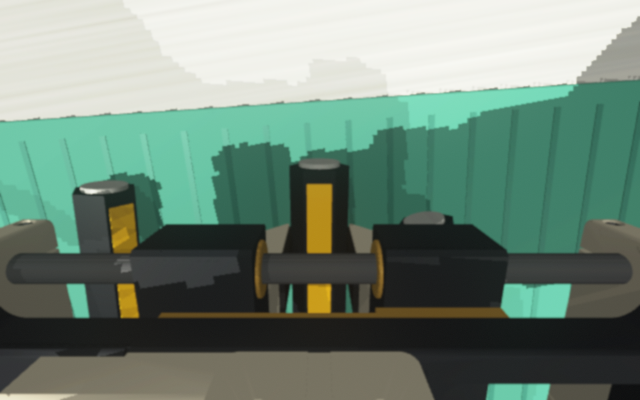

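The driver is gripped at its corners (26 mm) with yellow up. I lift it and move along x ≈ 0.474 to the case, staying low and in front of the stay and lid.

Run:
```python
from plan import *
from meas import *
p,R,s=pose();print(p,s['clock'])
im,d,c=snap('top'); cv2.imwrite('pics/t17.png',cv2.resize(im[130:260,170:310,::-1],None,fx=5,fy=5,interpolation=cv2.INTER_CUBIC))
H=hsv(im); h,s_,v=[H[...,i].astype(int) for i in range(3)]
mk=(abs(h-110)<12)&(s_>110); mk[:150]=0; mk[225:]=0; mk[:,:180]=0; mk[:,285:]=0
for i,sx,ce,mm in comps(mk,40):
    pts=np.array([ray_plane(c,u,w,0.022)[:2] for w,u in np.argwhere(mm)]); w_,V=np.linalg.eigh(np.cov(pts.T)); a=V[:,1]
    print(sx[:5],pts.mean(0).round(4),pts.min(0).round(4),pts.max(0).round(4),np.degrees(np.arctan2(a[1],a[0])).round(1))
p1=np.array([p[0],p[1],.13]); Q=down(81)
o,p2,R2=line(p1,Q,3)
o,p3,R3=line([.474,.326,.13],down(88.7),13,p2,R2)
```

```text
[ 0.4745758  -0.22269337  0.02839715] 21.7
[198 189  69   2  72] [0.5573 0.2452] [0.5543 0.1362] [0.5602 0.3629] 88.7
[198 208  69   2 115] [0.495  0.2506] [0.4906 0.1374] [0.4999 0.3634] 88.5
[[0.0,0.0,-3.39,0.0,0.0,0.0],[0.0,0.0,-3.38,0.0,0.0,0.0],[0.0,0.01,-3.39,0.0,0.0,0.0]]
max step mm 33.90014749230451 rad 0.0 end [ 0.4746 -0.2227  0.13  ]
[[4.17,-0.66,0.0,0.0,0.0,-0.01],[4.17,-0.62,0.0,0.0,0.0,-0.01],[4.19,-0.57,0.0,0.0,0.0,-0.01],[4.18,-0.54,0.0,0.0,0.0,-0.01],[4.19,-0.49,0.0,0.0,0.0,-0.01]]
[[4.2,-0.45,0.0,0.0,0.0,-0.01],[4.2,-0.41,0.0,0.0,0.0,-0.01],[4.21,-0.36,0.0,0.0,0.0,-0.01],[4.21,-0.33,0.0,0.0,0.0,-0.01],[4.21,-0.28,0.0,0.0,0.0,-0.01]]
[[4.21,-0.24,0.0,0.0,0.0,-0.01],[4.22,-0.19,0.0,0.0,0.0,-0.01],[4.22,-0.16,0.0,0.0,0.0,-0.01]]
max step mm 42.28593146662375 rad 0.01 end [0.474 0.326 0.13 ]
```

View pics/t17.png

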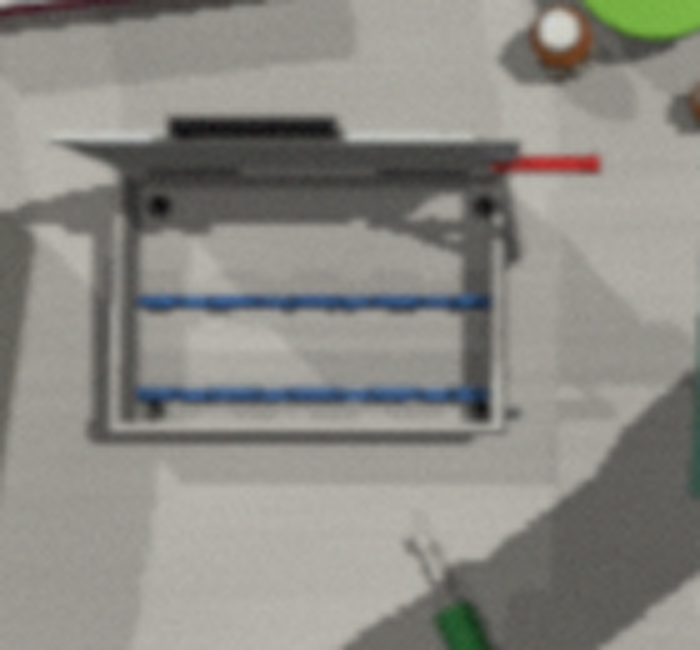

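Run:
```python
from plan import *
p,R,s=pose(); c=vision.get_calibration('wrist')
for v in (160,165,168): 
  q=ray_plane(c,320,v,.021); print(v,q.round(4),(R.T@(q-p))[:2].round(4))
```

```text
160 [ 0.4288 -0.2154  0.021 ] [ 0.0001 -0.0463]
165 [ 0.431  -0.2158  0.021 ] [ 0.0001 -0.044 ]
168 [ 0.4323 -0.216   0.021 ] [ 0.0001 -0.0427]
```

Emit:
apply_moves --pt "0 0 -3.4 0 0 0" --pt "0 0 -3.4 0 0 0" --pt "0 0 -3.4 0 0 0" --pt "4.17 -0.66 0 0 0 -0.01" --pt "4.17 -0.62 0 0 0 -0.01"

```text
clock: 22.25
position: [0.475, -0.1386, 0.1317]
ee_rot: [2.368, 2.06, 0.003]
force: [0.2, 0.6, -1.4]
width: 0.284
```

Emit:
apply_moves --pt "4.19 -0.57 0 0 0 -0.01" --pt "4.18 -0.54 0 0 0 -0.01" --pt "4.19 -0.49 0 0 0 -0.01" --pt "4.2 -0.45 0 0 0 -0.01" --pt "4.2 -0.41 0 0 0 -0.01"

```text
clock: 22.75
position: [0.4739, 0.0744, 0.1305]
ee_rot: [2.314, 2.124, 0.001]
force: [1.6, -1.4, -1.3]
width: 0.287
```

Emit:
apply_moves --pt "4.2 -0.36 0 0 0 -0.01" --pt "4.2 -0.33 0 0 0 -0.01" --pt "4.2 -0.28 0 0 0 -0.01" --pt "4.2 -0.24 0 0 0 -0.01" --pt "4.2 -0.19 0 0 0 -0.01"

```text
clock: 23.25
position: [0.4737, 0.2849, 0.1304]
ee_rot: [2.26, 2.182, 0.0]
force: [0.6, -0.1, -1.1]
width: 0.288
```

Emit:
apply_moves --pt "4.2 -0.16 0 0 0 -0.01" --pt "0 0 0 0 0 0" --pt "0 0 0 0 0 0"

```text
clock: 23.55
position: [0.4734, 0.326, 0.13]
ee_rot: [-2.248, -2.195, 0.001]
force: [-0.7, -0.6, -2.2]
width: 0.289
```

Run:
```python
from plan import *
p,R,s=pose();print(p,R.round(3),s['clock'],s['width'],s['force'])
im,d,c=snap('wrist','w18')
o,p2,R2=line([.527,.3315,.096],down(88.6),4)
```

```text
[0.47335259 0.32599261 0.12998806] [[ 0.024  1.    -0.   ]
 [ 1.    -0.024 -0.   ]
 [-0.    -0.    -1.   ]] 23.55 0.2893502185656003 [-0.65571091 -0.58871873 -2.19001559]
[[0.21,1.33,0.85,0.0,0.0,0.0],[0.21,1.32,0.85,0.0,0.0,0.0],[0.21,1.33,0.85,0.0,0.0,0.0],[0.22,1.33,0.85,0.0,0.0,0.0]]
max step mm 15.936749982352111 rad 0.0 end [0.527  0.3315 0.096 ]
```

View pics/w18.png

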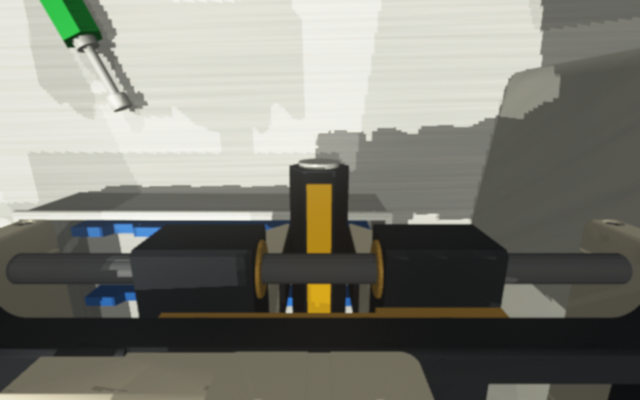

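The driver is held square (290–350 px, yellow up) in front of the case, with the front wall's top edge at row 215. I move in over notch 3.

Emit:
apply_moves --pt "0.21 1.33 0.85 0 0 0" --pt "0.21 1.32 0.85 0 0 0" --pt "0.21 1.33 0.85 0 0 0" --pt "0.21 1.33 0.85 0 0 0" --pt "0 0 0 0 0 0"

```text
clock: 24.1
position: [0.5292, 0.331, 0.0945]
ee_rot: [2.252, 2.189, -0.002]
force: [-0.0, -0.1, -1.3]
width: 0.283
```

Run:
```python
from plan import *
p,R,s=pose();print(p,s['clock'],s['width'],s['force'])
im,d,c=snap('wrist','w19'); np.savez('w19.npz',im=im,R=c['R'],t=c['t'],K=c['K'])
```

```text
[0.52922234 0.33102856 0.0945265 ] 24.1 0.28340725674235256 [-0.04422742 -0.0729028  -1.30386256]
```

View pics/w19.png

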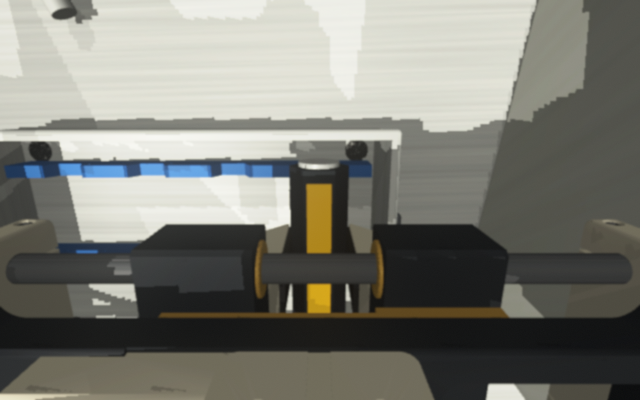

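Run:
```python
from plan import *; from meas import *
z=np.load('w19.npz'); im=z['im']; c={k:z[k] for k in 'KRt'}
cv2.imwrite('pics/w19c.png',cv2.resize(im[140:200,0:400,::-1],None,fx=2,fy=4,interpolation=cv2.INTER_CUBIC))
H=hsv(im); h,s_,v=[H[...,i].astype(int) for i in range(3)]
mk=(abs(h-108)<15)&(s_>100)
# rail ends / top-surface row profile
for u in range(4,376,6):
    r=np.where(mk[150:190,u])[0]
    if len(r): print(u,150+r[0],150+r[-1],v[150+r[0]+2,u],v[150+r[-1]-2,u],end=' | ')
print()
for u,w in [(371,168),(290,165),(0,170)]: print(ray_plane(c,u,w,.024).round(4))
```

```text
4 167 167 73 69 | 10 165 177 87 87 | 16 164 176 84 88 | 22 163 176 77 88 | 28 162 177 85 194 | 34 162 177 87 195 | 40 161 177 68 181 | 46 161 176 68 79 | 52 162 175 75 80 | 58 162 174 130 85 | 64 162 175 205 201 | 70 162 174 206 223 | 76 162 174 207 224 | 82 163 175 116 182 | 88 163 176 148 222 | 94 163 176 160 223 | 100 164 176 213 227 | 106 164 176 214 228 | 112 164 176 215 228 | 118 164 176 217 229 | 124 164 176 171 195 | 130 164 175 110 112 | 136 164 174 112 112 | 142 162 174 216 227 | 148 162 174 212 228 | 154 162 174 216 229 | 160 162 174 213 229 | 166 165 176 146 176 | 172 164 176 203 229 | 178 164 176 202 229 | 184 164 176 202 230 | 190 164 176 215 230 | 196 164 176 221 229 | 202 164 176 205 229 | 208 164 176 171 200 | 214 173 174 114 92 | 220 163 173 116 100 | 226 162 173 192 205 | 232 162 173 191 204 | 238 162 174 193 204 | 244 162 174 173 194 | 250 164 176 139 146 | 256 164 176 189 199 | 262 164 176 188 198 | 268 164 176 187 196 | 274 165 175 100 98 | 280 165 175 99 98 | 286 165 175 98 97 | 346 162 163 59 72 | 352 161 176 69 91 | 358 161 176 68 89 | 364 162 176 74 89 | 370 165 176 92 91 | 
[0.4973 0.3651 0.024 ]
[0.494  0.3135 0.024 ]
[0.4922 0.1277 0.024 ]
```

View pics/w19c.png

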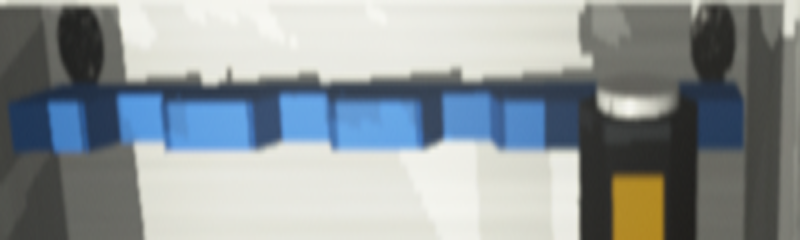

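Run:
```python
from plan import *
z=np.load('w19.npz'); c={k:z[k] for k in 'KRt'}
for w in (164,173):
  P=[ray_plane(c,u,w,.016) for u in (70,152,233.3)]
  print([p.round(4) for p in P],np.diff([p[1] for p in P]))
```

```text
[array([0.4907, 0.1672, 0.016 ]), array([0.4921, 0.2215, 0.016 ]), array([0.4936, 0.2753, 0.016 ])] [0.05427567 0.05378758]
[array([0.4967, 0.1659, 0.016 ]), array([0.4982, 0.2206, 0.016 ]), array([0.4996, 0.2747, 0.016 ])] [0.05465594 0.05416426]
```

Notch floors are at px 70, 152 and 233 along the front rail, 54 mm apart as they should be, so notch 3 lies at y ≈ 0.328. I shift 2.5 mm to it and lower.

Emit:
apply_moves --pt "-0.13 0 1.2 0 0 0" --pt "-0.13 0 1.2 0 0 0" --pt "0 0 1.2 0 0 0" --pt "0 0 1.0 0 0 0" --pt "0 0 0.5 0 0 0"

```text
clock: 24.65
position: [0.5263, 0.3293, 0.0438]
ee_rot: [-2.249, -2.193, 0.003]
force: [0.2, -0.8, -1.2]
width: 0.283
```

Emit:
apply_moves --pt "0 0 0 0 0 0" --pt "0 0 0 0 0 0"

```text
clock: 24.85
position: [0.5273, 0.3297, 0.0455]
ee_rot: [2.25, 2.193, 0.0]
force: [-0.4, -0.4, -2.0]
width: 0.285
```

Run:
```python
from plan import *
p,R,s=pose();print(p,s['clock'],s['width'],s['force'],s['ft_torque'])
im,d,c=snap('wrist','w20')
```

```text
[0.52727949 0.32973498 0.04547445] 24.85 0.28546113932068 [-0.3681704  -0.38554753 -2.00587155] [-0.01115419 -0.05896885 -0.02255844]
```

View pics/w20.png

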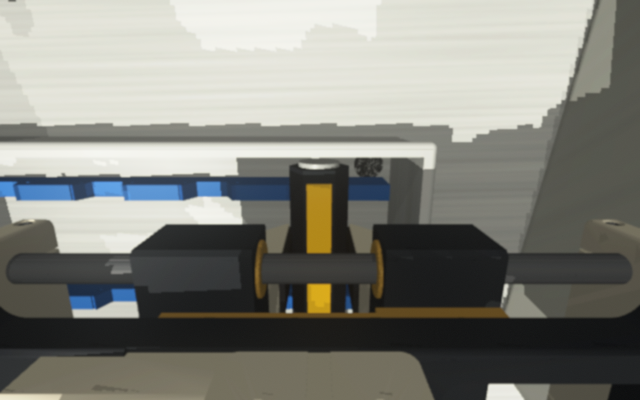

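Emit:
apply_moves --pt "-0.05 0 0.2 0 0 0" --pt "0 0 0.15 0 0 0" --pt "0 0 0 0 0 0"

```text
clock: 25.2
position: [0.5271, 0.3291, 0.0418]
ee_rot: [-2.25, -2.192, 0.0]
force: [-0.1, -0.3, -1.6]
width: 0.288
```

Emit:
apply_moves --pt "0 0 0 0 0 0" --pt "0 0 0 0 0 0" --pt "0 0 0 0 0 0" --claw 0.26

```text
clock: 25.5
position: [0.5273, 0.3292, 0.042]
ee_rot: [2.25, 2.193, 0.001]
force: [0.1, -0.3, -0.8]
width: 0.368
```

Run:
```python
from plan import *
p,R,s=pose();print(p,s['clock'],s['width'],s['force'],s['ft_torque'])
im,d,c=snap('wrist','w21')
```

```text
[0.52726927 0.32917275 0.04201862] 25.5 0.3684047760137451 [ 0.12905951 -0.32304476 -0.82417222] [-0.01939489  0.0091077   0.05876986]
```

View pics/w21.png

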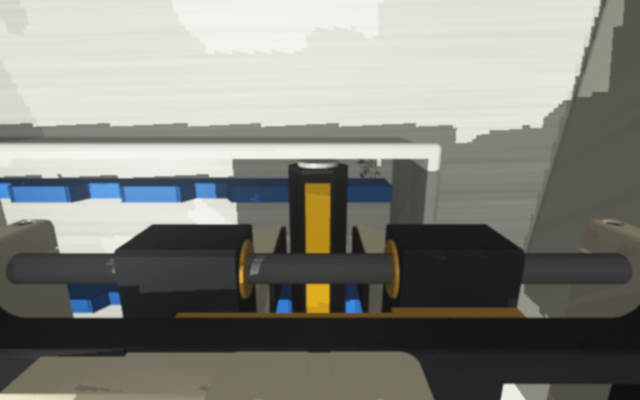

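The driver settled on release (yellow centred 305–331 px). I rise, check, and head back to the mat.

Emit:
apply_moves --pt "0 0 -3 0 0 0" --pt "0 0 -4 0 0 0" --pt "0 0 -3 0 0 0" --pt "0 0 0 0 0 0" --pt "0 0 0 0 0 0"

```text
clock: 26.05
position: [0.5274, 0.3294, 0.1425]
ee_rot: [2.25, 2.193, 0.003]
force: [0.0, -1.0, -0.1]
width: 0.37
```

Run:
```python
from plan import *
p,R,s=pose();print(p,s['clock'],s['width'])
im,d,c=snap('wrist','w22')
im,d,c=snap('top'); cv2.imwrite('pics/t22.png',cv2.resize(im[150:245,300:440,::-1],None,fx=5.5,fy=5.5,interpolation=cv2.INTER_CUBIC))
o,p2,R2=line([.50,.20,.22],down(90),4)
o,p3,R3=line([.575,-.24,.22],down(90),11,p2,R2)
```

```text
[0.52740588 0.329357   0.14250411] 26.05 0.3700801298620834
[[-3.24,-0.58,-1.98,0.0,0.0,-0.01],[-3.23,-0.61,-1.97,0.0,0.0,0.0],[-3.23,-0.62,-1.98,0.0,0.0,-0.01],[-3.22,-0.64,-1.97,0.0,0.0,-0.01]]
max step mm 38.41145662429375 rad 0.01 end [0.5  0.2  0.22]
[[-4.0,0.66,0.0,0.0,0.0,0.0],[-4.01,0.67,0.0,0.0,0.0,0.0],[-4.0,0.66,0.01,0.0,0.0,0.0],[-4.0,0.67,0.0,0.0,0.0,0.0],[-4.01,0.66,0.0,0.0,0.0,0.0]]
[[-4.0,0.67,0.0,0.0,0.0,0.0],[-4.0,0.66,0.01,0.0,0.0,0.0],[-4.01,0.67,0.0,0.0,0.0,0.0],[-4.0,0.66,0.0,0.0,0.0,0.0],[-4.0,0.66,0.0,0.0,0.0,0.0]]
[[-4.01,0.67,0.01,0.0,0.0,0.0]]
max step mm 40.65599586776838 rad 0.0 end [ 0.575 -0.24   0.22 ]
```

View pics/w22.png

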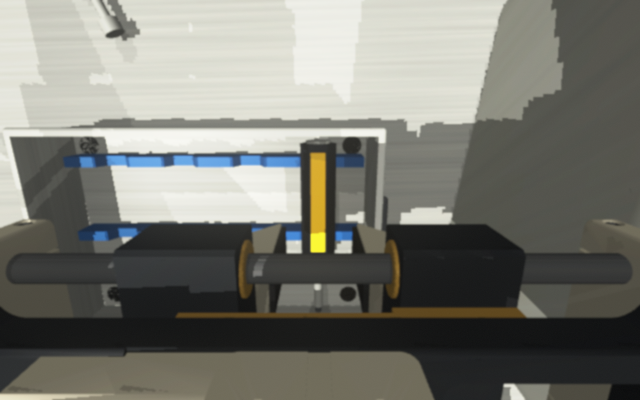

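View pics/t22.png

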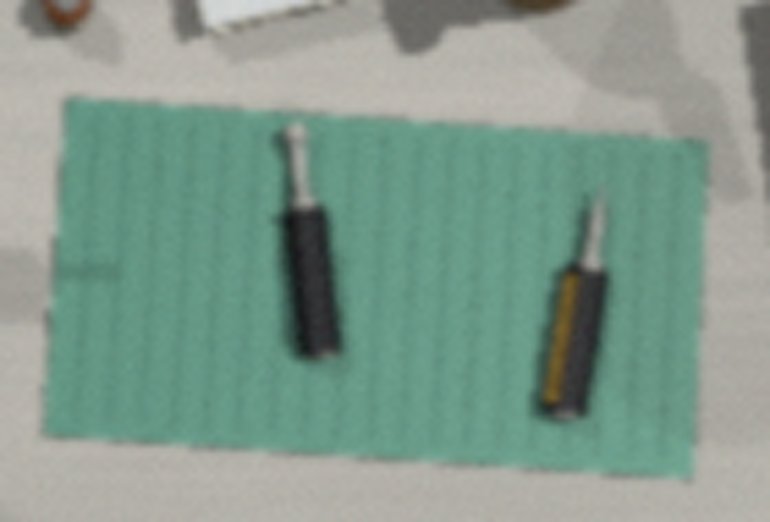

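The driver lies across both rails in notch 3, yellow up (318,190). On the mat the tamp and awl are where they were. Next is the awl, rolled towards -y.

Run:
```python
from plan import *
o,p2,R2=line([.49,.20,.16],down(88),4)
o,p3,R3=line([.4715,-.325,.10],down(78.3),13,p2,R2)
```

```text
[[-3.24,-0.83,-0.47,0.0,0.0,0.0],[-3.24,-0.83,-0.48,0.0,0.0,0.0],[-3.25,-0.83,-0.47,0.0,0.0,0.01],[-3.25,-0.79,-0.48,0.0,0.0,0.0]]
max step mm 33.870783870468664 rad 0.01 end [0.49 0.2  0.16]
[[-4.04,0.0,0.47,0.0,0.0,0.01],[-4.04,0.05,0.46,0.0,0.0,0.02],[-4.04,0.12,0.47,0.0,0.0,0.01],[-4.04,0.16,0.46,0.0,0.0,0.01],[-4.03,0.21,0.47,0.0,0.0,0.01]]
[[-4.03,0.24,0.46,0.0,0.0,0.02],[-4.03,0.33,0.47,0.0,0.0,0.01],[-4.02,0.36,0.46,0.0,0.0,0.01],[-4.02,0.41,0.47,0.0,0.0,0.02],[-4.02,0.49,0.46,0.0,0.0,0.01]]
[[-4.0,0.52,0.47,0.0,0.0,0.01],[-4.0,0.57,0.46,0.0,0.0,0.02],[-3.99,0.64,0.47,0.0,0.0,0.01]]
max step mm 40.75794401095325 rad 0.02 end [ 0.4715 -0.325   0.1   ]
```

Emit:
apply_moves --pt "-3.24 -0.83 -0.47 0 0 0" --pt "-3.24 -0.83 -0.48 0 0 0" --pt "-3.25 -0.83 -0.47 0 0 0.01" --pt "-3.25 -0.79 -0.48 0 0 0" --pt "-4.04 0 0.47 0 0 0.01" --claw 0.13

```text
clock: 26.65
position: [0.488, 0.1598, 0.1558]
ee_rot: [-2.269, -2.172, 0.001]
force: [1.1, 0.8, -0.9]
width: 0.438
```

Emit:
apply_moves --pt "-4.04 0.05 0.46 0 0 0.02" --pt "-4.04 0.12 0.47 0 0 0.01" --pt "-4.04 0.16 0.46 0 0 0.01" --pt "-4.03 0.21 0.47 0 0 0.01" --pt "-4.03 0.24 0.46 0 0 0.02"

```text
clock: 27.15
position: [0.481, -0.0435, 0.1317]
ee_rot: [-2.346, -2.088, 0.003]
force: [0.2, 0.4, 0.2]
width: 0.434
```

Emit:
apply_moves --pt "-4.03 0.33 0.47 0 0 0.01" --pt "-4.02 0.36 0.46 0 0 0.01" --pt "-4.02 0.41 0.47 0 0 0.02" --pt "-4.02 0.49 0.46 0 0 0.01" --pt "-4.0 0.52 0.47 0 0 0.01"

```text
clock: 27.65
position: [0.474, -0.2452, 0.1082]
ee_rot: [-2.407, -2.016, 0.002]
force: [1.0, -0.4, -0.1]
width: 0.435
```

Emit:
apply_moves --pt "-4.0 0.57 0.46 0 0 0.02" --pt "-3.99 0.64 0.47 0 0 0.01" --pt "0 0 0 0 0 0" --pt "0 0 0 0 0 0"

```text
clock: 28.05
position: [0.4708, -0.3252, 0.0989]
ee_rot: [-2.438, -1.977, 0.002]
force: [0.7, 0.3, -1.0]
width: 0.439
```

```bash
sed -i 's/teal=(h>65)&(h<100)&(s>60)/teal=(h>65)\&(h<100)\&(s>60)\&(v>85)/; s/teal=(abs(h-83)<15)&(s>60)/teal=(abs(h-83)<15)\&(s>60)\&(v>85)/' inst.py
python3 - <<'E'
from plan import *; import inst
p,R,s=pose();print(p,R.round(3),s['clock'],s['width'])
im,d,c=snap('wrist','w23'); inst.tail(im,c,(60,222))
E
```

```text
[ 0.47082267 -0.32516361  0.09885981] [[ 0.207  0.978 -0.003]
 [ 0.978 -0.207  0.001]
 [ 0.    -0.003 -1.   ]] 28.05 0.4386298043596053
px [317. 184.] [297 146  41  76] yaw -12.4 y at x0 0.454: -0.3219 w 26.7 tail x 0.4272
px [546. 191.] [520 154  51  68] yaw 4.0 y at x0 0.488: -0.1704 w 29.5 tail x 0.4631
```

View pics/w23.png

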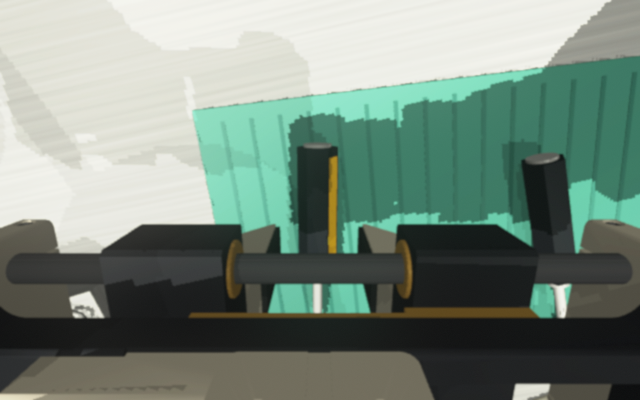

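The awl (297–338 px) sits square between the fingers. I go down and roll it towards -y with the lifting push.

Emit:
apply_moves --pt "0 0 2.4 0 0 0" --pt "0 0 2.4 0 0 0" --pt "0 0 2.3 0 0 0" --pt "0 0 0 0 0 0" --pt "-0.3 0 0 0 0 0"

```text
clock: 28.6
position: [0.4717, -0.3258, 0.0293]
ee_rot: [-2.434, -1.983, -0.0]
force: [-0.5, -0.2, -0.1]
width: 0.433
```

Emit:
apply_moves --pt "-0.35 0 -0.1 0 0 0" --pt "-0.3 0 -0.5 0 0 0" --pt "-0.3 0 -0.4 0 0 0" --pt "-0.3 0 -0.3 0 0 0" --pt "-0.3 0 -0.2 0 0 0"

```text
clock: 29.1
position: [0.4685, -0.3433, 0.0451]
ee_rot: [2.437, 1.981, 0.001]
force: [0.1, -1.0, -0.0]
width: 0.435
```

Emit:
apply_moves --pt "-0.3 0 0 0 0 0" --pt "0 0 0 0 0 0" --pt "0.7 0 0 0 0 0" --pt "0 0 0 0 0 0" --pt "0 0 0 0 0 0"

```text
clock: 29.6
position: [0.4693, -0.3381, 0.0441]
ee_rot: [-2.437, -1.982, -0.0]
force: [-0.2, -0.2, -0.3]
width: 0.432
```

Run:
```python
from plan import *; import inst
p,R,s=pose();print(p,s['clock'],s['width'])
im,d,c=snap('wrist','w24'); inst.tail(im,c,(60,222))
```

```text
[ 0.46932259 -0.33807109  0.04414552] 29.6 0.43199388476231293
px [315. 189.] [288 154  56  68] yaw -11.3 y at x0 0.441: -0.3348 w 26.9 tail x 0.4231
px [622. 198.] [604 171  36  51] yaw 7.0 y at x0 0.477: -0.1829 w 16.6 tail x 0.4622
```

View pics/w24.png

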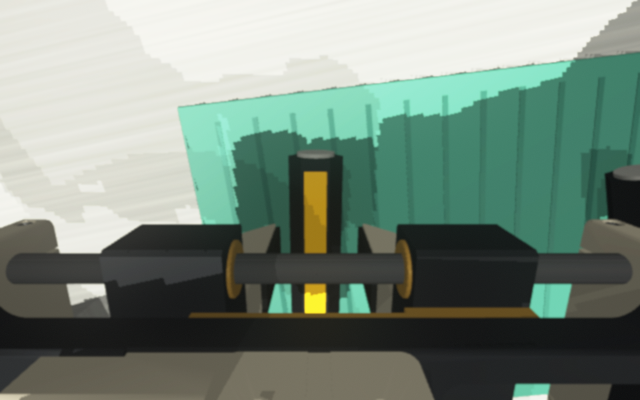

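Yellow up and centred (315 px). I go down and grip.

Emit:
apply_moves --pt "-0.1 -0.3 0.8 0 0 0" --pt "0 0 0.8 0 0 0" --pt "0 0 0 0 0 0" --pt "0 0 0 0 0 0"

```text
clock: 30.05
position: [0.4657, -0.3391, 0.0278]
ee_rot: [-2.437, -1.981, 0.0]
force: [-0.1, -0.1, -1.0]
width: 0.437
```

Emit:
apply_moves --pt "0 0 0 0 0 0" --pt "0 0 0 0 0 0" --pt "0 0 0 0 0 0" --pt "0 0 0 0 0 0" --claw 1 --newtons 25

```text
clock: 30.45
position: [0.4662, -0.3393, 0.0285]
ee_rot: [2.438, 1.981, 0.0]
force: [0.3, -0.1, 0.7]
width: 0.283
```

Run:
```python
from plan import *; import inst
p,R,s=pose();print(p,s['clock'],s['width'],s['force'])
im,d,c=snap('wrist','w25'); inst.tail(im,c,(60,222))
o,p2,R2=line([p[0],p[1],.135],down(79),3)
o,p3,R3=line([.474,.2195,.135],down(88.7),14,p2,R2)
```

```text
[ 0.46616726 -0.33930884  0.02849581] 30.45 0.28341925842064175 [ 0.26346892 -0.07170363  0.7099702 ]
px [319. 194.] [289 164  61  58] yaw -11.9 y at x0 0.437: -0.3335 w 26.8 tail x 0.4228
[[0.0,0.0,-3.55,0.0,0.0,0.0],[0.0,0.0,-3.55,0.0,0.0,-0.01],[0.0,0.0,-3.55,0.0,0.0,0.0]]
max step mm 35.5 rad 0.01 end [ 0.4661 -0.3393  0.135 ]
[[3.93,-0.72,0.0,0.0,0.0,-0.01],[3.93,-0.68,0.0,0.0,0.0,-0.01],[3.94,-0.65,0.0,0.0,0.0,-0.02],[3.95,-0.56,0.0,0.0,0.0,-0.01],[3.96,-0.53,0.0,0.0,0.0,-0.01]]
[[3.96,-0.48,-0.01,0.0,0.0,-0.01],[3.97,-0.45,0.0,0.0,0.0,-0.02],[3.97,-0.36,0.0,0.0,0.0,-0.01],[3.98,-0.33,0.0,0.0,0.0,-0.01],[3.98,-0.28,0.0,0.0,0.0,-0.01]]
[[3.99,-0.25,0.0,0.0,0.0,-0.02],[3.98,-0.17,0.0,0.0,0.0,-0.01],[3.99,-0.12,0.0,0.0,0.0,-0.01],[3.99,-0.09,0.0,0.0,0.0,-0.01]]
max step mm 39.97824408350122 rad 0.02 end [0.474  0.2195 0.135 ]
```

View pics/w25.png

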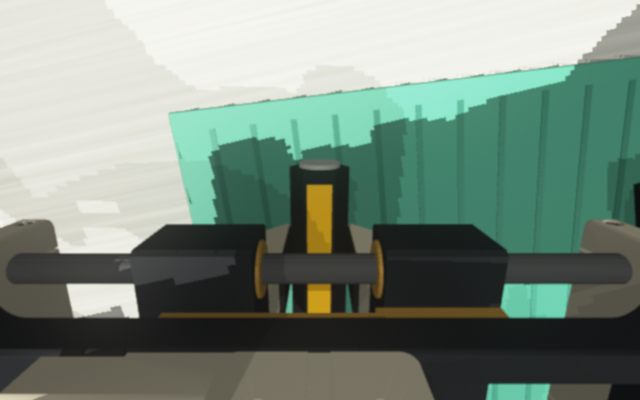

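Emit:
apply_moves --pt "0 0 -3.55 0 0 0" --pt "0 0 -3.55 0 0 -0.01" --pt "0 0 -3.55 0 0 0" --pt "3.93 -0.72 0 0 0 -0.01" --pt "3.93 -0.68 0 0 0 -0.01"

```text
clock: 31.0
position: [0.4675, -0.2597, 0.1361]
ee_rot: [2.408, 2.013, 0.002]
force: [1.1, 2.0, -1.9]
width: 0.287
```

Emit:
apply_moves --pt "3.94 -0.65 0 0 0 -0.02" --pt "3.95 -0.56 0 0 0 -0.01" --pt "3.96 -0.53 0 0 0 -0.01" --pt "3.96 -0.48 0 0 0 -0.01" --pt "3.97 -0.45 0 0 0 -0.02"

```text
clock: 31.5
position: [0.4696, -0.0581, 0.1349]
ee_rot: [2.335, 2.101, 0.0]
force: [1.1, 0.9, -1.1]
width: 0.287
```

Emit:
apply_moves --pt "3.97 -0.36 0 0 0 -0.01" --pt "3.98 -0.33 0 0 0 -0.01" --pt "3.98 -0.28 0 0 0 -0.01" --pt "3.99 -0.25 0 0 0 -0.02" --pt "3.98 -0.17 0 0 0 -0.01"

```text
clock: 32.0
position: [0.4724, 0.1413, 0.1349]
ee_rot: [-2.271, -2.171, -0.0]
force: [1.2, -0.9, -1.1]
width: 0.286
```

Emit:
apply_moves --pt "2.6 -0.08 0 0 0 -0.01" --pt "0 0 0 0 0 0" --pt "0 0 0 0 0 0"

```text
clock: 32.3
position: [0.4728, 0.166, 0.1347]
ee_rot: [-2.259, -2.183, 0.001]
force: [-0.6, -0.8, -1.4]
width: 0.283
```

Run:
```python
from plan import *
p,R,s=pose();print(p,R.round(3),s['clock'],s['width'],s['force'])
im,d,c=snap('wrist','w26')
im,d,c=snap('scene'); cv2.imwrite('pics/s26.png',cv2.resize(im[60:260,300:540,::-1],None,fx=3,fy=3,interpolation=cv2.INTER_CUBIC))
o,p2,R2=line([.527,.1665,.096],down(88.6),4)
```

```text
[0.47277414 0.16598521 0.1346613 ] [[ 0.034  0.999 -0.   ]
 [ 0.999 -0.034 -0.   ]
 [-0.    -0.    -1.   ]] 32.3 0.2828620688163258 [-0.59389293 -0.78983598 -1.37624284]
[[0.1,1.35,0.97,0.0,0.0,0.0],[0.1,1.34,0.97,0.0,0.0,-0.01],[0.09,1.35,0.96,0.0,0.0,0.0],[0.09,1.35,0.97,0.0,0.0,0.0]]
max step mm 16.653528154718447 rad 0.01 end [0.527  0.1665 0.096 ]
```

View pics/w26.png

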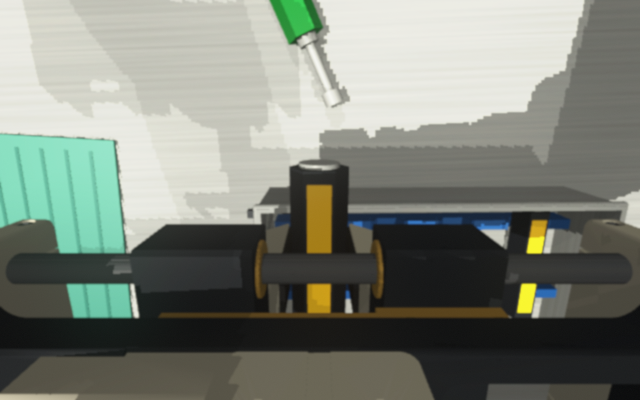

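View pics/s26.png

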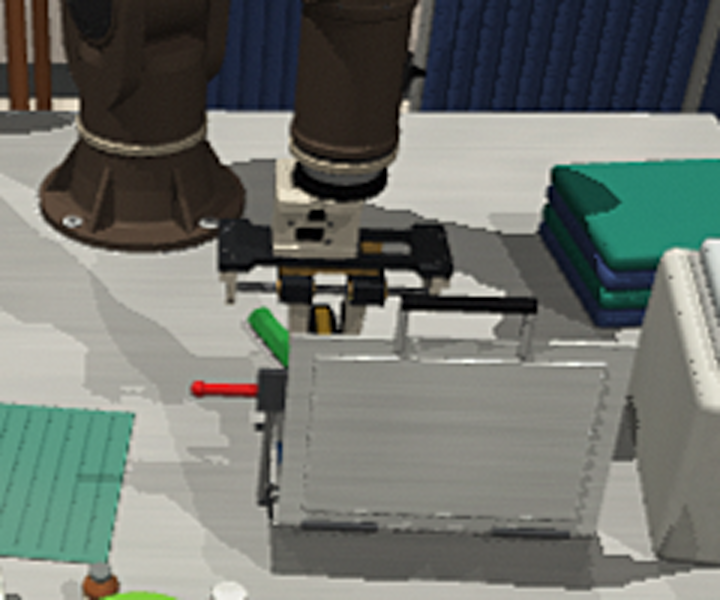

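The awl is square and yellow up, and the lid is sinking towards its stay. I move in over notch 0.

Emit:
apply_moves --pt "0.1 1.35 0.97 0 0 0" --pt "0.1 1.34 0.97 0 0 -0.01" --pt "0.1 1.35 0.97 0 0 0" --pt "0.1 1.35 0.97 0 0 0" --pt "0 0 0 0 0 0"

```text
clock: 32.9
position: [0.5281, 0.1662, 0.095]
ee_rot: [2.253, 2.189, -0.002]
force: [0.2, 0.1, -0.8]
width: 0.279
```

Emit:
apply_moves --pt "0 0 0 0 0 0"

```text
clock: 33.0
position: [0.5268, 0.1668, 0.0959]
ee_rot: [-2.252, -2.19, 0.002]
force: [-0.4, -0.8, -0.4]
width: 0.285
```

Run:
```python
from plan import *
p,R,s=pose();print(p,s['clock'],s['width'],s['force'])
im,d,c=snap('wrist','w27'); np.savez('w27.npz',im=im,R=c['R'],t=c['t'],K=c['K'])
cv2.imwrite('pics/w27c.png',cv2.resize(im[140:220,220:620,::-1],None,fx=2,fy=4,interpolation=cv2.INTER_CUBIC))
```

```text
[0.52678448 0.16678004 0.0959483 ] 33.0 0.2853712463557021 [-0.44789573 -0.80130814 -0.43176606]
```

View pics/w27c.png

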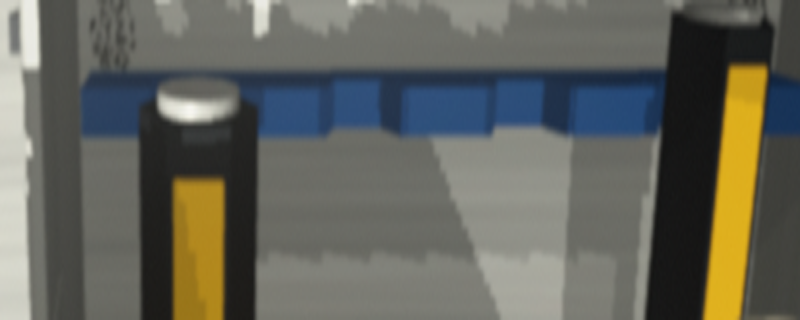

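Run:
```python
from plan import *
z=np.load('w27.npz'); c={k:z[k] for k in 'KRt'}
for w in (160,170):
  print([ray_plane(c,u,w,.016).round(4) for u in (398.3,479.5)])
```

```text
[array([0.4925, 0.2204, 0.016 ]), array([0.494 , 0.2742, 0.016 ])]
[array([0.4993, 0.2207, 0.016 ]), array([0.5007, 0.2749, 0.016 ])]
```

Emit:
apply_moves --pt "-0.1 0 1.2 0 0 0" --pt "0 0 1.2 0 0 0" --pt "0 0 1.2 0 0 0" --pt "0 0 1.0 0 0 0" --pt "0 0 0.5 0 0 0"

```text
clock: 33.55
position: [0.5263, 0.1669, 0.0435]
ee_rot: [-2.249, -2.192, 0.003]
force: [0.6, 0.9, -0.7]
width: 0.284
```

Emit:
apply_moves --pt "0 0 0.2 0 0 0" --pt "0 0 0.1 0 0 0" --pt "0 0 0 0 0 0"

```text
clock: 33.85
position: [0.5273, 0.1671, 0.0422]
ee_rot: [2.25, 2.192, 0.001]
force: [0.9, 1.1, -2.1]
width: 0.282
```

Run:
```python
from plan import *
p,R,s=pose();print(p,s['clock'],s['width'],s['force'],s['ft_torque'])
im,d,c=snap('wrist','w28')
```

```text
[0.5272789  0.16709567 0.04218954] 33.85 0.2822305072824511 [ 0.90426721  1.12548325 -2.12558144] [-0.04247703 -0.00602312  0.02518798]
```

View pics/w28.png

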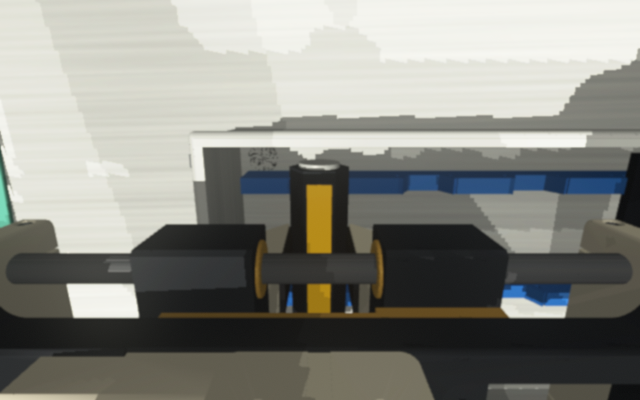

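Emit:
apply_moves --pt "-0.05 0 0 0 0 0" --pt "0 0 0 0 0 0" --pt "0 0 0 0 0 0" --pt "0 0 0 0 0 0" --claw 0.26

```text
clock: 34.3
position: [0.5272, 0.1667, 0.0422]
ee_rot: [2.25, 2.192, 0.001]
force: [-0.8, 0.5, -0.4]
width: 0.374
```

Emit:
apply_moves --pt "0 0 -3 0 0 0" --pt "0 0 -4 0 0 0" --pt "0 0 -3 0 0 0" --pt "0 0 0 0 0 0" --pt "0 0 0 0 0 0"

```text
clock: 34.8
position: [0.5274, 0.1668, 0.1426]
ee_rot: [2.25, 2.192, 0.003]
force: [0.2, -0.4, -1.4]
width: 0.369
```

Run:
```python
from plan import *
p,R,s=pose();print(p,s['clock'],s['width'])
im,d,c=snap('wrist','w29')
im,d,c=snap('top'); cv2.imwrite('pics/t29.png',cv2.resize(im[145:245,300:440,::-1],None,fx=5.5,fy=5.5,interpolation=cv2.INTER_CUBIC))
o,p2,R2=line([.49,.10,.15],down(90),3)
o,p3,R3=line([.515,-.1655,.10],down(94),8,p2,R2)
```

```text
[0.52737772 0.16679655 0.1426209 ] 34.8 0.368677232254384
[[-2.24,-1.16,-0.29,0.0,0.0,-0.01],[-2.24,-1.17,-0.29,0.0,0.0,-0.01],[-2.22,-1.2,-0.3,0.0,0.0,-0.01]]
max step mm 25.43737407831241 rad 0.01 end [0.49 0.1  0.15]
[[-3.32,0.3,0.63,0.0,0.0,-0.01],[-3.32,0.26,0.62,0.0,0.0,-0.01],[-3.33,0.24,0.63,0.0,0.0,0.0],[-3.32,0.23,0.63,0.0,0.0,-0.01],[-3.33,0.2,0.62,0.0,0.0,-0.01]]
[[-3.33,0.16,0.63,0.0,0.0,-0.01],[-3.33,0.14,0.63,0.0,0.0,-0.01],[-3.33,0.09,0.62,0.0,0.0,-0.01]]
max step mm 33.9755794652571 rad 0.01 end [ 0.515  -0.1655  0.1   ]
```

View pics/w29.png

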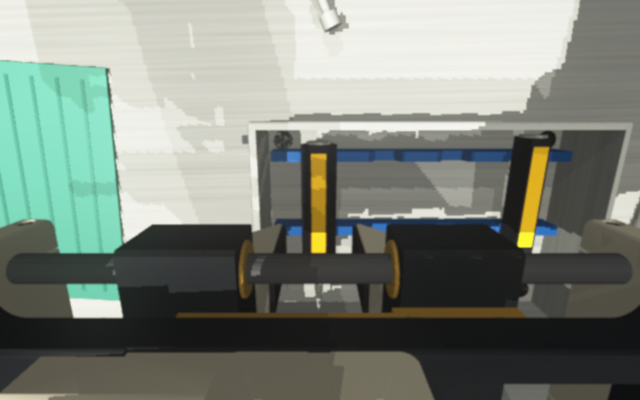

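View pics/t29.png

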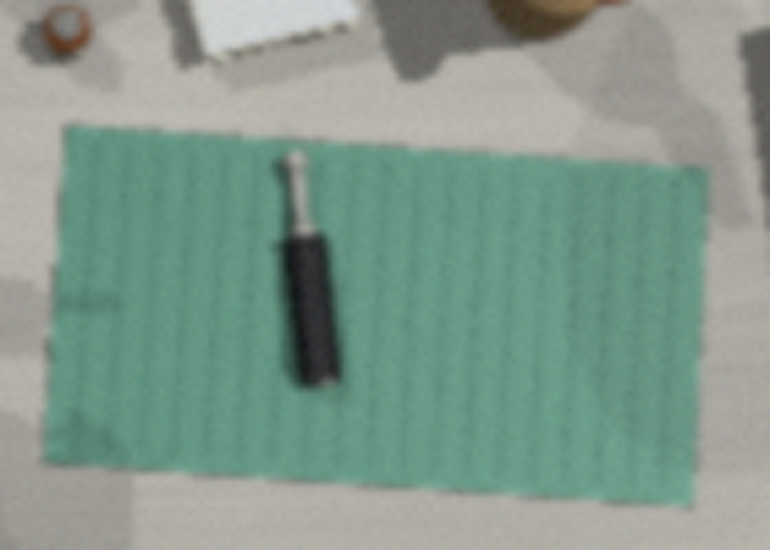

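The awl sits in notch 0 (318,200) and the driver in notch 3, both yellow up. Now the tamp. Its yellow flat is hidden underneath, so I roll it flat by flat towards -y and look each time.

Emit:
apply_moves --pt "-2.24 -1.16 -0.29 0 0 -0.01" --pt "-2.24 -1.17 -0.29 0 0 -0.01" --pt "-2.22 -1.2 -0.3 0 0 -0.01" --pt "-3.32 0.3 0.63 0 0 -0.01" --pt "-3.32 0.26 0.62 0 0 -0.01" --claw 0.13

```text
clock: 35.4
position: [0.496, 0.0331, 0.1373]
ee_rot: [-2.192, -2.249, 0.002]
force: [1.1, 0.6, -0.1]
width: 0.434
```

Emit:
apply_moves --pt "-3.33 0.24 0.63 0 0 0" --pt "-3.32 0.23 0.63 0 0 -0.01" --pt "-3.33 0.2 0.62 0 0 -0.01" --pt "-3.33 0.16 0.63 0 0 -0.01" --pt "-3.33 0.14 0.63 0 0 -0.01"

```text
clock: 35.9
position: [0.5118, -0.1333, 0.1054]
ee_rot: [-2.147, -2.291, 0.002]
force: [0.3, -0.1, 0.3]
width: 0.437
```

Emit:
apply_moves --pt "-3.33 0.09 0.62 0 0 -0.01" --pt "0 0 0 0 0 0" --pt "0 0 0 0 0 0"

```text
clock: 36.2
position: [0.5146, -0.1659, 0.0993]
ee_rot: [-2.139, -2.298, 0.002]
force: [-0.6, 1.2, -0.4]
width: 0.433
```

Run:
```python
from plan import *; import inst
p,R,s=pose();print(p,R.round(3),s['clock'],s['width'])
im,d,c=snap('wrist','w30'); inst.tail(im,c,(60,222))
```

```text
[ 0.51457325 -0.16588389  0.09934003] [[-0.072  0.997 -0.003]
 [ 0.997  0.072  0.   ]
 [ 0.001 -0.003 -1.   ]] 36.2 0.4330908344664539
px [317. 182.] [297 141  41  81] yaw 4.8 y at x0 0.496: -0.1672 w 26.5 tail x 0.4670
```

View pics/w30.png

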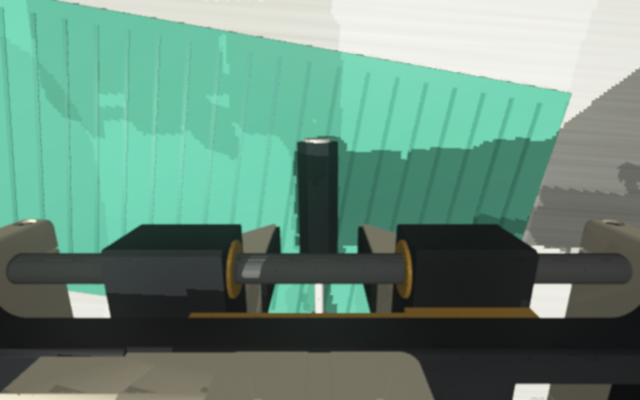

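The tamp (297–337 px) is square between the fingers. First roll, towards -y.

Emit:
apply_moves --pt "0 -0.2 2.4 0 0 0" --pt "0 0 2.4 0 0 0" --pt "0 0 2.3 0 0 0" --pt "0 0 0 0 0 0" --pt "-0.3 0 0 0 0 0"

```text
clock: 36.75
position: [0.5137, -0.1669, 0.0297]
ee_rot: [-2.134, -2.303, 0.0]
force: [0.9, -0.4, 0.5]
width: 0.436
```

Emit:
apply_moves --pt "-0.35 0 -0.1 0 0 0" --pt "-0.3 0 -0.5 0 0 0" --pt "-0.3 0 -0.4 0 0 0" --pt "-0.3 0 -0.3 0 0 0" --pt "-0.3 0 -0.2 0 0 0"

```text
clock: 37.25
position: [0.5154, -0.1844, 0.0455]
ee_rot: [2.137, 2.301, 0.001]
force: [-0.1, 1.0, 0.8]
width: 0.433
```

Emit:
apply_moves --pt "-0.3 0 0 0 0 0" --pt "0 0 0 0 0 0" --pt "0.7 0 0 0 0 0" --pt "0 0 0 0 0 0" --pt "0 0 0 0 0 0"

```text
clock: 37.75
position: [0.5147, -0.1792, 0.0445]
ee_rot: [-2.136, -2.303, 0.0]
force: [-0.3, 0.3, -0.0]
width: 0.436
```

Run:
```python
from plan import *; import inst
p,R,s=pose();print(p,s['clock'],s['width'])
im,d,c=snap('wrist','w31'); inst.tail(im,c,(60,222))
```

```text
[ 0.51469638 -0.17922319  0.04454959] 37.75 0.43553998229871943
px [317. 188.] [290 152  55  70] yaw 4.7 y at x0 0.486: -0.1831 w 26.8 tail x 0.4672
```

View pics/w31.png

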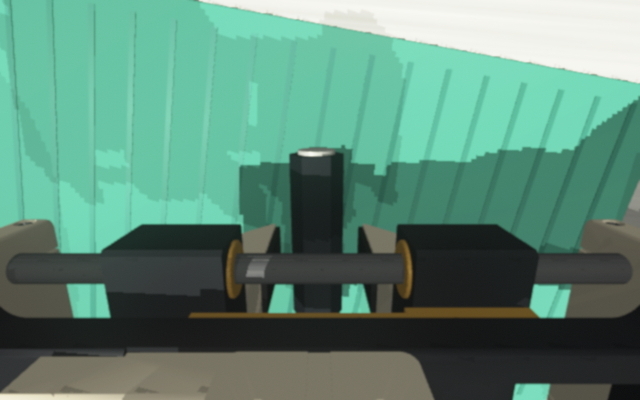

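Rolled one flat, still no yellow. Again towards -y.

Emit:
apply_moves --pt "-0.1 0 0.8 0 0 0" --pt "0 0 0.8 0 0 0" --pt "0 0 0 0 0 0" --pt "-0.3 0 0 0 0 0" --pt "-0.35 0 -0.1 0 0 0"

```text
clock: 38.3
position: [0.5153, -0.1876, 0.0296]
ee_rot: [-2.137, -2.302, 0.0]
force: [-0.4, 1.0, 0.7]
width: 0.434
```

Emit:
apply_moves --pt "-0.3 0 -0.5 0 0 0" --pt "-0.3 0 -0.4 0 0 0" --pt "-0.3 0 -0.3 0 0 0" --pt "-0.3 0 -0.2 0 0 0" --pt "-0.2 0 0 0 0 0"

```text
clock: 38.8
position: [0.5166, -0.2019, 0.0442]
ee_rot: [2.137, 2.301, 0.001]
force: [-0.2, 0.4, 0.6]
width: 0.434
```

Emit:
apply_moves --pt "0 0 0 0 0 0" --pt "0.7 0 0 0 0 0" --pt "0 0 0 0 0 0" --pt "0 0 0 0 0 0"

```text
clock: 39.2
position: [0.5158, -0.1937, 0.0436]
ee_rot: [-2.136, -2.303, -0.0]
force: [-0.3, 0.2, -0.5]
width: 0.44
```

Run:
```python
from plan import *; import inst
p,R,s=pose();print(p,s['clock'],s['width'])
im,d,c=snap('wrist','w32'); inst.tail(im,c,(60,222))
```

```text
[ 0.51578563 -0.19372893  0.0435841 ] 39.2 0.4395633060271147
px [316. 188.] [289 153  55  69] yaw 4.3 y at x0 0.488: -0.1980 w 26.4 tail x 0.4687
```

View pics/w32.png

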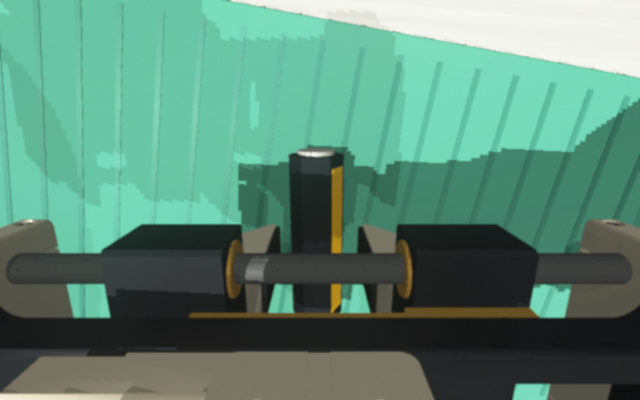

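Yellow has appeared on the +y flank (337,240), so one more roll in the same direction.

Emit:
apply_moves --pt "-0.1 0 0.8 0 0 0" --pt "0 0 0.7 0 0 0" --pt "0 0 0 0 0 0" --pt "-0.3 0 0 0 0 0" --pt "-0.35 0 -0.1 0 0 0"

```text
clock: 39.75
position: [0.5164, -0.2021, 0.0297]
ee_rot: [-2.137, -2.302, 0.0]
force: [0.4, 1.2, 0.2]
width: 0.436
```

Emit:
apply_moves --pt "-0.3 0 -0.5 0 0 0" --pt "-0.3 0 -0.4 0 0 0" --pt "-0.3 0 -0.3 0 0 0" --pt "-0.3 0 -0.2 0 0 0" --pt "-0.2 0 0 0 0 0"

```text
clock: 40.25
position: [0.5177, -0.2163, 0.0442]
ee_rot: [2.137, 2.301, 0.0]
force: [0.2, -0.6, -1.1]
width: 0.433
```

Emit:
apply_moves --pt "0 0 0 0 0 0" --pt "0.7 0 0 0 0 0" --pt "0 0 0 0 0 0" --pt "0 0 0 0 0 0"

```text
clock: 40.65
position: [0.5169, -0.2081, 0.0436]
ee_rot: [-2.136, -2.303, -0.0]
force: [0.7, -0.4, 0.3]
width: 0.439
```

Run:
```python
from plan import *; import inst
p,R,s=pose();print(p,s['clock'],s['width'])
im,d,c=snap('wrist','w33'); inst.tail(im,c,(60,222))
```

```text
[ 0.51686408 -0.20813583  0.0435751 ] 40.65 0.4391442750479897
px [316. 189.] [289 153  55  69] yaw 4.6 y at x0 0.489: -0.2125 w 26.6 tail x 0.4698
```

View pics/w33.png

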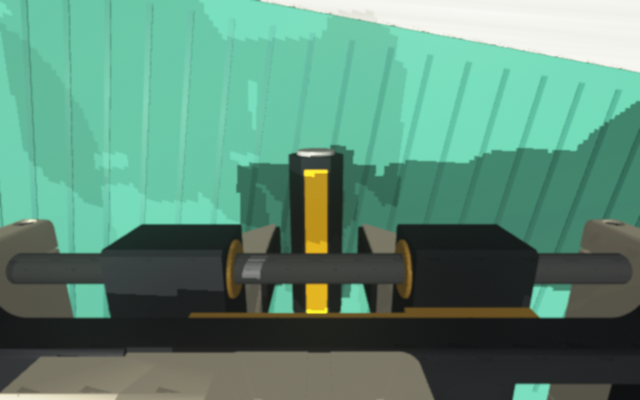

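The tamp is yellow up. I grip it.

Emit:
apply_moves --pt "-0.1 -0.3 0.8 0 0 0" --pt "0 0 0.7 0 0 0" --pt "0 0 0 0 0 0" --pt "0 0 0 0 0 0"

```text
clock: 41.1
position: [0.5137, -0.2101, 0.0283]
ee_rot: [-2.137, -2.301, 0.001]
force: [0.3, 0.5, 0.9]
width: 0.434
```

Emit:
apply_moves --pt "0 0 0 0 0 0" --pt "0 0 0 0 0 0" --pt "0 0 0 0 0 0" --pt "0 0 0 0 0 0" --claw 1 --newtons 25

```text
clock: 41.5
position: [0.5141, -0.2101, 0.0289]
ee_rot: [2.137, 2.302, 0.0]
force: [0.3, -0.3, 0.5]
width: 0.286
```

Run:
```python
from plan import *; import inst
p,R,s=pose();print(p,s['clock'],s['width'],s['force'])
im,d,c=snap('wrist','w34'); inst.tail(im,c,(60,222))
o,p2,R2=line([p[0],p[1],.135],down(94.5),3)
o,p3,R3=line([.474,.2195,.135],down(88.7),11,p2,R2)
```

```text
[ 0.51414469 -0.21005224  0.0288994 ] 41.5 0.2856382237609236 [ 0.27500329 -0.33681914  0.49821707]
px [319. 194.] [289 162  60  60] yaw 4.4 y at x0 0.484: -0.2128 w 26.7 tail x 0.4690
[[0.0,0.0,-3.54,0.0,0.0,0.0],[0.0,0.0,-3.53,0.0,0.0,0.0],[0.0,0.0,-3.54,0.0,0.0,0.0]]
max step mm 35.4 rad 0.0 end [ 0.5141 -0.21    0.135 ]
[[3.92,-0.07,0.0,0.0,0.0,0.01],[3.92,-0.12,0.0,0.0,0.0,0.01],[3.92,-0.15,0.0,0.0,0.0,0.01],[3.92,-0.19,0.0,0.0,0.0,0.01],[3.91,-0.23,0.0,0.0,0.0,0.0]]
[[3.92,-0.23,0.0,0.0,0.0,0.01],[3.91,-0.27,0.0,0.0,0.0,0.01],[3.91,-0.31,0.0,0.0,0.0,0.01],[3.91,-0.35,0.0,0.0,0.0,0.01],[3.9,-0.39,0.0,0.0,0.0,0.01]]
[[3.9,-0.42,0.0,0.0,0.0,0.01]]
max step mm 39.2674165180242 rad 0.01 end [0.474  0.2195 0.135 ]
```

View pics/w34.png

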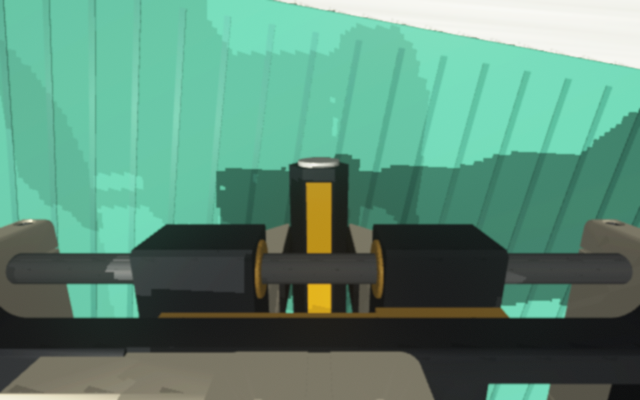

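Gripped, yellow up. I lift while backing off to x ≈ 0.474 so the tip passes well clear of the stay.

Emit:
apply_moves --pt "0 0 -3.5 0 0 0" --pt "0 -1.5 -3.5 0 0 0.02" --pt "0 -1.5 -3.5 0 0 0.02" --pt "3.9 -1.2 0 0 0 0.02" --pt "3.9 -0.1 0 0 0 0.02"

```text
clock: 42.05
position: [0.4679, -0.135, 0.1348]
ee_rot: [2.233, 2.208, 0.001]
force: [0.9, 1.0, -1.1]
width: 0.282
```

Emit:
apply_moves --pt "3.9 0 0 0 0 0.02" --pt "3.9 0 0 0 0 0" --pt "3.9 0 0 0 0 0" --pt "3.9 0 0 0 0 0" --pt "3.9 0 0 0 0 0"

```text
clock: 42.55
position: [0.4731, 0.0621, 0.1339]
ee_rot: [2.25, 2.192, 0.0]
force: [1.5, 0.3, -1.5]
width: 0.282
```

Run:
```python
from plan import *
p,R,s=pose();print(p,s['clock'],s['width'],s['force'])
line([.474,.2205,.135],down(88.7),5)
```

```text
[0.47312731 0.06205866 0.13386325] 42.55 0.2823858980290604 [ 1.4980449   0.29109442 -1.48681511]
[[3.17,-0.06,-0.02,0.0,0.0,0.0],[3.17,-0.07,-0.03,0.0,0.0,0.0],[3.16,-0.06,-0.02,0.0,0.0,0.0],[3.17,-0.07,-0.02,0.0,0.0,0.0],[3.17,-0.06,-0.02,0.0,0.0,0.0]]
max step mm 31.709146945321628 rad 0.0 end [0.474  0.2205 0.135 ]
```

Emit:
apply_moves --pt "3.17 -0.06 0 0 0 0" --pt "3.17 -0.06 0 0 0 0" --pt "3.16 -0.06 0 0 0 0" --pt "3.17 -0.06 0 0 0 0" --pt "2.7 -0.06 0 0 0 0"

```text
clock: 43.05
position: [0.474, 0.2161, 0.1337]
ee_rot: [-2.249, -2.193, -0.0]
force: [1.0, -0.1, -0.8]
width: 0.284
```

Emit:
apply_moves --pt "0 0 0 0 0 0" --pt "0 0 0 0 0 0"

```text
clock: 43.25
position: [0.4741, 0.2144, 0.1335]
ee_rot: [2.248, 2.194, -0.001]
force: [0.3, -0.4, -2.2]
width: 0.284
```

Run:
```python
from plan import *
p,R,s=pose();print(p,s['clock'],s['width'],s['force'])
line([.526,.2203,.096],down(88.7),4)
im,d,c=snap('scene'); cv2.imwrite('pics/s35.png',cv2.resize(im[60:260,300:540,::-1],None,fx=3,fy=3,interpolation=cv2.INTER_CUBIC))
```

```text
[0.47405889 0.21444584 0.13352012] 43.25 0.28423941189496865 [ 0.27025723 -0.43132508 -2.21145251]
[[0.18,1.29,0.94,0.0,0.0,0.0],[0.18,1.3,0.93,0.0,0.0,0.0],[0.18,1.29,0.94,0.0,0.0,0.0],[0.17,1.3,0.94,0.0,0.0,0.0]]
max step mm 16.132265804901678 rad 0.0 end [0.526  0.2203 0.096 ]
```

View pics/s35.png

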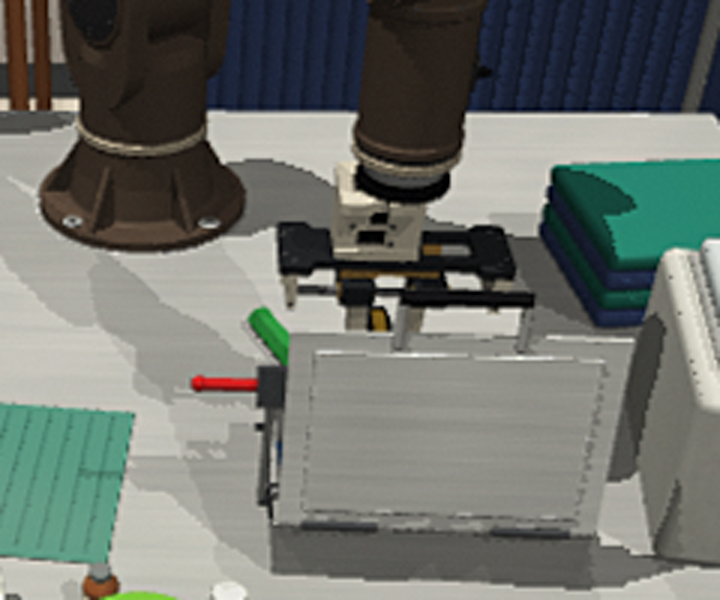

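Emit:
apply_moves --pt "0.18 1.25 0.94 0 0 0" --pt "0.18 1.25 0.93 0 0 0" --pt "0.18 1.2 0.94 0 0 0" --pt "0.15 1.2 0.94 0 0 0" --pt "0 0 0 0 0 0"

```text
clock: 43.8
position: [0.525, 0.2191, 0.0944]
ee_rot: [2.251, 2.191, -0.002]
force: [-0.1, 0.0, -1.0]
width: 0.281
```

Emit:
apply_moves --pt "0 0 0 0 0 0"

```text
clock: 43.9
position: [0.5236, 0.2195, 0.0955]
ee_rot: [-2.25, -2.192, 0.002]
force: [0.4, -0.3, -0.4]
width: 0.286
```

Run:
```python
from plan import *
p,R,s=pose();print(p,s['clock'],s['width'],s['force'])
im,d,c=snap('wrist','w36'); np.savez('w36.npz',im=im,R=c['R'],t=c['t'],K=c['K'])
cv2.imwrite('pics/w36c.png',cv2.resize(im[140:220,200:600,::-1],None,fx=2,fy=4,interpolation=cv2.INTER_CUBIC))
```

```text
[0.52355442 0.21946632 0.09547528] 43.9 0.28622199010956356 [ 0.35574754 -0.27007172 -0.44014997]
```

View pics/w36c.png

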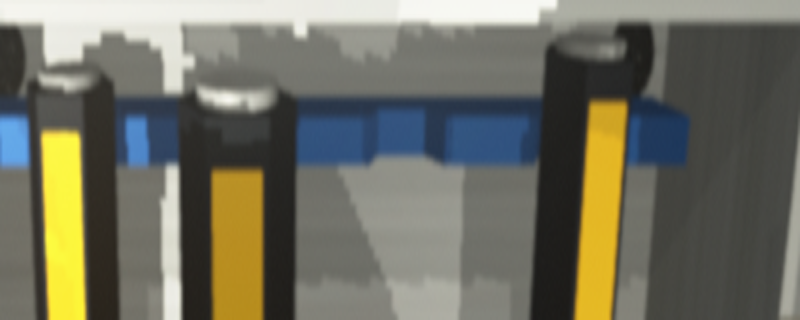

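View pics/w36.png

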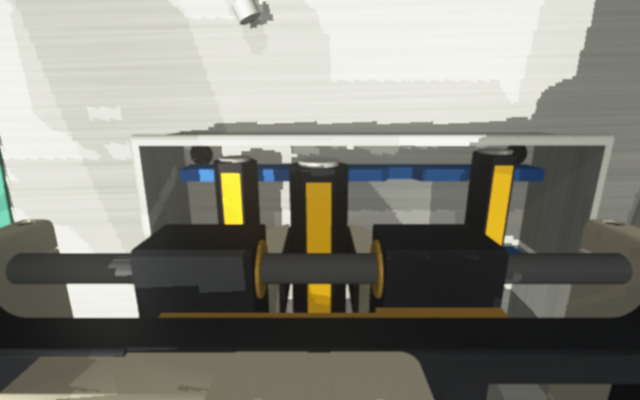

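Notch 2's floor is centred at px 401, so notch 1 is at 320, right below the tamp (319). I lower it.

Emit:
apply_moves --pt "0.05 0 1.2 0 0 0" --pt "0 0 1.2 0 0 0" --pt "0 0 1.2 0 0 0" --pt "0 0 1.0 0 0 0" --pt "0 0 0.4 0 0 0"

```text
clock: 44.45
position: [0.5227, 0.22, 0.0446]
ee_rot: [-2.249, -2.192, 0.003]
force: [0.7, -0.5, -1.6]
width: 0.282
```

Emit:
apply_moves --pt "0 0 0.2 0 0 0" --pt "0 0 0.1 0 0 0" --pt "0 0 0 0 0 0"

```text
clock: 44.75
position: [0.5238, 0.2205, 0.0435]
ee_rot: [2.25, 2.192, 0.001]
force: [0.1, 0.2, -0.7]
width: 0.28
```

Run:
```python
from plan import *
p,R,s=pose();print(p,s['clock'],s['width'],s['force'],s['ft_torque'])
im,d,c=snap('wrist','w37')
```

```text
[0.52381101 0.22046249 0.04345958] 44.75 0.27961446280183655 [ 0.13968096  0.22176236 -0.66750434] [ 0.06278242 -0.02560535 -0.00737724]
```

View pics/w37.png

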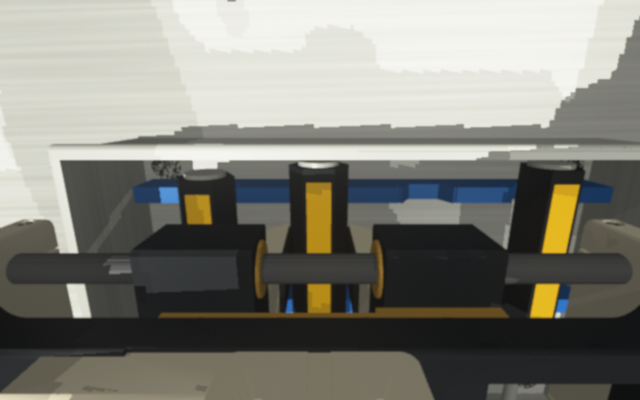

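Emit:
apply_moves --pt "0 0 0.1 0 0 0" --pt "0 0 0 0 0 0"

```text
clock: 45.0
position: [0.5237, 0.2204, 0.0424]
ee_rot: [2.25, 2.192, 0.001]
force: [0.1, -0.5, -1.2]
width: 0.286
```

Emit:
apply_moves --pt "0 0 0 0 0 0" --pt "0 0 0 0 0 0" --pt "0 0 0 0 0 0" --pt "0 0 0 0 0 0" --claw 0.28

```text
clock: 45.4
position: [0.5237, 0.2204, 0.0423]
ee_rot: [2.25, 2.192, 0.0]
force: [0.5, -0.8, -0.0]
width: 0.354
```

Emit:
apply_moves --pt "0 0 -2 0 0 0" --pt "0 -0.5 -3 0 0 0" --pt "0 -1 -3 0 0 0" --pt "0 -1 -2 0 0 0" --pt "0 0 0 0 0 0"

```text
clock: 45.9
position: [0.499, 0.2219, 0.145]
ee_rot: [2.249, 2.193, 0.007]
force: [1.0, -0.5, -0.6]
width: 0.361
```

Run:
```python
from plan import *
p,R,s=pose();print(p,s['clock'],s['width'],s['force'])
im,d,c=snap('wrist','w38')
im,d,c=snap('scene'); cv2.imwrite('pics/s38.png',cv2.resize(im[100:260,340:540,::-1],None,fx=3.6,fy=3.6,interpolation=cv2.INTER_CUBIC))
```

```text
[0.49895923 0.22194432 0.14496593] 45.9 0.36056408889145863 [ 0.96898723 -0.51832269 -0.63659042]
```

View pics/w38.png

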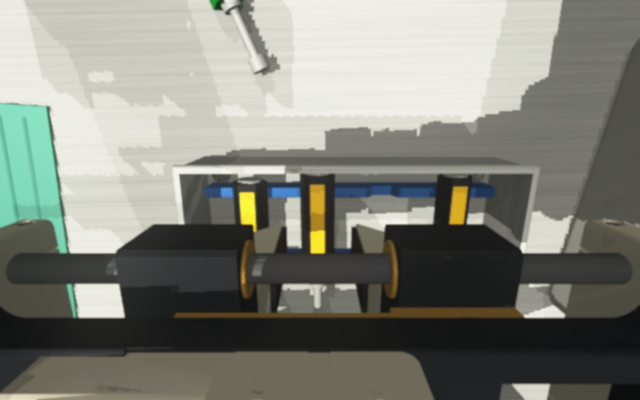

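View pics/s38.png

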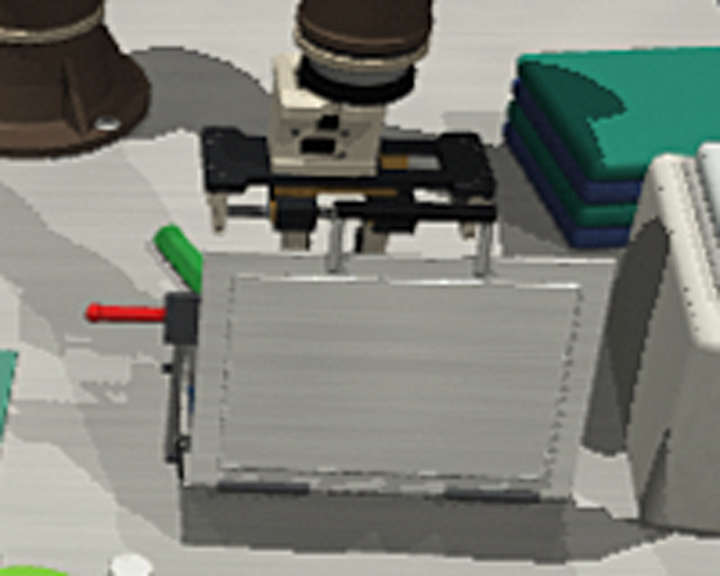

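All three lie in notches 0, 1 and 3, yellow up. I back away, turn the jaws for the handle, and check the lid's rest and the notches from the top camera.

Run:
```python
from plan import *
o,p2,R2=line([.40,.18,.30],down(-1.3),12)
```

```text
[[-0.36,-0.81,-1.31,0.0,0.0,0.13],[-0.47,-0.76,-1.32,0.0,0.0,0.13],[-0.56,-0.69,-1.31,0.0,0.0,0.13],[-0.64,-0.62,-1.31,0.0,0.0,0.13],[-0.72,-0.52,-1.32,0.0,0.0,0.13]]
[[-0.78,-0.43,-1.31,0.0,0.0,0.13],[-0.83,-0.32,-1.32,0.0,0.0,0.13],[-0.87,-0.21,-1.31,0.0,0.0,0.14],[-0.88,-0.09,-1.31,0.0,0.0,0.13],[-0.89,0.03,-1.32,0.0,0.0,0.13]]
[[-0.88,0.14,-1.31,0.0,0.0,0.13],[-0.86,0.25,-1.31,0.0,0.0,0.13]]
max step mm 15.940200751558935 rad 0.14 end [0.4  0.18 0.3 ]
```

Emit:
apply_moves --pt "-0.36 -0.81 -1.31 0 0 0.13" --pt "-0.47 -0.76 -1.32 0 0 0.13" --pt "-0.56 -0.69 -1.31 0 0 0.13" --pt "-0.64 -0.62 -1.31 0 0 0.13" --pt "-0.72 -0.52 -1.32 0 0 0.13"

```text
clock: 46.5
position: [0.4571, 0.2034, 0.2071]
ee_rot: [2.836, 1.351, -0.003]
force: [0.0, -0.1, -0.1]
width: 0.358
```

Emit:
apply_moves --pt "-0.78 -0.43 -1.31 0 0 0.13" --pt "-0.83 -0.32 -1.32 0 0 0.13" --pt "-0.87 -0.21 -1.31 0 0 0.14" --pt "-0.88 -0.09 -1.31 0 0 0.13" --pt "-0.89 0.03 -1.32 0 0 0.13"

```text
clock: 47.0
position: [0.4161, 0.1864, 0.273]
ee_rot: [3.12, 0.359, -0.002]
force: [-1.5, 0.3, -0.0]
width: 0.357
```

Emit:
apply_moves --pt "-0.88 0.14 -1.31 0 0 0.13" --pt "-0.86 0.25 -1.31 0 0 0.13" --pt "0 0 0 0 0 0"

```text
clock: 47.3
position: [0.4, 0.1799, 0.3002]
ee_rot: [-3.141, 0.043, -0.001]
force: [0.2, -0.7, 0.8]
width: 0.359
```

```bash
cat > lidang.py <<'E'
from meas import *
def bar(im,c,d=None):
    """bar angle from scene cam: black bar centroid ray -> intersect with arc plane (y=bar centre)"""
    H=hsv(im); v=H[...,2].astype(int)
    m=np.zeros(v.shape,bool); m[140:175,425:490]=v[140:175,425:490]<45
    cs=[x for x in comps(m,40) if x[1][2]>25]
    for i,sx,ce,mm in cs:
        K,R,t=map(np.asarray,(c['K'],c['R'],c['t'])); o=-R.T@t; dr=R.T@np.linalg.solve(K,np.r_[ce,1.])
        k=(0.2475-o[1])/dr[1] if abs(dr[1])>.3 else None
        # intersect with cylinder radius .2 about hinge (x=.6425,z=.06)
        hx,hz=.6425,.06; a=dr[0]**2+dr[2]**2; ox,oz=o[0]-hx,o[2]-hz; b=2*(ox*dr[0]+oz*dr[2]); cc=ox**2+oz**2-.04
        D=b*b-4*a*cc
        if D<0: print(sx,ce,'miss',D); continue
        for s in (-1,1):
            l=(-b+s*np.sqrt(D))/2/a; P=o+l*dr; print(sx[:5],ce.round(1),P.round(4),'ang',np.arctan2(P[2]-hz,hx-P[0]).round(3))
E
python3 - <<'E'
from plan import *; import lidang
p,R,s=pose();print(p,s['clock'],s['width'],s['joints'].round(2))
im,d,c=snap('scene','s39'); lidang.bar(im,c)
im,d,c=snap('top'); cv2.imwrite('pics/t39.png',cv2.resize(im[130:260,170:310,::-1],None,fx=5,fy=5,interpolation=cv2.INTER_CUBIC))
im,d,c=snap('wrist','w39')
E
```

```text
[0.40003257 0.17992134 0.30020439] 47.3 0.358858054583604 [-0.96  0.07  0.44  1.95 -0.03  1.13 -0.53]
[433 155  45   6 202] [455.6 157.6] [0.6046 0.2485 0.2564] ang 1.38
[433 155  45   6 202] [455.6 157.6] [0.4812 0.2809 0.1782] ang 0.633
```

View pics/t39.png

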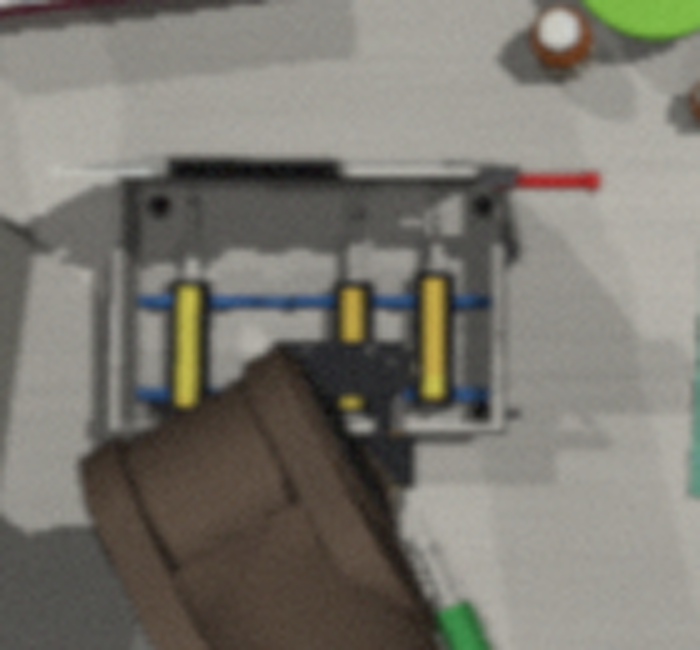

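View pics/s39.png

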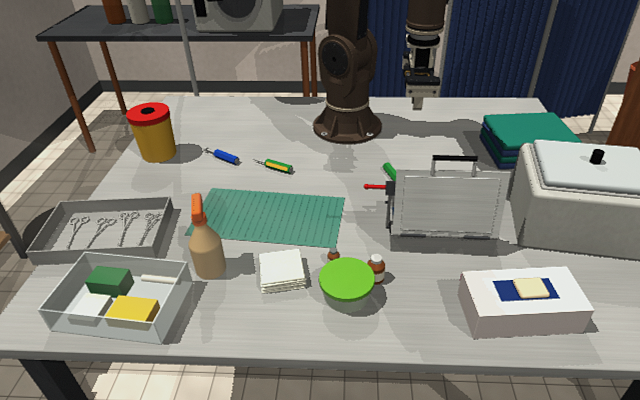

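View pics/w39.png

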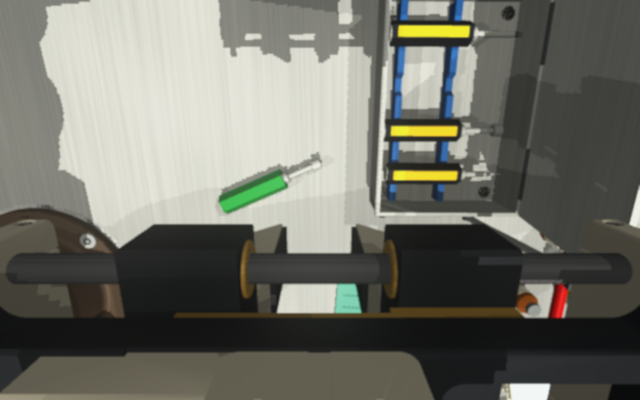

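All three lie true in the wrist view at (430,32), (425,130) and (425,175). The lid reads about 1.38; I wait and see whether it's still sinking.

Emit:
apply_moves --pt "0 0 0 0 0 0" --pt "0 0 0 0 0 0" --pt "0 0 0 0 0 0" --pt "0 0 0 0 0 0" --pt "0 0 0 0 0 0"

```text
clock: 47.95
position: [0.4, 0.18, 0.2998]
ee_rot: [3.141, -0.039, -0.0]
force: [-0.3, -0.3, 0.3]
width: 0.364
```

Emit:
apply_moves --pt "0 0 0 0 0 0" --pt "0 0 0 0 0 0" --pt "0 0 0 0 0 0" --pt "0 0 0 0 0 0" --pt "0 0 0 0 0 0"

```text
clock: 48.45
position: [0.3999, 0.18, 0.2998]
ee_rot: [-3.141, 0.039, -0.0]
force: [0.7, -0.5, -0.7]
width: 0.358
```

Emit:
apply_moves --pt "0 0 0 0 0 0" --pt "0 0 0 0 0 0" --pt "0 0 0 0 0 0" --pt "0 0 0 0 0 0" --pt "0 0 0 0 0 0"

```text
clock: 48.95
position: [0.3999, 0.18, 0.2998]
ee_rot: [-3.141, 0.039, 0.0]
force: [0.4, -0.3, 0.8]
width: 0.357
```

Emit:
apply_moves --pt "0 0 0 0 0 0" --pt "0 0 0 0 0 0" --pt "0 0 0 0 0 0" --pt "0 0 0 0 0 0" --pt "0 0 0 0 0 0"

```text
clock: 49.45
position: [0.3999, 0.18, 0.2998]
ee_rot: [-3.141, 0.039, 0.0]
force: [-0.0, -1.0, 1.1]
width: 0.359
```

Run:
```python
from plan import *; import lidang
p,R,s=pose();print(p,s['clock'])
im,d,c=snap('scene','s40'); lidang.bar(im,c)
im,d,c=snap('wrist','w40'); z0=cv2.imread('pics/w39.png')[:,:,::-1]
print(np.abs(im.astype(int)-z0).mean(), (np.abs(im.astype(int)-z0).max(2)>60).sum())
```

```text
[0.39991568 0.17999222 0.299813  ] 49.45
[433 154  44   7 202] [455.7 156.8] [0.5992 0.2497 0.2553] ang 1.353
[433 154  44   7 202] [455.7 156.8] [0.485  0.2797 0.1832] ang 0.664
2.3565638020833335 1545
```

Still sinking slowly (1.38 → 1.35), so I keep waiting.

Emit:
apply_moves --pt "0 0 0 0 0 0" --pt "0 0 0 0 0 0" --pt "0 0 0 0 0 0" --pt "0 0 0 0 0 0" --pt "0 0 0 0 0 0"

```text
clock: 50.05
position: [0.3999, 0.18, 0.2998]
ee_rot: [-3.141, 0.039, -0.0]
force: [-0.7, -0.2, 0.8]
width: 0.362
```

Emit:
apply_moves --pt "0 0 0 0 0 0" --pt "0 0 0 0 0 0" --pt "0 0 0 0 0 0" --pt "0 0 0 0 0 0" --pt "0 0 0 0 0 0"

```text
clock: 50.55
position: [0.3999, 0.18, 0.2998]
ee_rot: [-3.141, 0.039, -0.0]
force: [0.9, -0.3, 1.2]
width: 0.364
```

Emit:
apply_moves --pt "0 0 0 0 0 0" --pt "0 0 0 0 0 0" --pt "0 0 0 0 0 0" --pt "0 0 0 0 0 0" --pt "0 0 0 0 0 0"

```text
clock: 51.05
position: [0.3999, 0.18, 0.2998]
ee_rot: [-3.141, 0.039, 0.0]
force: [-0.4, 0.1, -0.0]
width: 0.358
```

Emit:
apply_moves --pt "0 0 0 0 0 0" --pt "0 0 0 0 0 0" --pt "0 0 0 0 0 0" --pt "0 0 0 0 0 0" --pt "0 0 0 0 0 0"

```text
clock: 51.55
position: [0.3999, 0.18, 0.2998]
ee_rot: [-3.141, 0.039, -0.0]
force: [-0.7, 0.2, 0.2]
width: 0.362
```

Emit:
apply_moves --pt "0 0 0 0 0 0" --pt "0 0 0 0 0 0" --pt "0 0 0 0 0 0" --pt "0 0 0 0 0 0" --pt "0 0 0 0 0 0"

```text
clock: 52.05
position: [0.3999, 0.18, 0.2998]
ee_rot: [-3.141, 0.039, -0.0]
force: [0.3, 0.4, -1.0]
width: 0.358
```

Emit:
apply_moves --pt "0 0 0 0 0 0" --pt "0 0 0 0 0 0" --pt "0 0 0 0 0 0" --pt "0 0 0 0 0 0" --pt "0 0 0 0 0 0"

```text
clock: 52.55
position: [0.3999, 0.18, 0.2998]
ee_rot: [-3.141, 0.04, -0.0]
force: [-0.8, 0.3, -0.2]
width: 0.359
```

Run:
```python
from plan import *; import lidang
im,d,c=snap('scene','s41'); lidang.bar(im,c)
```

```text
[433 154  44   6 203] [454.4 156.1] [0.5953 0.2477 0.2544] ang 1.333
[433 154  44   6 203] [454.4 156.1] [0.4878 0.2756 0.1868] ang 0.687
```

Emit:
apply_moves --pt "0 0 0 0 0 0" --pt "0 0 0 0 0 0" --pt "0 0 0 0 0 0" --pt "0 0 0 0 0 0" --pt "0 0 0 0 0 0"

```text
clock: 53.1
position: [0.3999, 0.18, 0.2998]
ee_rot: [-3.141, 0.04, -0.0]
force: [0.4, -0.3, 0.1]
width: 0.357
```

Emit:
apply_moves --pt "0 0 0 0 0 0" --pt "0 0 0 0 0 0" --pt "0 0 0 0 0 0" --pt "0 0 0 0 0 0" --pt "0 0 0 0 0 0"

```text
clock: 53.6
position: [0.3999, 0.18, 0.2998]
ee_rot: [-3.141, 0.039, -0.0]
force: [0.3, 0.0, -0.1]
width: 0.359
```

Emit:
apply_moves --pt "0 0 0 0 0 0" --pt "0 0 0 0 0 0" --pt "0 0 0 0 0 0" --pt "0 0 0 0 0 0" --pt "0 0 0 0 0 0"

```text
clock: 54.1
position: [0.3999, 0.18, 0.2998]
ee_rot: [-3.141, 0.039, 0.0]
force: [-0.8, -0.3, 0.2]
width: 0.363
```

Emit:
apply_moves --pt "0 0 0 0 0 0" --pt "0 0 0 0 0 0" --pt "0 0 0 0 0 0" --pt "0 0 0 0 0 0" --pt "0 0 0 0 0 0"

```text
clock: 54.6
position: [0.3999, 0.18, 0.2998]
ee_rot: [-3.141, 0.039, 0.0]
force: [0.3, 0.1, -0.9]
width: 0.358
```

Run:
```python
from plan import *; import lidang
im,d,c=snap('scene'); lidang.bar(im,c); cv2.imwrite('pics/s42.png',cv2.resize(im[100:260,340:540,::-1],None,fx=3.6,fy=3.6,interpolation=cv2.INTER_CUBIC))
im,d,c=snap('wrist','w42'); z0=cv2.imread('pics/w40.png')[:,:,::-1]
print(st()['clock'],(np.abs(im.astype(int)-z0).max(2)>60).sum())
```

```text
[433 154  44   6 203] [454.4 156.1] [0.5953 0.2477 0.2544] ang 1.333
[433 154  44   6 203] [454.4 156.1] [0.4878 0.2756 0.1868] ang 0.687
54.7 905
```

View pics/s42.png

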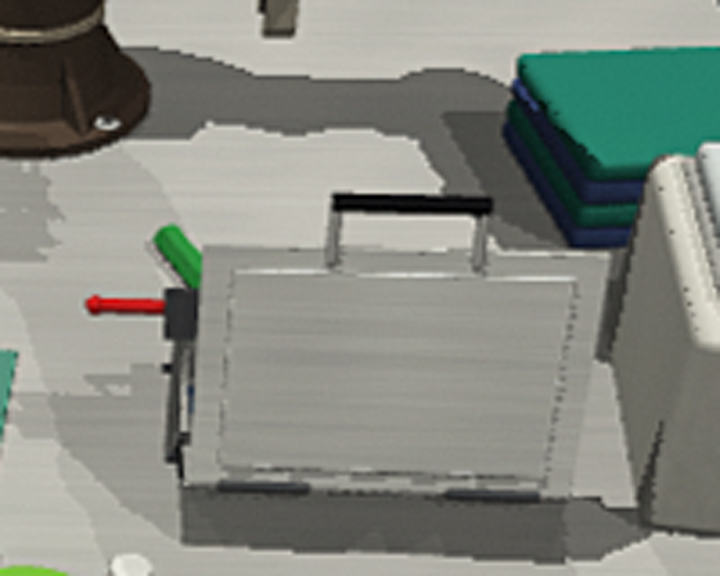

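View pics/w42.png

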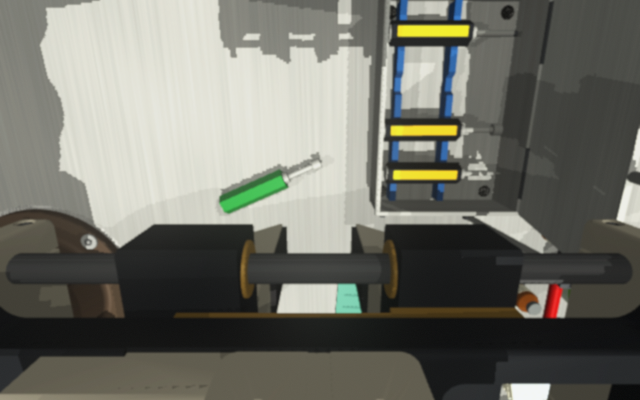

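The lid has come to rest at 1.33 (unchanged over 2 s) on the stay, with all three instruments seated. I now raise the lid off the stay by its handle.

Run:
```python
from plan import *
o,p2,R2=line([.597,.2485,.310],down(-1.3),6)
line([.597,.2485,.268],down(-1.3),2,p2,R2)
```

```text
[[3.25,-1.22,-0.17,0.0,0.0,0.0],[3.26,-1.23,-0.17,0.0,0.0,0.0],[3.25,-1.22,-0.17,0.0,0.0,0.0],[3.26,-1.22,-0.17,0.0,0.0,0.0],[3.25,-1.23,-0.17,0.0,0.0,0.0]]
[[3.26,-1.22,-0.16,0.0,0.0,0.0]]
max step mm 34.8846671189507 rad 0.0 end [0.597  0.2485 0.31  ]
[[0.0,0.0,2.1,0.0,0.0,0.0],[0.0,0.0,2.1,0.0,0.0,0.0]]
max step mm 21.0 rad 0.0 end [0.597  0.2485 0.268 ]
```

Emit:
apply_moves --pt "3.25 -1.22 -0.17 0 0 0" --pt "3.26 -1.22 -0.17 0 0 0" --pt "3.25 -1.22 -0.17 0 0 0" --pt "3.26 -1.22 -0.17 0 0 0" --pt "3.25 -1.22 -0.17 0 0 0"

```text
clock: 55.2
position: [0.5653, 0.2375, 0.3081]
ee_rot: [3.141, -0.039, -0.0]
force: [1.0, 0.3, 0.9]
width: 0.361
```

Emit:
apply_moves --pt "3.25 -1.22 -0.16 0 0 0" --pt "0 0 0 0 0 0" --pt "0 0 0 0 0 0"

```text
clock: 55.5
position: [0.597, 0.2481, 0.309]
ee_rot: [3.14, -0.04, -0.002]
force: [0.3, -1.1, -1.6]
width: 0.363
```

Run:
```python
from plan import *
p,R,s=pose();print(p,s['clock'],s['width'])
im,d,c=snap('wrist','w43'); P=cloud(c,d)
from meas import *
v=hsv(im)[...,2]
mk=np.zeros(v.shape,bool); mk[100:222,290:350]=v[100:222,290:350]<60
for i,sx,ce,mm in comps(mk,60):
    q=P[mm]; q=q[(q[:,2]>.2)&(q[:,2]<.3)]; print(sx,ce, q.mean(0).round(4) if len(q) else None, ray_plane(c,*ce,.257).round(4))
```

```text
[0.59704649 0.24810591 0.30904409] 55.5 0.3633187107677107
[ 315  149   20   73 1349] [324.34395849 185.03558191] [0.6    0.2723 0.2607] [0.6    0.2717 0.257 ]
[290 175  10   9  65] [294.46153846 178.83076923] None [0.5826 0.2758 0.257 ]
[290 214  15   8 101] [296.53465347 217.94059406] None [0.5828 0.2517 0.257 ]
```

View pics/w43.png

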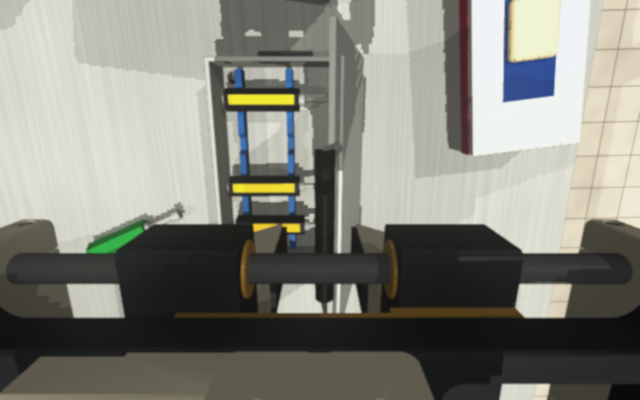

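The bar (324 px, x ≈ 0.600) is between the fingers. I go down, grip and raise.

Emit:
apply_moves --pt "0.15 0 2.1 0 0 0" --pt "0.15 0 2.0 0 0 0" --pt "0 0 0 0 0 0"

```text
clock: 55.85
position: [0.5977, 0.2477, 0.2669]
ee_rot: [3.14, -0.039, -0.006]
force: [-0.7, 0.3, 0.3]
width: 0.361
```

Emit:
apply_moves --pt "0 0 0 0 0 0" --pt "0 0 0 0 0 0" --pt "0 0 0 0 0 0" --pt "0 0 0 0 0 0" --claw 1 --newtons 20

```text
clock: 56.25
position: [0.6003, 0.2483, 0.2701]
ee_rot: [-3.14, 0.039, -0.002]
force: [-0.8, -0.8, 5.1]
width: 0.123
```

Emit:
apply_moves --pt "0.4 0 -0.1 0 0 0" --pt "0.5 0 -0.1 0 0 0" --pt "0.5 0 -0.1 0 0 0" --pt "0.5 0 -0.1 0 0 0" --pt "0.5 0 -0.05 0 0 0"

```text
clock: 56.75
position: [0.6229, 0.2477, 0.2737]
ee_rot: [-3.141, 0.039, 0.004]
force: [-6.6, -1.3, 5.9]
width: 0.122
```

Emit:
apply_moves --pt "0.5 0 -0.05 0 0 0" --pt "0.5 0 0 0 0 0" --pt "0.4 0 0 0 0 0" --pt "0.4 0 0 0 0 0" --pt "0.2 0 0 0 0 0"

```text
clock: 57.25
position: [0.6396, 0.2473, 0.2743]
ee_rot: [3.141, -0.038, -0.016]
force: [-29.1, -4.0, 20.4]
width: 0.118
```

Emit:
apply_moves --pt "0 0 0 0 0 0" --pt "0 0 0 0 0 0" --pt "0 0 0 0 0 0"

```text
clock: 57.55
position: [0.6395, 0.2473, 0.2744]
ee_rot: [-3.141, 0.038, 0.015]
force: [-22.6, -2.7, 16.6]
width: 0.122
```

Run:
```python
from plan import *
p,R,s=pose();print(p,s['clock'],s['width'],s['force'])
im,d,c=snap('scene'); cv2.imwrite('pics/s44.png',cv2.resize(im[60:260,300:540,::-1],None,fx=3,fy=3,interpolation=cv2.INTER_CUBIC))
```

```text
[0.63946049 0.24727525 0.27435047] 57.55 0.12189772088153526 [-22.56436529  -2.72444902  16.555259  ]
```

View pics/s44.png

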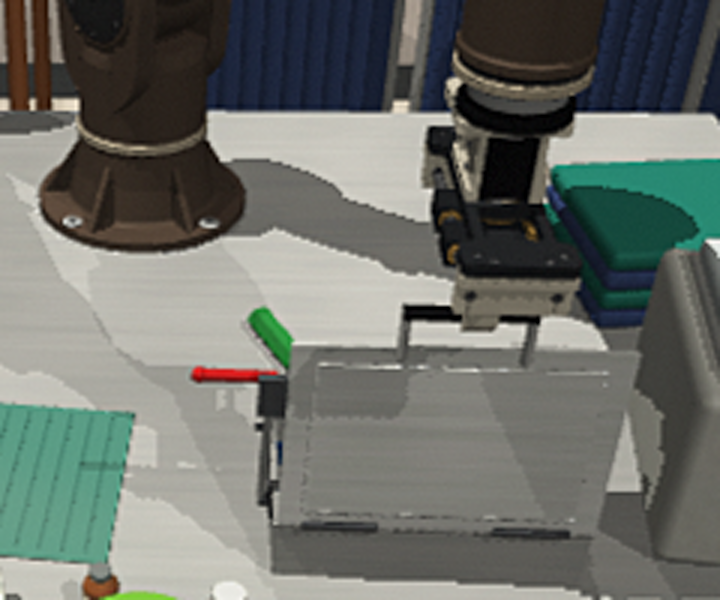

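The lid is at its stop again, with the stay free of it (red grip at (235,375)). I release and go to the stay.

Emit:
apply_moves --pt "-0.5 0 0 0 0 0" --pt "0 0 0 0 0 0" --pt "0 0 0 0 0 0" --claw 0.5

```text
clock: 57.9
position: [0.6393, 0.2472, 0.274]
ee_rot: [-3.141, 0.039, -0.001]
force: [0.8, -0.0, 0.4]
width: 0.246
```

Run:
```python
from plan import *
p,R,s=pose();print(p,s['clock'],s['width'],s['force'])
o,p2,R2=line([p[0],p[1],.335],down(-1.3),2)
o,p3,R3=line([.610,.0725,.28],down(-1.3),5,p2,R2)
```

```text
[0.63931274 0.24719757 0.27396826] 57.9 0.24580116251609413 [ 0.81955173 -0.04334521  0.4282882 ]
[[0.0,0.0,-3.05,0.0,0.0,0.0],[0.0,0.0,-3.05,0.0,0.0,0.0]]
max step mm 30.5 rad 0.0 end [0.6393 0.2472 0.335 ]
[[-0.5,3.51,1.1,0.0,0.0,0.0],[-0.5,3.51,1.1,0.0,0.0,0.0],[-0.49,3.5,1.1,0.0,0.0,0.0],[-0.5,3.51,1.1,0.0,0.0,0.0],[-0.5,3.51,1.09,0.0,0.0,0.0]]
max step mm 37.12155707941142 rad 0.0 end [0.61   0.0725 0.28  ]
```

Emit:
apply_moves --pt "0 0 -3.05 0 0 0" --pt "0 0 -3.05 0 0 0" --pt "-0.5 3.5 1.1 0 0 0" --pt "-0.5 3.5 1.1 0 0 0" --pt "-0.5 3.5 1.1 0 0 0"

```text
clock: 58.4
position: [0.6216, 0.1414, 0.3017]
ee_rot: [3.141, -0.039, 0.002]
force: [0.7, -0.5, -0.7]
width: 0.255
```

Emit:
apply_moves --pt "-0.5 3.5 1.1 0 0 0" --pt "-0.5 3.5 1.1 0 0 0" --pt "0 0 0 0 0 0" --pt "0 0 0 0 0 0"

```text
clock: 58.8
position: [0.6098, 0.0717, 0.2799]
ee_rot: [3.141, -0.043, 0.0]
force: [-0.2, 1.8, 0.1]
width: 0.252
```

Run:
```python
from plan import *
from meas import *
p,R,s=pose();print(p,s['clock'],s['width'])
im,d,c=snap('wrist','w45')
H=hsv(im); s_=H[...,1].astype(int);h_=H[...,0]
mk=(s_>120)&((h_<8)|(h_>172))
for i,sx,ce,mm in comps(mk,40): print('red',sx,ce,ray_plane(c,*ce,0.182).round(4),ray_plane(c,ce[0],sx[1]+sx[3],.182).round(4))
```

```text
[0.60979092 0.07174986 0.27992557] 58.8 0.25198706217531675
red [ 305  146   15   87 1063] [312.28316087 188.74412041] [0.6052 0.084  0.182 ] [0.6042 0.0494 0.182 ]
```

View pics/w45.png

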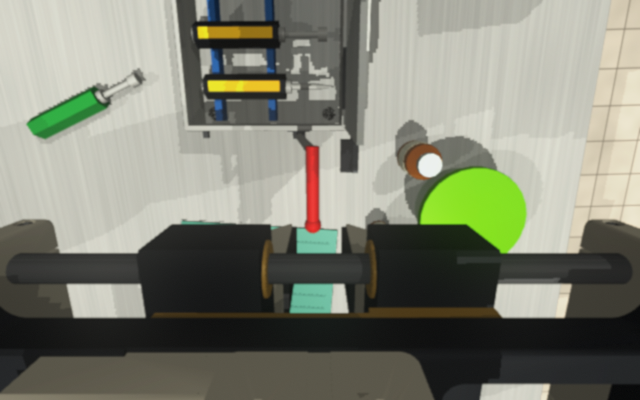

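The stay's grip is at (312,188), x ≈ 0.605. I shift over it, go down and grip.

Emit:
apply_moves --pt "-0.25 -0.1 2.2 0 0 0" --pt "-0.2 0 2.2 0 0 0" --pt "0 0 2.2 0 0 0" --pt "0 0 2.2 0 0 0" --pt "0 0 0 0 0 0"

```text
clock: 59.35
position: [0.6038, 0.0757, 0.1893]
ee_rot: [3.141, -0.036, -0.007]
force: [0.3, 0.1, 0.9]
width: 0.253
```

Emit:
apply_moves --pt "0 0 0 0 0 0" --pt "0 0 0 0 0 0" --pt "0 0 0 0 0 0" --claw 1 --newtons 12

```text
clock: 59.65
position: [0.606, 0.0745, 0.1933]
ee_rot: [-3.141, 0.039, -0.004]
force: [0.3, 1.7, 2.0]
width: 0.101
```

Run:
```python
from lid import *
p,R,s=pose();print(p,s['clock'],s['width'],s['force'])
a0=np.pi/2+np.arcsin((p[0]-.5875)/.14); print(a0)
arc(a0,0.0,28,0,0,.14,p,down(-1.3))
```

```text
[0.60596624 0.07448982 0.19329014] 59.65 0.10146891084783256 [0.34236106 1.7341032  1.99979651]
1.7030835236884547
[[-0.85,0.0,-0.09,0.0,0.0,0.0],[-0.85,0.0,-0.03,0.0,0.0,0.0],[-0.85,0.0,0.02,0.0,0.0,0.0],[-0.85,-0.01,0.06,0.0,0.0,0.0],[-0.84,0.0,0.12,0.0,0.0,0.0]]
[[-0.83,0.0,0.17,0.0,0.0,0.0],[-0.83,0.0,0.23,0.0,0.0,0.0],[-0.8,0.0,0.27,0.0,0.0,0.0],[-0.79,0.0,0.32,0.0,0.0,0.0],[-0.77,0.0,0.36,0.0,0.0,0.0]]
[[-0.75,-0.01,0.42,0.0,0.0,0.0],[-0.71,0.0,0.45,0.0,0.0,0.0],[-0.69,0.0,0.5,0.0,0.0,0.0],[-0.66,0.0,0.55,0.0,0.0,0.0],[-0.62,0.0,0.58,0.0,0.0,0.0]]
[[-0.59,0.0,0.61,0.0,0.0,0.0],[-0.55,0.0,0.65,0.0,0.0,0.0],[-0.51,0.0,0.69,0.0,0.0,0.0],[-0.46,0.0,0.71,0.0,0.0,0.0],[-0.42,0.0,0.74,0.0,0.0,0.0]]
[[-0.38,-0.01,0.77,0.0,0.0,0.0],[-0.32,0.0,0.78,0.0,0.0,0.0],[-0.28,0.0,0.81,0.0,0.0,0.0],[-0.23,0.0,0.82,0.0,0.0,0.0],[-0.18,0.0,0.83,0.0,0.0,0.0]]
[[-0.13,0.0,0.84,0.0,0.0,0.0],[-0.08,0.0,0.85,0.0,0.0,0.0],[-0.03,0.0,0.85,0.0,0.0,0.0]]
end [0.44751384 0.07838569 0.05449014]
```

Angle 1.70, as expected. I fold the stay down along its arc.

Emit:
apply_moves --pt "-0.85 0 -0.09 0 0 0" --pt "-0.85 0 -0.03 0 0 0" --pt "-0.85 0 0.02 0 0 0" --pt "-0.85 0 0.06 0 0 0" --pt "-0.84 0 0.12 0 0 0"

```text
clock: 60.15
position: [0.5616, 0.0754, 0.1911]
ee_rot: [-3.141, 0.039, 0.0]
force: [0.3, 2.5, -0.4]
width: 0.106
```

Emit:
apply_moves --pt "-0.83 0 0.17 0 0 0" --pt "-0.83 0 0.23 0 0 0" --pt "-0.8 0 0.27 0 0 0" --pt "-0.79 0 0.32 0 0 0" --pt "-0.77 0 0.36 0 0 0"

```text
clock: 60.65
position: [0.5218, 0.0761, 0.1773]
ee_rot: [3.141, -0.039, -0.0]
force: [1.1, 2.7, -0.8]
width: 0.1
```

Emit:
apply_moves --pt "-0.75 0 0.42 0 0 0" --pt "-0.71 0 0.45 0 0 0" --pt "-0.69 0 0.5 0 0 0" --pt "-0.66 0 0.55 0 0 0" --pt "-0.62 0 0.58 0 0 0"

```text
clock: 61.15
position: [0.4876, 0.0768, 0.1521]
ee_rot: [3.141, -0.04, -0.0]
force: [1.7, 2.0, -0.0]
width: 0.104
```

Emit:
apply_moves --pt "-0.59 0 0.61 0 0 0" --pt "-0.55 0 0.65 0 0 0" --pt "-0.51 0 0.69 0 0 0" --pt "-0.46 0 0.71 0 0 0" --pt "-0.42 0 0.74 0 0 0"

```text
clock: 61.65
position: [0.4625, 0.0774, 0.118]
ee_rot: [3.141, -0.04, 0.0]
force: [1.4, 0.9, -1.1]
width: 0.102
```

Emit:
apply_moves --pt "-0.38 0 0.77 0 0 0" --pt "-0.32 0 0.78 0 0 0" --pt "-0.28 0 0.81 0 0 0" --pt "-0.23 0 0.82 0 0 0" --pt "-0.18 0 0.83 0 0 0"

```text
clock: 62.15
position: [0.4491, 0.0778, 0.0779]
ee_rot: [3.141, -0.04, 0.001]
force: [2.8, -0.2, 0.1]
width: 0.099
```

Emit:
apply_moves --pt "-0.13 0 0.84 0 0 0" --pt "-0.08 0 0.85 0 0 0" --pt "-0.03 0 0.85 0 0 0" --pt "0 0 0 0 0 0"

```text
clock: 62.55
position: [0.4474, 0.078, 0.0525]
ee_rot: [-3.141, 0.04, -0.002]
force: [4.5, 0.2, -0.6]
width: 0.101
```

Run:
```python
from plan import *; import lidang
p,R,s=pose();print(p,s['clock'],s['width'],s['force'])
im,d,c=snap('scene'); lidang.bar(im,c); cv2.imwrite('pics/s46.png',cv2.resize(im[60:260,300:540,::-1],None,fx=3,fy=3,interpolation=cv2.INTER_CUBIC))
```

```text
[0.44738831 0.07800158 0.05254353] 62.55 0.1010145997685699 [ 4.45820313  0.22438605 -0.58965571]
[435 161  45   7 216] [457.6 163.7] [0.6344 0.2471 0.2598] ang 1.53
[435 161  45   7 216] [457.6 163.7] [0.463  0.2934 0.1482] ang 0.457
```

View pics/s46.png

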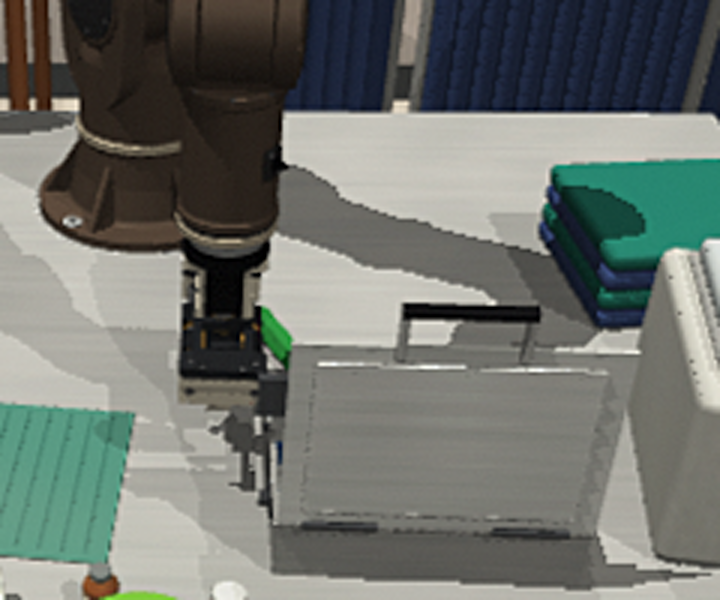

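The stay is folded and the lid is still up (about 1.53). I release and go back to the lid handle, looking into the case on the way.

Emit:
apply_moves --pt "0 0 0 0 0 0" --pt "0 0 0 0 0 0" --pt "0 0 0 0 0 0" --pt "0 0 -4 0 0 0" --pt "0 0 -4.5 0 0 0" --claw 0.28

```text
clock: 63.1
position: [0.4448, 0.0774, 0.1378]
ee_rot: [3.139, -0.04, -0.007]
force: [1.1, 1.2, -0.1]
width: 0.359
```

Run:
```python
from plan import *
p,R,s=pose();print(p,s['clock'],s['width'],s['force'])
im,d,c=snap('wrist','w47')
o,p2,R2=line([.46,.10,.30],down(-1.3),5)
line([.628,.2475,.315],down(-1.3),6,p2,R2)
```

```text
[0.44477756 0.07742877 0.13784461] 63.1 0.3591792850411805 [ 1.06634343  1.22782383 -0.05669172]
[[0.23,-0.46,-3.11,0.0,0.0,0.0],[0.24,-0.46,-3.11,0.0,0.0,0.0],[0.23,-0.45,-3.11,0.0,0.0,0.0],[0.23,-0.46,-3.11,0.0,0.0,0.0],[0.23,-0.46,-3.12,0.0,0.0,0.0]]
max step mm 31.621037301138625 rad 0.0 end [0.46 0.1  0.3 ]
[[2.73,-2.53,-0.23,0.0,0.0,0.0],[2.74,-2.54,-0.24,0.0,0.0,0.0],[2.73,-2.53,-0.23,0.0,0.0,0.0],[2.74,-2.53,-0.24,0.0,0.0,0.0],[2.73,-2.53,-0.23,0.0,0.0,0.0]]
[[2.74,-2.54,-0.24,0.0,0.0,0.0]]
max step mm 37.43901708111473 rad 0.0 end [0.628  0.2475 0.315 ]
```

View pics/w47.png

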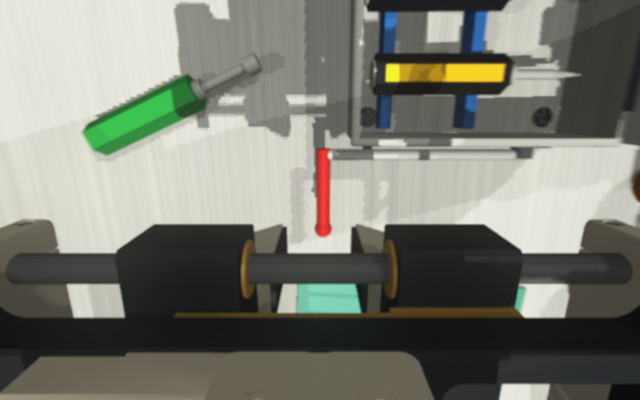

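The stay lies folded (red at (323,190), rod level along the wall). Now to the handle.

Emit:
apply_moves --pt "0.23 -0.46 -3.2 0 0 0" --pt "0.24 -0.46 -3.2 0 0 0" --pt "0.23 -0.45 -3.2 0 0 0" --pt "0.23 -0.46 -3.2 0 0 0" --pt "0.23 -0.46 -3.2 0 0 0"

```text
clock: 63.65
position: [0.4581, 0.1006, 0.2993]
ee_rot: [-3.141, 0.039, 0.001]
force: [0.4, 0.7, -0.9]
width: 0.358
```

Emit:
apply_moves --pt "2.73 -2.53 -0.23 0 0 0" --pt "2.74 -2.54 -0.24 0 0 0" --pt "2.73 -2.53 -0.23 0 0 0" --pt "2.74 -2.53 -0.24 0 0 0" --pt "2.73 -2.53 -0.23 0 0 0"

```text
clock: 64.15
position: [0.599, 0.2249, 0.3095]
ee_rot: [-3.141, 0.039, 0.002]
force: [1.1, -0.4, 0.2]
width: 0.361
```

Emit:
apply_moves --pt "2.74 -2.54 -0.24 0 0 0" --pt "0 0 0 0 0 0" --pt "0 0 0 0 0 0"

```text
clock: 64.45
position: [0.6264, 0.2487, 0.3109]
ee_rot: [3.14, -0.038, -0.003]
force: [0.0, -0.0, -0.1]
width: 0.358
```

Run:
```python
from plan import *; from meas import *
p,R,s=pose();print(p,s['clock'],s['width'])
im,d,c=snap('wrist','w48'); P=cloud(c,d)
v=hsv(im)[...,2]
mk=np.zeros(v.shape,bool); mk[100:222,290:350]=v[100:222,290:350]<60
for i,sx,ce,mm in comps(mk,200):
    q=P[mm]; q=q[(q[:,2]>.2)&(q[:,2]<.3)]; print(sx,ce, q.mean(0).round(4) if len(q) else None)
```

```text
[0.62636432 0.24868523 0.3109387 ] 64.45 0.3580764326976268
[ 326  152   20   70 1298] [335.52311248 187.06779661] [0.6359 0.2714 0.2651]
```

View pics/w48.png

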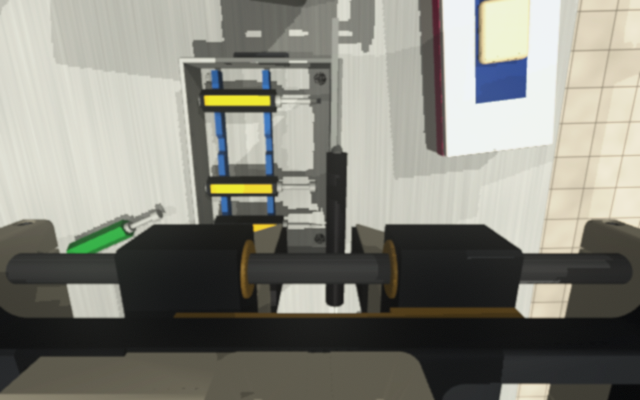

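The bar is at (336,187), x ≈ 0.636, and all three instruments are still true in their notches at (238,100), (242,188) and (268,228). I grip lightly and bring the lid down.

Emit:
apply_moves --pt "0.45 0 2 0 0 0" --pt "0.45 0.1 2.1 0 0 0" --pt "0 0 0 0 0 0" --pt "0 0 0 0 0 0"

```text
clock: 64.9
position: [0.635, 0.2464, 0.2719]
ee_rot: [3.141, -0.041, -0.001]
force: [1.0, 0.4, 0.3]
width: 0.363
```

Emit:
apply_moves --pt "0 0 0 0 0 0" --pt "0 0 0 0 0 0" --pt "0 0 0 0 0 0" --pt "0 0 0 0 0 0" --claw 1 --newtons 14

```text
clock: 65.3
position: [0.6358, 0.2473, 0.2721]
ee_rot: [-3.141, 0.039, -0.002]
force: [-0.0, -0.2, 3.9]
width: 0.119
```

Run:
```python
from lid import *
p,R,s=pose();print(p,s['clock'],s['width'],s['force'])
arc(1.505,0.0,50,0,0,.2,p,down(-1.3))
```

```text
[0.63584317 0.24730973 0.2720579 ] 65.3 0.11905120631857143 [-0.00528236 -0.21255786  3.90759254]
[[-0.6,0.0,0.05,0.0,0.0,0.0],[-0.6,0.0,0.07,0.0,0.0,0.0],[-0.59,0.0,0.08,0.0,0.0,0.0],[-0.6,0.0,0.1,0.0,0.0,0.0],[-0.59,-0.01,0.12,0.0,0.0,0.0]]
[[-0.58,0.0,0.14,0.0,0.0,0.0],[-0.58,0.0,0.16,0.0,0.0,0.0],[-0.58,0.0,0.17,0.0,0.0,0.0],[-0.57,0.0,0.19,0.0,0.0,0.0],[-0.57,0.0,0.21,0.0,0.0,0.0]]
[[-0.56,0.0,0.22,0.0,0.0,0.0],[-0.55,0.0,0.24,0.0,0.0,0.0],[-0.54,0.0,0.26,0.0,0.0,0.0],[-0.54,0.0,0.27,0.0,0.0,0.0],[-0.53,0.0,0.29,0.0,0.0,0.0]]
[[-0.51,-0.01,0.31,0.0,0.0,0.0],[-0.51,0.0,0.32,0.0,0.0,0.0],[-0.5,0.0,0.34,0.0,0.0,0.0],[-0.49,0.0,0.35,0.0,0.0,0.0],[-0.48,0.0,0.36,0.0,0.0,0.0]]
[[-0.47,0.0,0.38,0.0,0.0,0.0],[-0.45,0.0,0.4,0.0,0.0,0.0],[-0.45,0.0,0.4,0.0,0.0,0.0],[-0.43,0.0,0.42,0.0,0.0,0.0],[-0.41,0.0,0.44,0.0,0.0,0.0]]
[[-0.41,0.0,0.44,0.0,0.0,0.0],[-0.39,0.0,0.46,0.0,0.0,0.0],[-0.38,-0.01,0.47,0.0,0.0,0.0],[-0.36,0.0,0.48,0.0,0.0,0.0],[-0.35,0.0,0.49,0.0,0.0,0.0]]
[[-0.33,0.0,0.5,0.0,0.0,0.0],[-0.32,0.0,0.51,0.0,0.0,0.0],[-0.3,0.0,0.52,0.0,0.0,0.0],[-0.29,0.0,0.53,0.0,0.0,0.0],[-0.27,0.0,0.54,0.0,0.0,0.0]]
[[-0.26,0.0,0.55,0.0,0.0,0.0],[-0.23,0.0,0.55,0.0,0.0,0.0],[-0.22,0.0,0.56,0.0,0.0,0.0],[-0.21,0.0,0.57,0.0,0.0,0.0],[-0.19,0.0,0.57,0.0,0.0,0.0]]
[[-0.17,0.0,0.57,0.0,0.0,0.0],[-0.15,0.0,0.59,0.0,0.0,0.0],[-0.13,0.0,0.58,0.0,0.0,0.0],[-0.12,0.0,0.59,0.0,0.0,0.0],[-0.1,0.0,0.6,0.0,0.0,0.0]]
[[-0.08,0.0,0.59,0.0,0.0,0.0],[-0.06,0.0,0.6,0.0,0.0,0.0],[-0.05,0.0,0.6,0.0,0.0,0.0],[-0.03,0.0,0.6,0.0,0.0,0.0],[0.0,0.0,0.61,0.0,0.0,0.0]]
end [0.44909806 0.25184764 0.0724579 ]
```

Emit:
apply_moves --pt "-0.6 0 0.05 0 0 0" --pt "-0.6 0 0.07 0 0 0" --pt "-0.6 0 0.08 0 0 0" --pt "-0.6 0 0.1 0 0 0" --pt "-0.6 0 0.12 0 0 0"

```text
clock: 65.8
position: [0.6074, 0.248, 0.2687]
ee_rot: [-3.14, 0.04, -0.009]
force: [5.8, 0.7, 5.1]
width: 0.126
```

Emit:
apply_moves --pt "-0.6 0 0.14 0 0 0" --pt "-0.6 0 0.16 0 0 0" --pt "-0.6 0 0.17 0 0 0" --pt "-0.58 0 0.19 0 0 0" --pt "-0.58 0 0.21 0 0 0"

```text
clock: 66.3
position: [0.5775, 0.2488, 0.26]
ee_rot: [-3.14, 0.04, -0.008]
force: [4.6, 0.6, 8.7]
width: 0.121
```

Emit:
apply_moves --pt "-0.57 0 0.22 0 0 0" --pt "-0.56 0 0.24 0 0 0" --pt "-0.55 0 0.26 0 0 0" --pt "-0.55 0 0.27 0 0 0" --pt "-0.54 0 0.29 0 0 0"

```text
clock: 66.8
position: [0.5495, 0.2496, 0.2471]
ee_rot: [-3.14, 0.04, -0.006]
force: [2.2, 0.1, 8.2]
width: 0.125
```

Run:
```python
from lid import *
p,R,s=pose();print(p,s['clock'],s['width'],s['force'])
im,d,c=snap('scene'); cv2.imwrite('pics/s49.png',cv2.resize(im[60:260,300:540,::-1],None,fx=3,fy=3,interpolation=cv2.INTER_CUBIC))
```

```text
[0.54947533 0.2495656  0.24710883] 66.8 0.12526774935315596 [2.18066765 0.13093347 8.22936185]
```

View pics/s49.png

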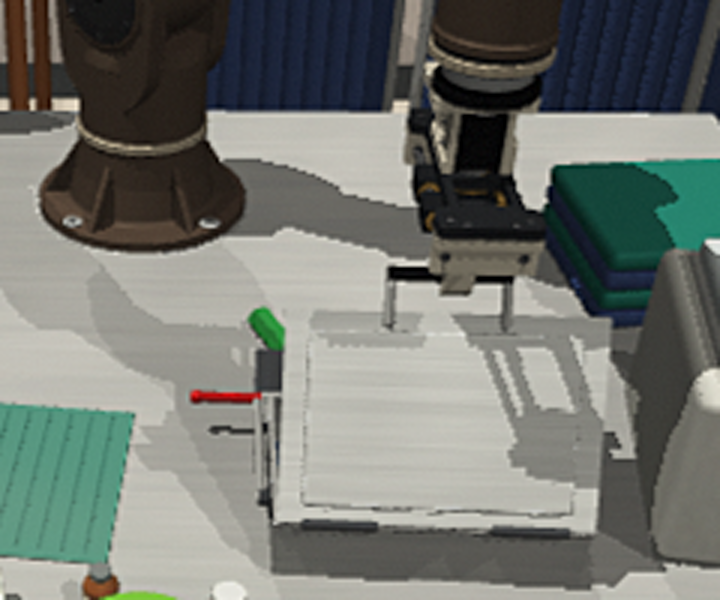

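The lid is coming down smoothly with low forces, so I continue.

Emit:
apply_moves --pt "-0.52 0 0.31 0 0 0" --pt "-0.52 0 0.32 0 0 0" --pt "-0.51 0 0.34 0 0 0" --pt "-0.5 0 0.35 0 0 0" --pt "-0.49 0 0.36 0 0 0"

```text
clock: 67.35
position: [0.5235, 0.2502, 0.23]
ee_rot: [-3.14, 0.04, -0.004]
force: [0.2, 0.1, 6.8]
width: 0.122
```

Emit:
apply_moves --pt "-0.48 0 0.38 0 0 0" --pt "-0.46 0 0.4 0 0 0" --pt "-0.46 0 0.4 0 0 0" --pt "-0.44 0 0.42 0 0 0" --pt "-0.42 0 0.44 0 0 0"

```text
clock: 67.85
position: [0.5005, 0.2509, 0.2093]
ee_rot: [-3.14, 0.039, -0.002]
force: [-1.6, 0.4, 7.2]
width: 0.124
```

Emit:
apply_moves --pt "-0.42 0 0.44 0 0 0" --pt "-0.4 0 0.46 0 0 0" --pt "-0.39 0 0.47 0 0 0" --pt "-0.37 0 0.48 0 0 0" --pt "-0.36 0 0.49 0 0 0"

```text
clock: 68.35
position: [0.4809, 0.2513, 0.1856]
ee_rot: [-3.14, 0.039, -0.002]
force: [-0.7, -0.3, 6.9]
width: 0.123
```

Emit:
apply_moves --pt "-0.34 0 0.5 0 0 0" --pt "-0.33 0 0.51 0 0 0" --pt "-0.31 0 0.52 0 0 0" --pt "-0.3 0 0.53 0 0 0" --pt "-0.28 0 0.54 0 0 0"

```text
clock: 68.85
position: [0.465, 0.2518, 0.1593]
ee_rot: [-3.14, 0.039, -0.001]
force: [-1.0, 0.3, 4.9]
width: 0.124
```

Run:
```python
from lid import *
p,R,s=pose();print(p,s['clock'],s['width'],s['force'])
# remaining: angle from x using shut bar x .442
a=np.arccos(np.clip((.642-p[0])/.2,-1,1)); print(a, 'z above shut',.2*np.sin(a),'-> tcp z shut',p[2]-.2*np.sin(a))
arc(a,0.0,15,0,0,.2,p,down(-1.3))
```

```text
[0.46501178 0.25178526 0.15934191] 68.85 0.12353186755700317 [-1.02070422  0.29826666  4.89895904]
0.48442878226283426 z above shut 0.0931405882788211 -> tcp z shut 0.06620132085735222
[[-0.29,0.0,0.58,0.0,0.0,0.0],[-0.27,0.0,0.58,0.0,0.0,0.0],[-0.26,0.0,0.6,0.0,0.0,0.0],[-0.23,0.0,0.6,0.0,0.0,0.0],[-0.22,0.0,0.61,0.0,0.0,0.0]]
[[-0.19,0.0,0.61,0.0,0.0,0.0],[-0.18,0.0,0.62,0.0,0.0,0.0],[-0.15,0.0,0.63,0.0,0.0,0.0],[-0.14,0.0,0.63,0.0,0.0,0.0],[-0.11,0.0,0.64,0.0,0.0,0.0]]
[[-0.09,0.0,0.64,0.0,0.0,0.0],[-0.08,0.0,0.64,0.0,0.0,0.0],[-0.05,0.0,0.64,0.0,0.0,0.0],[-0.03,0.0,0.65,0.0,0.0,0.0],[-0.01,0.0,0.64,0.0,0.0,0.0]]
end [0.4420177  0.25230707 0.06624191]
```

Emit:
apply_moves --pt "-0.27 0 0.56 0 0 0" --pt "-0.26 0 0.57 0 0 0" --pt "-0.25 0 0.58 0 0 0" --pt "-0.22 0 0.59 0 0 0" --pt "-0.21 0 0.6 0 0 0"

```text
clock: 69.35
position: [0.4528, 0.2521, 0.1302]
ee_rot: [-3.141, 0.039, -0.0]
force: [-1.5, 0.1, 5.4]
width: 0.122
```

Emit:
apply_moves --pt "-0.19 0 0.6 0 0 0" --pt "-0.17 0 0.6 0 0 0" --pt "-0.15 0 0.6 0 0 0" --pt "-0.13 0 0.6 0 0 0" --pt "-0.11 0 0.6 0 0 0"

```text
clock: 69.85
position: [0.4452, 0.2523, 0.1]
ee_rot: [-3.141, 0.039, 0.0]
force: [-2.1, -0.1, 6.0]
width: 0.126
```

Emit:
apply_moves --pt "-0.09 0 0.6 0 0 0" --pt "-0.07 0 0.6 0 0 0" --pt "-0.05 0 0.6 0 0 0" --pt "-0.02 0 0.5 0 0 0" --pt "0 0 0.4 0 0 0"

```text
clock: 70.35
position: [0.4423, 0.2523, 0.0722]
ee_rot: [3.141, -0.038, -0.003]
force: [-4.9, 3.0, 3.1]
width: 0.128
```

Emit:
apply_moves --pt "0 0 0 0 0 0" --pt "0 0 0 0 0 0" --pt "0 0 0 0 0 0" --pt "0 0 0 0 0 0" --pt "0 0 0 0 0 0"

```text
clock: 70.85
position: [0.4422, 0.2523, 0.0721]
ee_rot: [3.141, -0.038, -0.003]
force: [-4.4, 3.8, -1.1]
width: 0.12
```

Run:
```python
from lid import *
p,R,s=pose();print(p,s['clock'],s['width'],s['force'])
im,d,c=snap('scene'); cv2.imwrite('pics/s50.png',cv2.resize(im[60:260,300:540,::-1],None,fx=3,fy=3,interpolation=cv2.INTER_CUBIC))
im,d,c=snap('wrist','w50')
```

```text
[0.44223377 0.25230891 0.0720853 ] 70.85 0.12035849225962085 [-4.42207489  3.83210638 -1.09829918]
```

View pics/s50.png

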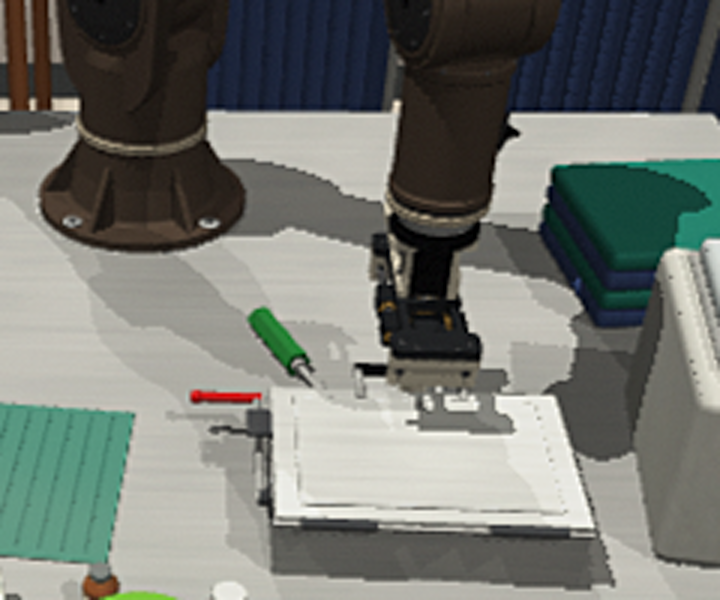

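The lid looks shut. I press lightly to make sure, then open and rise clear.

Emit:
apply_moves --pt "0 0 0.3 0 0 0" --pt "0 0 0.2 0 0 0" --pt "0 0 0 0 0 0" --pt "0 0 0 0 0 0"

```text
clock: 71.35
position: [0.4421, 0.2523, 0.0673]
ee_rot: [3.141, -0.038, -0.004]
force: [-5.4, 2.4, 2.6]
width: 0.12
```

Emit:
apply_moves --pt "0 0 0 0 0 0" --pt "0 0 0 0 0 0" --pt "0 0 0 0 0 0" --pt "0 0 0 0 0 0" --claw 0.52

```text
clock: 71.75
position: [0.4438, 0.2518, 0.0679]
ee_rot: [3.141, -0.04, 0.001]
force: [-0.3, 0.5, 0.0]
width: 0.24
```

Emit:
apply_moves --pt "0 0 -1.5 0 0 0" --pt "0 0 -3 0 0 0" --pt "0 0 -4 0 0 0" --pt "-1 0 -4 0 0 0" --pt "-2 0 -2 0 0 0"

```text
clock: 72.25
position: [0.4156, 0.2529, 0.2161]
ee_rot: [-3.139, 0.043, -0.007]
force: [-0.2, 0.9, 0.2]
width: 0.239
```

Emit:
apply_moves --pt "-3 0 0 0 0 0" --pt "-3 0 0 0 0 0" --pt "0 0 0 0 0 0" --pt "0 0 0 0 0 0"

```text
clock: 72.65
position: [0.3535, 0.2545, 0.2132]
ee_rot: [-3.14, 0.038, -0.001]
force: [1.3, 1.0, 0.5]
width: 0.237
```

Run:
```python
from lid import *; from meas import *
p,R,s=pose();print(p,s['clock'],s['width'],s['force'])
im,d,c=snap('scene'); cv2.imwrite('pics/s51.png',cv2.resize(im[130:260,340:540,::-1],None,fx=4,fy=4,interpolation=cv2.INTER_CUBIC))
z=vision.get_image('scene')
im,d,c=snap('wrist','w51'); P=cloud(c,d)
im2,d2,c2=snap('top','t51'); P2=cloud(c2,d2)
for v in range(168,215,8): print(v,P2[v,200:266:13,2].round(4))
```

```text
[0.35346502 0.25447316 0.21320055] 72.65 0.23674112733917327 [1.28907817 0.96798359 0.46006049]
168 [0.0681 0.065  0.0685 0.0661 0.0723 0.0676]
176 [0.0703 0.071  0.0717 0.066  0.069  0.0621]
184 [0.0675 0.0737 0.0656 0.0686 0.0623 0.0614]
192 [0.0711 0.0668 0.0677 0.0703 0.0628 0.0653]
200 [0.0695 0.0687 0.0673 0.0632 0.0642 0.0635]
208 [0.0714 0.0685 0.0674 0.0738 0.0664 0.0691]
```

View pics/s51.png

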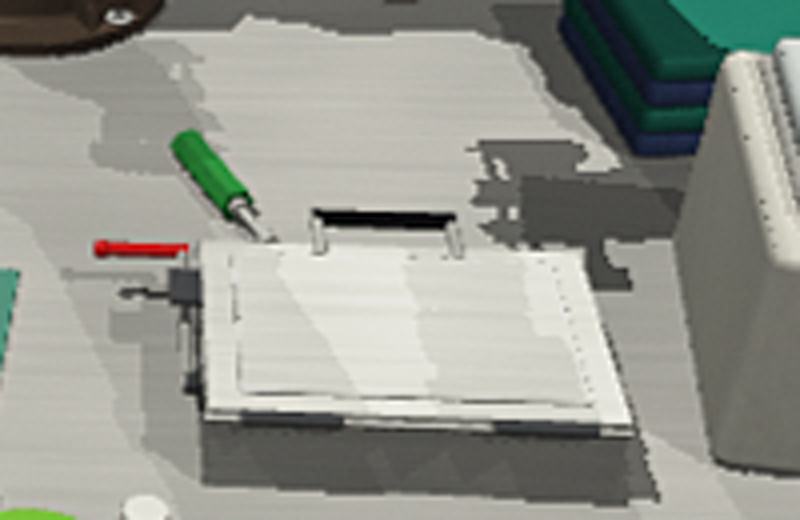

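View pics/w51.png

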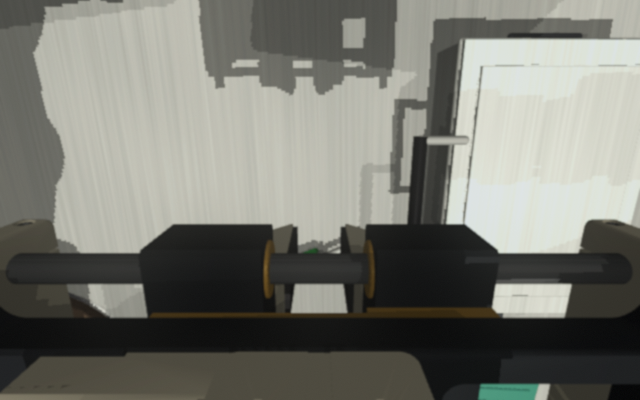

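View pics/t51.png

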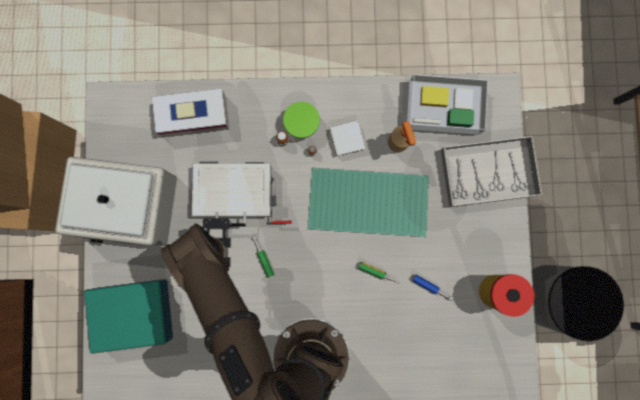

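Run:
```python
from meas import *
a=cv2.imread('pics/scene0.png')[:,:,::-1]; b,_,_=snap('scene','s52')
for im in (a,b):
    H=hsv(im); h,s,v=[H[...,i].astype(int) for i in range(3)]
    m=np.zeros(v.shape,bool); m[175:200,405:470]=v[175:200,405:470]<45
    print('bar',[(x[1][:5].tolist(),x[2].round(2)) for x in comps(m,30)])
    m[:]=False; q=(slice(180,205),slice(355,395)); m[q]=(s[q]>120)&((h[q]<8)|(h[q]>172)); print('red',[(x[1][:5].tolist(),x[2].round(2)) for x in comps(m,10)])
d=(np.abs(a.astype(int)-b).max(2)>50); d[:,:180]&=True
print('diff near case/bystanders',d[170:330,390:500].sum(),d[240:320,240:400].sum(),d[180:290,180:230].sum())
print(st()['force'],st()['clock'])
```

```text
bar [([419, 183, 35, 4, 110], array([436.31, 184.35]))]
red [([364, 190, 23, 4, 69], array([374.13, 191.87]))]
bar [([419, 183, 35, 4, 110], array([436.31, 184.35]))]
red [([364, 190, 23, 4, 69], array([374.13, 191.87]))]
diff near case/bystanders 875 0 206
[-0.0223086   0.03179037  0.10041591] 72.9
```

The lid bar and the stay grip match their starting pixels exactly, so the lid is shut and the stay folded. The bystander areas show no change around the tub, vials and gauze. The differences in the other two boxes aren't explained yet: there are changed pixels by the spray, but the top view shows it where it was. I hand in.

Run:
```python
from cell import order, arm
print(order.sign_off(), arm.observe()['clock'])
```

```text
the job is handed in; nothing more can be done
the job is handed in; nothing more can be done
```

The three instruments on the mat (driver, awl and tamp) are packed in the case, and the job was handed in at about 73 s of the 210 s allowed. There was no chisel on the mat.

**What I did:**
- **Lid and stay:** I raised the lid to its stop and flipped the stay up under it. After packing I let the lid come to rest on the stay, read at 1.333 rad and unchanged over 2 s. Then I lifted the lid off, folded the stay and shut the lid.
- **Instruments:** On the mat I rolled the driver and the awl one flat each and the tamp three, until yellow was up. The awl went into notch 0, the tamp into notch 1 and the driver into notch 3, tips towards the hinge.

**Last checks:**
- **Case:** After closing, the lid handle and the stay grip were at the same pixels as at the start.
- **Instruments:** I last saw them at 64 s, just before the lid came down. All three were square across both rails, yellow up. With the lid shut they could not be checked again.

**What went wrong or stayed open:**
- **Jammed roll:** The first attempt to roll the driver jammed. The finger also met the tamp, with about 14 N sideways and 18 N upward on the tool. The driver slid about 7 mm and the tamp did not visibly move.
- **Bystanders:** The start-to-end image comparison showed no change around the tub, vials and gauze. It did show 206 changed pixels in the spray bottle's area and 875 around the case. I put these down to shadows and the emptied mat but did not prove it; the top view shows the spray bottle where it was.

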